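Reload a plant cabinet's humidity canister and key its cover home

TASK

Move the spent cartridges (round button instead of slots) out of the canister into the tray, then take every fresh one off the turntable and seat each flat in a pocket of its own in the canister. Then put the cover on the canister by its handle and turn it until its three feet drop into the hidden keyways, so that it sits fully home and level. Leave the pot, the jar and the meter where they stand.

Things in the scene. Friction and masses are not known exactly. Their poses are not given: they have to be found in the camera images.
- cartridge0: fresh humidity cartridge: white plastic block 38 (its x) x 28 (its y) x 18 mm (z), three dark slots in each of its two large faces, 35 g; origin at its centre. It may lie either face up. It starts flat on the turntable. Not every start has all four: absent ones read None
- cartridge1: fresh humidity cartridge: white plastic block 38 (its x) x 28 (its y) x 18 mm (z), three dark slots in each of its two large faces, 35 g; origin at its centre. It may lie either face up. It starts flat on the turntable. Not every start has all four: absent ones read None
- cartridge2: fresh humidity cartridge: white plastic block 38 (its x) x 28 (its y) x 18 mm (z), three dark slots in each of its two large faces, 35 g; origin at its centre. It may lie either face up. It starts flat on the turntable. Not every start has all four: absent ones read None
- cartridge3: fresh humidity cartridge: white plastic block 38 (its x) x 28 (its y) x 18 mm (z), three dark slots in each of its two large faces, 35 g; origin at its centre. It may lie either face up. It starts flat on the turntable. Not every start has all four: absent ones read None
- spent0: spent cartridge: block of the same size as a fresh one, 38 (its x) x 28 (its y) x 18 mm (z), but with a round dark button 18 mm across on each large face instead of slots; 35 g; origin at its centre. It starts seated in a pocket of the canister, x along the pocket's length. Not every start has all four: absent ones read None
- spent1: spent cartridge: block of the same size as a fresh one, 38 (its x) x 28 (its y) x 18 mm (z), but with a round dark button 18 mm across on each large face instead of slots; 35 g; origin at its centre. It starts seated in a pocket of the canister, x along the pocket's length. Not every start has all four: absent ones read None
- spent2: spent cartridge: block of the same size as a fresh one, 38 (its x) x 28 (its y) x 18 mm (z), but with a round dark button 18 mm across on each large face instead of slots; 35 g; origin at its centre. It starts seated in a pocket of the canister, x along the pocket's length. Not every start has all four: absent ones read None
- spent3: spent cartridge: block of the same size as a fresh one, 38 (its x) x 28 (its y) x 18 mm (z), but with a round dark button 18 mm across on each large face instead of slots; 35 g; origin at its centre. It starts seated in a pocket of the canister, x along the pocket's length. Not every start has all four: absent ones read None
- tray: fixed open aluminium tray for spent cartridges, outside 154 mm (x) x 110 mm (y) x 24 mm high, walls and floor 4 mm thick; origin at the centre of its underside on the shelf, z up
- canister: fixed black round canister without its cover, 166 mm across; origin at the centre of its underside on the shelf, z up. Outer wall 5 mm thick, top at 26 mm, inside 156 mm across. Inside: four grey pockets centred 39 mm from the axis on the canister's +x, +y, -x, -y, and between them and the wall a groove (radius 64 to 78 mm) for the cover's feet
- groove (a point): canister's axis at the height (16 mm) of the top of a black ring in the bottom of the groove. The ring is cut through to the floor (at 6 mm) by three keyways 14 mm wide, 120 degrees apart. The ring's angle differs at every start and is not given (this point's axes are the canister's); it is very stiff and does not turn under the cover
- cover: round white perforated cover, 164 mm across, 0.22 to 0.37 kg, standing on three feet. Origin on its axis at the level of the feet's ends, z up. Feet round-ended, 10 mm thick, 71 mm from the axis, one on +x, the others at 120 degrees; disc from 34 to 40 mm. Feet on the ring: origin 16 mm above the canister's; dropped into the keyways: 6 mm. It drops by its own weight if turned there and not held up
- handle (a point): middle of the cover's bar handle, 54 mm above the feet's ends, on the cover's axis; bar 44 mm long (cover's x), 12 mm wide (y), 28 mm high, standing on the disc; axes as the cover's
- pot: bystander: small plant in a terracotta pot, 76 mm across; leave it alone
- jar: bystander: glass jar with a metal lid, 60 mm across, 85 mm high; leave it alone
- meter: bystander: small upright white climate meter 22 x 60 x 45 mm; leave it alone
- turntable_top (a point): centre of the top face of a wooden turntable, 202 mm across, which spins freely about the vertical (its base is fixed); top face 22 mm above the shelf, with a lip 4 mm thick round its edge whose top is 29 mm above the shelf
- pocket0 (a point): middle of one pocket of the canister, at 15 mm above the shelf, where the centre of a seated cartridge comes; pocket floor at 6 mm, wall tops at 13 mm, walls 3 mm thick, opening 40.5 mm radially x 30.5 mm; axes as the canister's (the pocket's long side is radial: along the canister's x)
- pocket1 (a point): middle of one pocket of the canister, at 15 mm above the shelf, where the centre of a seated cartridge comes; pocket floor at 6 mm, wall tops at 13 mm, walls 3 mm thick, opening 40.5 mm radially x 30.5 mm; axes as the canister's (the pocket's long side is radial: along the canister's y)
- pocket2 (a point): middle of one pocket of the canister, at 15 mm above the shelf, where the centre of a seated cartridge comes; pocket floor at 6 mm, wall tops at 13 mm, walls 3 mm thick, opening 40.5 mm radially x 30.5 mm; axes as the canister's (the pocket's long side is radial: along the canister's x)
- pocket3 (a point): middle of one pocket of the canister, at 15 mm above the shelf, where the centre of a seated cartridge comes; pocket floor at 6 mm, wall tops at 13 mm, walls 3 mm thick, opening 40.5 mm radially x 30.5 mm; axes as the canister's (the pocket's long side is radial: along the canister's y)

How it is judged:
By the outcome, as a careful person would: the job done as asked, in the order asked, and still so for the second after the job is handed in, with the robot touching nothing.
Of cartridge0, cartridge1, cartridge2, cartridge3 only 3 to 4 are there at a start; the rules pass over those that are not, and their reading is None.
Of spent0, spent1, spent2, spent3 only 2 to 3 are there at a start; the rules pass over those that are not, and their reading is None.
At some moment in a run one of cartridge0, cartridge1, cartridge2, cartridge3, cover may be knocked a few centimetres aside while the robot is not near it.
Once in a run the grip may slacken for a moment while it holds something.
It also fails if it takes over 210 s, if anything falls off the work surface, if the arm or the gripper's body presses on something with over 40 N, if the wrist force passes 120 N, or if a joint passes its speed limit or range.

ROBOT

A 6-joint arm with a two-finger parallel gripper is mounted at the origin on the work surface. World frame = base frame: x ahead of the robot, y to its left, z up, the work surface at z = 0. Lengths are in m, angles in rad, forces in N, time in s.
With the tool pointing down it reaches from about 0.25 to 0.775 m from the base axis. Payload 4 kg.
Tool frame: the origin (TCP) lies midway between the tips of the shut fingers; the grasp point (between the pads) lies 19 mm behind it (bot.pinch_z is the z of the grasp point in the tool frame, in m); z points along the fingers, y is the direction in which the jaws open and shut (so a half turn about z gives the same grasp; the last joint's range is limited). The gripper opens to 85 mm and grips with 20 to 120 N. Pads are 22 mm wide; open, the fingers measure 114 mm over their backs; the gripper's body (76 mm by 85 mm) begins 54 mm behind the grasp point. The pads swing forward as they close: fully open they stand 13 mm farther back than shut.
Start: joints at [-1.426, 0.087, 1.371, -0, 1.684, -0.103], TCP at [0.135, -0.533, 0.231] pointing down, gripper open.
Joint ranges: [-3.1, 3.1], [-0.76, 2.03], [0.27, 2.55], [-1.08, 4.22], [0.17, 2.65], [-2.57, 2.57]. Speed limits (rad/s): [2.79, 2.79, 3.14, 3.14, 3.14, 3.14].

INTERFACE

Orientations are given as a rotation vector (axis times angle).
In Python, from plant import bot, optics, finder gives the robot as it stands.
- The arm moves only by the tool carry_out, never from a script. Its argument "moves" is one flat list of numbers, 4 for each row, row after row: the shift along the tool's x, y, z in m, then the turn about the tool's z in degrees. In form: [x, y, z, roll, x, y, z, roll, ...]. A call has exactly 8 rows; each row is the pose to reach, as a shift and turn from the pose commanded when the call began, along the tool's axes at that moment; what a row does not reach only later rows make up. A row lasts 1/12 s, in which the tool goes at most 41.7 mm and 7.16 degrees, less where a joint would pass 70% of its speed; a pose out of reach is approached as far as the arm can. A call with a gripper value outside its range is refused whole. "hand" is the opening, from 0 (shut) to 1 (fully open), set as the call begins (left out, the last holds). The fingers move at their own pace and stop on an object; "newtons" is the grip in N (left out, the last holds). Time passes only in rows, so rows that repeat a pose let the fingers close, or fill a call up. It gives the time, the measured TCP pose, the force and the opening at its end, in the units of the state.
- bot.state(): the state, without advancing time (a new reading comes with each control period).
- optics.camera(name): name is "side" or "top" or "wrist"; returns a dict with "color" (480x640x3 uint8, blue, green, red), "vertical_fov" (degrees; the focal length in pixels is half the picture's height over the tangent of half this angle, whatever the lens; pixels are square), "cx", "cy" (the principal point, pixels), "R" (3x3) and "t" (3): a world point X has camera coordinates R X + t; the wrist camera has in their place "T_tool_cam" (4x4, takes a point from camera to tool coordinates, whose origin is the TCP and whose axes are the flange's). Camera axes: x right, y down, z forward; pixel columns grow to the right and rows downward; lengths in m; the calibration is good to about 2 mm. The wrist camera is an equidistant fisheye: a pixel r from the principal point sees the ray r / f radians off the axis. A picture is of the moment at which its call begins: read the wrist's pose just before it. There is no depth.
- bot.finish_job(): hands the job in, once; it reports no verdict.
Trained networks look in a picture, given as the dict that the camera call returned (one of the last four; its "shot" number tells which), for a name from the list of things; names that differ only in an ending like _2 or _b are one class to them, and where a whole thing is asked for, a point or a joint stands for the part that bears it (a point fixed in the world has none). Each returns a list of dicts, best first, with "p" (0 to 1); they miss things now and then, are a little off and sometimes report something else, mostly with a low value. They report only what shows in the picture. A call takes as long as a camera call.
- finder.look_for(picture, query): "extent" ([centre column, centre row, width, height] in pixels, round what is visible of it).
- finder.outline_of(picture, query): "pixels" (480x640 bool, what is visible of it) and "extent" ([centre column, centre row, width, height] in pixels, round what is visible of it).
- finder.spot_point(picture, query): "xy" ([column, row] in pixels: a listed point, or the origin of a listed thing).
The state is a dict: "clock": time; "joints": joint angles; "qvel": joint speeds; "joint_efforts": joint torques, N m; "eef_pos": TCP position; "tcp_rot": TCP orientation; "contact_force": force on the tool from outside, world axes, zero at the start; "ft_torque": the same for the moment, N m; "finger_gap": finger opening in m.
Only numpy, scipy, OpenCV 4.12 (cv2) and the standard library are available. Lean on these libraries where they do the work, as an engineer would, in place of code of your own. Each camera call takes 0.05 s, during which the arm holds its last target.

## Working session

There is one attempt and no reset: what is moved stays moved. The work goes in short steps, Python scripts to look and compute and a tool call to move; the robot and the scene stay as the last step left them, time stands still between calls to the robot, and variables do not carry over. Pictures are saved under pics/ and viewed, and the job is handed in when it is done.

Besides the shell and the picture viewer there is one more tool, called by a JSON object that holds its "fn" and its "kwargs", one argument or row to a line. carry_out: Moves the arm, as the interface text tells. Its arguments: {"type":"object","properties":{"moves":{"type":"array"},"hand":{"type":"number"},"newtons":{"type":"number"}},"required":["moves"]}

```bash
ls; mkdir -p pics; cat > a.py <<'E'
E
python3 - <<'E'
from plant import bot, optics, finder
import cv2
s=bot.state()
for k,v in s.items(): print(k,v)
for n in ["side","top","wrist"]:
    p=optics.camera(n)
    cv2.imwrite(f"pics/{n}0.png",p["color"])
    print(n,{k:v for k,v in p.items() if k!="color"})
E
```

```text
pics
clock 0.0
joints [-1.42610918e+00  8.79793105e-02  1.37228701e+00 -2.21310501e-05
  1.68356769e+00 -1.03081007e-01]
qvel [ 0.00202044  0.00037167 -0.00048591  0.00113131  0.00030309  0.00090795]
joint_efforts [ 8.05528562e-04 -3.51863909e+01 -3.13273394e+01 -1.35642440e-04
  1.08375659e-02  1.61697994e-06]
eef_pos [ 0.13480922 -0.53271069  0.2301092 ]
tcp_rot [-3.11529328e+00 -3.87917879e-01  1.07698855e-04]
contact_force [-0.62932295 -0.37501742 -0.91058585]
ft_torque [-0.02896254  0.01834556 -0.0173904 ]
finger_gap 0.08549842469941477
side {'vertical_fov': 56.580649450442365, 'cx': 321.1611065977808, 'cy': 239.52154821427524, 'R': array([[-0.94223392, -0.33492872,  0.00424272],
       [-0.18944484,  0.52242179, -0.83137604],
       [ 0.27623522, -0.78415447, -0.55569405]]), 't': array([0.5681907 , 0.15028564, 0.86043243]), 'shot': 1}
top {'vertical_fov': 51.063019607881564, 'cx': 311.36734790921247, 'cy': 244.39792251694266, 'R': array([[ 2.71054190e-03, -9.99634885e-01, -2.68839963e-02],
       [-9.92241658e-01,  6.53009477e-04, -1.24322426e-01],
       [ 1.24294590e-01,  2.70124022e-02, -9.91877606e-01]]), 't': array([0.01316264, 0.59971297, 0.98045238]), 'shot': 2}
wrist {'vertical_fov': 65.70646984690485, 'cx': 320.2698826697348, 'cy': 240.4982147843529, 'T_tool_cam': array([[-6.24062862e-04, -9.60443719e-01, -2.78473470e-01,
         7.06310863e-02],
       [ 9.99999753e-01, -6.89650590e-04,  1.37563804e-04,
         1.22302051e-03],
       [-3.24171684e-04, -2.78473316e-01,  9.60443912e-01,
        -1.41978433e-01],
       [ 0.00000000e+00,  0.00000000e+00,  0.00000000e+00,
         1.00000000e+00]]), 'shot': 3}
```

View pics/top0.png

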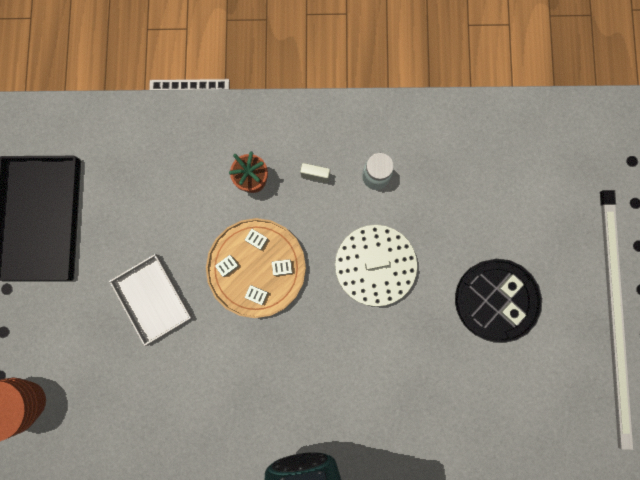

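View pics/side0.png

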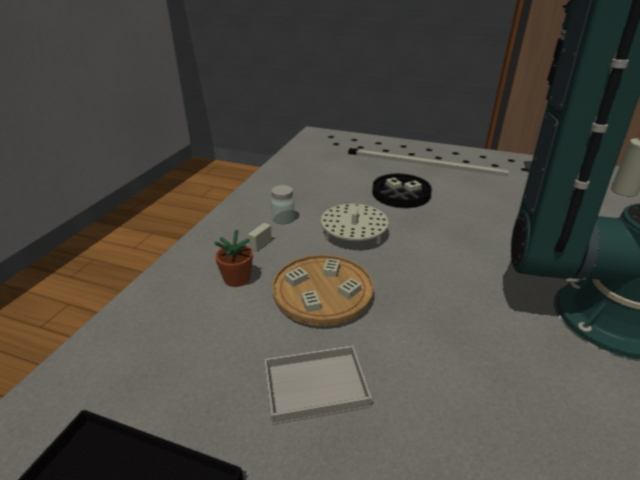

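View pics/wrist0.png

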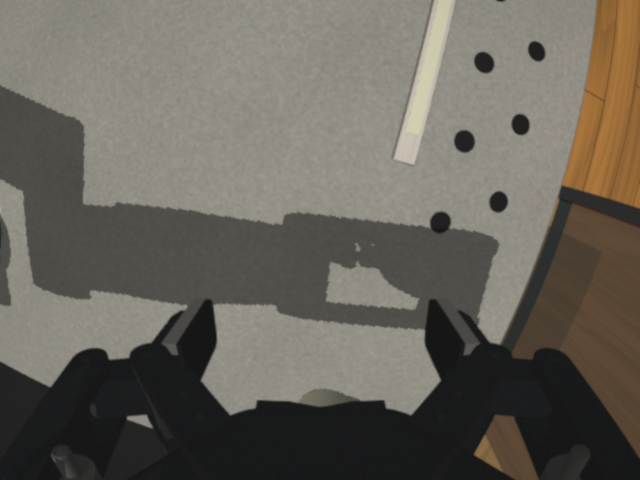

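```bash
cat > h.py <<'E'
import numpy as np, cv2
from scipy.spatial.transform import Rotation as Rn
from plant import bot, optics, finder
def f_of(p): return 240/np.tan(np.radians(p["vertical_fov"])/2)
def ray(p,uv,s=None):
    """origin, dir in world"""
    x,y=uv[0]-p["cx"],uv[1]-p["cy"]; f=f_of(p)
    if "R" in p:
        d=np.array([x/f,y/f,1.]); R,t=p["R"],p["t"]
        return -R.T@t, R.T@d
    r=np.hypot(x,y)+1e-9; th=r/f
    d=np.array([np.sin(th)*x/r,np.sin(th)*y/r,np.cos(th)])
    s=s or p["state"]; Rt=Rn.from_rotvec(s["tcp_rot"]).as_matrix(); T=p["T_tool_cam"]
    return Rt@T[:3,3]+s["eef_pos"], Rt@T[:3,:3]@d
def at_z(p,uv,z):
    o,d=ray(p,uv); return o+d*(z-o[2])/d[2]
def proj(p,X):
    X=np.asarray(X,float); f=f_of(p)
    if "R" in p:
        c=p["R"]@X+p["t"]; return np.array([p["cx"]+f*c[0]/c[2],p["cy"]+f*c[1]/c[2]])
    s=p["state"]; Rt=Rn.from_rotvec(s["tcp_rot"]).as_matrix(); T=p["T_tool_cam"]
    c=T[:3,:3].T@(Rt.T@(X-s["eef_pos"])-T[:3,3]); r=np.hypot(c[0],c[1]); th=np.arctan2(r,c[2])
    return np.array([p["cx"]+f*th*c[0]/r,p["cy"]+f*th*c[1]/r])
def shot(name,save=None):
    s=bot.state(); p=optics.camera(name); p["state"]=s
    if save: cv2.imwrite(f"pics/{save}.png",p["color"])
    return p
def yaw(s=None):
    """direction of tool y (jaw axis) in world, deg"""
    s=s or bot.state(); R=Rn.from_rotvec(s["tcp_rot"]).as_matrix(); return np.degrees(np.arctan2(R[1,1],R[0,1]))
def plan(x=None,y=None,z=None,jaw=None):
    """target TCP and jaw-axis direction deg -> tool-axis shift & roll. world roll about down axis: +roll = -world yaw"""
    s=bot.state(); R=Rn.from_rotvec(s["tcp_rot"]).as_matrix(); e=np.array(s["eef_pos"])
    t=np.array([e[0] if x is None else x,e[1] if y is None else y,e[2] if z is None else z])
    sh=R.T@(t-e); a=0
    if jaw is not None:
        a=-((jaw-yaw(s)+90)%180-90)
    print("shift",np.round(sh,4),"roll",round(a,2),"| cur",np.round(e,4),"jaw",round(yaw(s),2),"j6",round(np.degrees(s["joints"][5]),1),"t",round(s["clock"],2))
    return sh,a
E
python3 - <<'E'
from h import *
p=shot("top")
for n,z in [("canister",.026),("cover",.040),("tray",.024),("turntable_top",.022),("pot",.05),("jar",.085),("meter",.045)]:
    o=finder.outline_of(p,n)
    for r in o[:1]:
        print(n,round(r["p"],2),np.round(r["extent"],1),np.round(at_z(p,r["extent"][:2],z),4))
    q=finder.spot_point(p,n)
    for r in q[:1]: print("   spot",r["p"],r["xy"],np.round(at_z(p,r["xy"],0 if n!="turntable_top" else .022),4))
for n,z in [("cartridge0",.04),("spent0",.024),("pocket0",.015),("handle",.054)]:
    for r in finder.outline_of(p,n)[:5]:
        if n in("pocket0","handle"): break
        m=r["pixels"].astype(np.uint8); c=cv2.findContours(m,0,2)[0]; c=max(c,key=cv2.contourArea)
        pts=np.array([at_z(p,q,z)[:2]*1000 for q in c[:,0,:]],np.float32)
        print(n,round(r["p"],2),np.round(r["extent"],1),cv2.minAreaRect(pts))
    for r in finder.spot_point(p,n)[:5]: print("  spot",n,r["p"],np.round(r["xy"],1),np.round(at_z(p,r["xy"],z),4))
E
```

```text
canister 0.76 [498.4 301.4  89.3  81.1] [ 0.486  -0.3606  0.026 ]
   spot 0.69 [496.3, 299.7] [ 0.4897 -0.3653  0.    ]
cover 0.58 [376.3 266.   85.6  82.7] [ 0.5557 -0.1165  0.04  ]
   spot 0.82 [375.0, 267.2] [ 0.5565 -0.1179  0.    ]
tray 0.65 [150.6 302.2  78.4  89.5] [0.4827 0.3422 0.024 ]
   spot 0.68 [156.1, 299.3] [0.489  0.3392 0.    ]
turntable_top 0.83 [255.9 267.2  99.2 101.3] [0.5546 0.1279 0.022 ]
   spot 0.71 [257.6, 265.4] [0.5583 0.1245 0.022 ]
pot 0.57 [247.6 173.6  37.9  36.1] [0.7441 0.1443 0.05  ]
   spot 0.69 [252.6, 182.1] [0.739  0.1411 0.    ]
jar 0.86 [377.  171.8  30.3  34.5] [ 0.7371 -0.1158  0.085 ]
   spot 0.8 [374.3, 176.3] [ 0.7505 -0.1189  0.    ]
meter 0.61 [315.6 173.5  26.9  18. ] [0.745  0.0053 0.045 ]
cartridge0 0.8 [258.4 240.5  24.1  28. ] ((611.2620849609375, 126.15999603271484), (41.70535659790039, 30.502716064453125), 60.37356185913086)
cartridge0 0.78 [226.4 267.6  21.2  24.3] ((555.9097290039062, 184.80999755859375), (30.96403694152832, 39.955875396728516), 35.99872589111328)
cartridge0 0.78 [282.8 267.5  21.6  18.7] ((552.984130859375, 72
[... 567 characters left out ...]
3462524414), 43.88627243041992)
spent0 0.55 [509.8 288.2  20.9  23. ] ((517.3290405273438, -386.196044921875), (30.39333724975586, 41.86253356933594), 44.027286529541016)
  spot spent0 0.82 [510.9 287.5] [ 0.5138 -0.3873  0.024 ]
  spot spent0 0.67 [514.  311.7] [ 0.4656 -0.3912  0.024 ]
  spot spent0 0.54 [495.6 299.1] [ 0.4906 -0.3559  0.024 ]
  spot spent0 0.15 [254.7 297.4] [0.4929 0.1291 0.024 ]
  spot pocket0 0.84 [509.2 284.3] [ 0.5206 -0.3875  0.015 ]
  spot pocket0 0.8 [486.3 318.6] [ 0.4516 -0.3387  0.015 ]
  spot pocket0 0.74 [484.5 288.9] [ 0.5113 -0.3374  0.015 ]
  spot pocket0 0.7 [515.7 310.2] [ 0.4686 -0.3981  0.015 ]
  spot handle 0.75 [375.3 260.4] [ 0.5657 -0.1133  0.054 ]
```

```bash
python3 - <<'E'
from h import *
plan(.47,-.38,.2,46)
E
```

```text
shift [ 0.3625 -0.0663  0.0313] roll 58.2 | cur [ 0.1349 -0.5332  0.2313] jaw -75.8 j6 -5.9 t 1.3
```

{"fn": "carry_out", "kwargs": {
  "moves": [0.04, -0.007, 0.004, 7, 0.08, -0.015, 0.008, 14, 0.12, -0.022, 0.012, 21, 0.16, -0.03, 0.016, 28, 0.2, -0.037, 0.02, 35, 0.24, -0.044, 0.024, 42, 0.28, -0.05, 0.027, 49, 0.32, -0.058, 0.03, 56],
  "hand": 0.6
}}

```text
clock: 1.97
eef_pos: [0.4136, -0.4064, 0.2028]
tcp_rot: [2.964, -1.041, 0.0]
contact_force: [0.3, -0.1, 0.4]
finger_gap: 0.0512
```

```bash
python3 - <<'E'
from h import *
plan(.47,-.38,.2,46)
p=shot("wrist","w1")
s=p["state"]; print(s["finger_gap"],s["contact_force"])
E
```

```text
shift [ 0.0275 -0.0559  0.0028] roll 5.29 | cur [ 0.4136 -0.4064  0.2028] jaw -128.71 j6 78.6 t 1.97
0.051227230974331614 [ 0.29460168 -0.05913044  0.35659189]
```

View pics/w1.png

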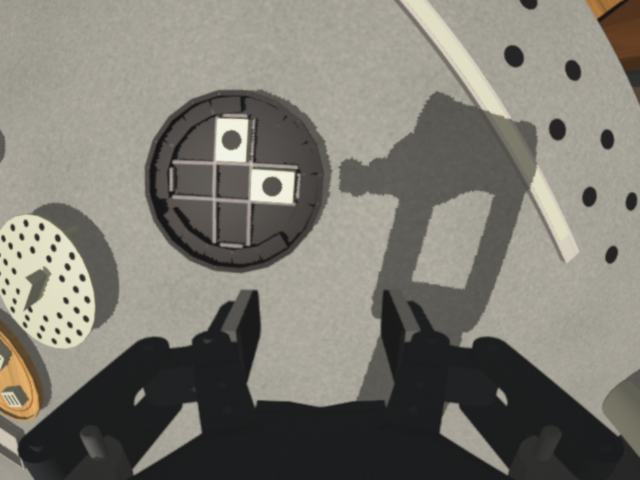

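```bash
python3 - <<'E'
from h import *
p=shot("wrist")
can=finder.outline_of(p,"canister")[0]; m=can["pixels"].astype(np.uint8)
c=max(cv2.findContours(m,0,2)[0],key=cv2.contourArea)
pts=np.array([at_z(p,q,.026)[:2]*1000 for q in c[:,0,:]],np.float32)
print("canister",cv2.minEnclosingCircle(cv2.convexHull(pts)),cv2.fitEllipse(pts))
for r in finder.outline_of(p,"spent0")[:3]:
    m=r["pixels"].astype(np.uint8); c=max(cv2.findContours(m,0,2)[0],key=cv2.contourArea)
    pts=np.array([at_z(p,q,.024)[:2]*1000 for q in c[:,0,:]],np.float32)
    print(r["p"],np.round(r["extent"]),cv2.minAreaRect(pts))
for r in finder.spot_point(p,"pocket0")[:5]: print("pocket",round(r["p"],2),np.round(r["xy"],1),np.round(at_z(p,r["xy"],.015),4))
for r in finder.spot_point(p,"canister")[:1]: print(r["xy"],at_z(p,r["xy"],0))
im=p["color"][70:290,120:350]
im=np.clip(im.astype(float)*2.5,0,255).astype(np.uint8)
cv2.imwrite("pics/w1z.png",cv2.resize(im,None,fx=2.6,fy=2.6,interpolation=2))
E
```

```text
canister ((488.2864685058594, -362.9699401855469), 84.64012145996094) ((487.9590148925781, -363.8482360839844), (165.39927673339844, 165.87033081054688), 157.38436889648438)
0.75 [241. 141.  34.  43.] ((515.1427612304688, -391.7059326171875), (30.009746551513672, 37.82848358154297), 46.195556640625)
0.6 [281. 187.  44.  35.] ((462.5118103027344, -392.5530090332031), (37.964447021484375, 29.382408142089844), 45.21541213989258)
pocket 0.69 [237.1 227.8] [ 0.4597 -0.3345  0.015 ]
[242.9, 183.2] [ 0.48809566 -0.36257868  0.        ]
```

View pics/w1z.png

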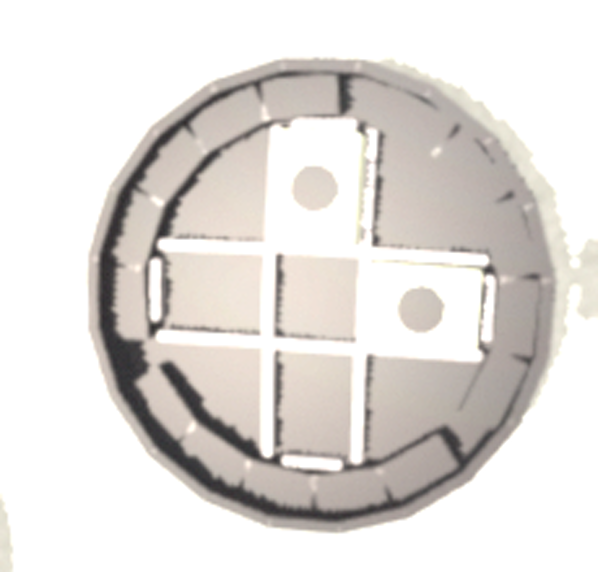

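```bash
python3 - <<'E'
from h import *
plan(.515,-.391,.06,45.5)
E
```

```text
shift [ 0.0708 -0.0777  0.143 ] roll 6.13 | cur [ 0.4113 -0.4079  0.203 ] jaw -128.37 j6 78.0 t 2.27
```

{"fn": "carry_out", "kwargs": {
  "moves": [0.015, -0.016, 0.01, 2, 0.03, -0.033, 0.04, 4, 0.045, -0.05, 0.07, 6, 0.06, -0.065, 0.1, 6, 0.071, -0.078, 0.125, 6, 0.071, -0.078, 0.138, 6, 0.071, -0.078, 0.138, 6, 0.071, -0.078, 0.138, 6]
}}

```text
clock: 2.93
eef_pos: [0.5146, -0.3912, 0.0648]
tcp_rot: [2.908, -1.188, -0.002]
contact_force: [-0.1, 0.1, 0.2]
finger_gap: 0.0512
```

```bash
python3 - <<'E'
from h import *
plan(.515,-.391,.014,45.5)
p=shot("wrist","w2")
E
```

```text
shift [ 0.0002 -0.0005  0.0508] roll 0.05 | cur [ 0.5146 -0.3912  0.0648] jaw -134.45 j6 92.2 t 2.93
```

View pics/w2.png

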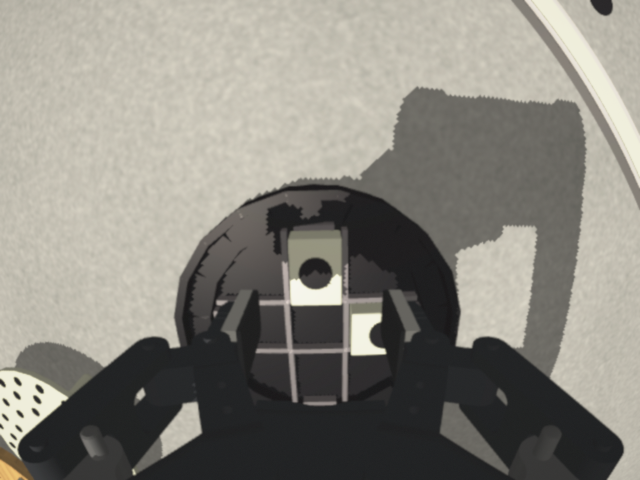

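{"fn": "carry_out", "kwargs": {
  "moves": [0, 0, 0.02, 0, 0, 0, 0.035, 0, 0, 0, 0.045, 0, 0, 0, 0.05, 0, 0, 0, 0.051, 0, 0, 0, 0.051, 0, 0, 0, 0.051, 0, 0, 0, 0.051, 0]
}}

```text
clock: 3.65
eef_pos: [0.5168, -0.3909, 0.0154]
tcp_rot: [2.908, -1.186, 0.004]
contact_force: [0.1, 0.4, -0.3]
finger_gap: 0.0515
```

{"fn": "carry_out", "kwargs": {
  "moves": [0, 0, 0, 0, 0, 0, 0, 0, 0, 0, 0, 0, 0, 0, 0, 0, 0, 0, 0, 0, 0, 0, 0, 0, 0, 0, 0, 0, 0, 0, 0, 0],
  "hand": 0,
  "newtons": 40
}}

```text
clock: 4.32
eef_pos: [0.5168, -0.3905, 0.0148]
tcp_rot: [2.909, -1.186, 0.003]
contact_force: [1.4, 1.4, 4.3]
finger_gap: 0.0267
```

```bash
python3 - <<'E'
from h import *
plan(.515,-.391,.1,45.5)
p=shot("wrist","w3"); print(p["state"]["finger_gap"],p["state"]["contact_force"])
E
```

```text
shift [-0.0008  0.0016 -0.0852] roll 0.14 | cur [ 0.5168 -0.3905  0.0148] jaw -134.36 j6 92.3 t 4.32
0.026656774227283013 [1.39953402 1.3720838  4.33512143]
```

View pics/w3.png

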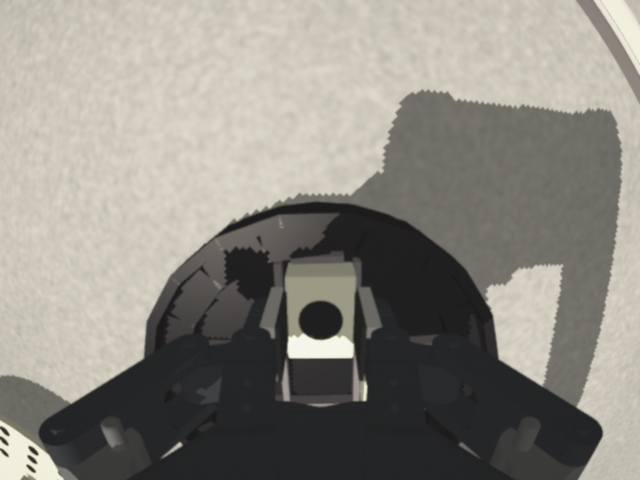

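{"fn": "carry_out", "kwargs": {
  "moves": [0, 0, -0.01, 0, 0, 0, -0.025, 0, 0, 0, -0.045, 0, 0, 0, -0.07, 0, 0, 0, -0.095, 0, 0, 0, -0.115, 0, 0, 0, -0.115, 0, 0, 0, -0.115, 0]
}}

```text
clock: 5.03
eef_pos: [0.5162, -0.3908, 0.1301]
tcp_rot: [2.908, -1.186, 0.002]
contact_force: [0.5, -0.2, -1.6]
finger_gap: 0.0267
```

```bash
python3 - <<'E'
from h import *
p=shot("top","t1")
r=finder.outline_of(p,"tray")[0]
m=r["pixels"].astype(np.uint8); c=max(cv2.findContours(m,0,2)[0],key=cv2.contourArea)
pts=np.array([at_z(p,q,.024)[:2]*1000 for q in c[:,0,:]],np.float32)
b=cv2.minAreaRect(pts); print(b); bp=cv2.boxPoints(b); print(bp)
plan(.483,.342,.13)
print(bot.state()["finger_gap"])
E
```

```text
((489.3746643066406, 342.204345703125), (157.7526397705078, 116.79281616210938), 31.024860382080078)
[[391.68402 351.59314]
 [451.88022 251.50829]
 [587.0653  332.81555]
 [526.86914 432.9004 ]]
shift [-0.5346 -0.5005 -0.0014] roll 0 | cur [ 0.5151 -0.3896  0.1268] jaw -134.38 j6 92.3 t 5.13
0.027062860602235544
```

{"fn": "carry_out", "kwargs": {
  "moves": [-0.015, -0.014, 0, -4, -0.04, -0.037, 0, -10, -0.07, -0.065, 0, -17, -0.1, -0.093, 0, -24, -0.13, -0.121, 0, -31, -0.16, -0.149, 0, -38, -0.19, -0.178, 0, -45, -0.22, -0.206, 0, -52]
}}

```text
clock: 5.8
eef_pos: [0.501, -0.087, 0.1263]
tcp_rot: [-3.133, -0.218, 0.007]
contact_force: [2.1, 0.9, 1.0]
finger_gap: 0.0266
```

```bash
python3 - <<'E'
from h import *
plan(.515,.359,.13,121)
print(bot.state()["finger_gap"])
E
```

```text
shift [ 0.0756 -0.4398 -0.0032] roll -23.05 | cur [ 0.501  -0.087   0.1263] jaw -82.05 j6 65.8 t 5.8
0.026641191366395655
```

{"fn": "carry_out", "kwargs": {
  "moves": [0.007, -0.041, -0.002, -4, 0.014, -0.082, -0.002, -10, 0.021, -0.122, -0.002, -15, 0.028, -0.162, -0.002, -20, 0.035, -0.202, -0.002, -23, 0.042, -0.242, -0.002, -23, 0.049, -0.28, -0.002, -23, 0.053, -0.31, -0.002, -23]
}}

```text
clock: 6.47
eef_pos: [0.5126, 0.2276, 0.1282]
tcp_rot: [-3.029, -0.832, 0.007]
contact_force: [0.3, -0.3, 0.4]
finger_gap: 0.0267
```

```bash
python3 - <<'E'
from h import *
plan(.515,.359,.13,121)
p=shot("wrist","w4")
E
```

```text
shift [ 0.0692 -0.1117 -0.002 ] roll -0.27 | cur [0.5126 0.2276 0.1282] jaw -59.27 j6 77.4 t 6.47
```

View pics/w4.png

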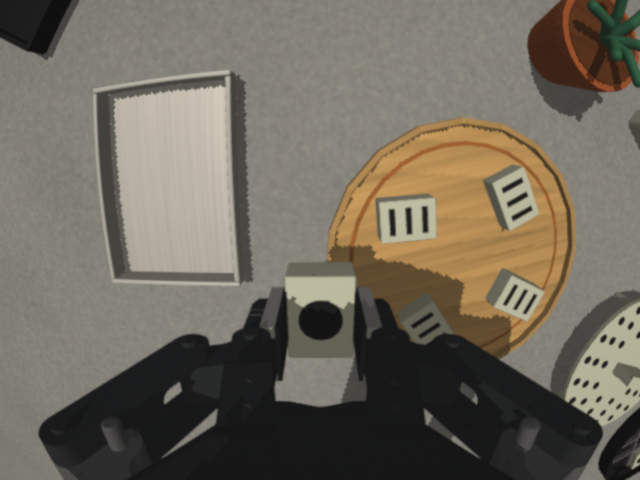

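```bash
python3 - <<'E'
from h import *
p=shot("wrist")
r=finder.outline_of(p,"tray")[0]
m=r["pixels"].astype(np.uint8); c=max(cv2.findContours(m,0,2)[0],key=cv2.contourArea)
pts=np.array([at_z(p,q,.024)[:2]*1000 for q in c[:,0,:]],np.float32)
b=cv2.minAreaRect(pts); print(b)
for q in [(96,91),(231,73),(241,284),(114,282)]: print(np.round(at_z(p,q,.024)*1000))
for r in finder.outline_of(p,"cartridge0")[:5]:
    m=r["pixels"].astype(np.uint8); c=max(cv2.findContours(m,0,2)[0],key=cv2.contourArea)
    pts=np.array([at_z(p,q,.04)[:2]*1000 for q in c[:,0,:]],np.float32)
    print(r["p"],np.round(r["extent"]),cv2.minAreaRect(pts))
r=finder.outline_of(p,"turntable_top")[0]
m=r["pixels"].astype(np.uint8); print(r["extent"])
E
```

```text
((490.43035888671875, 342.9990539550781), (152.4693603515625, 114.83577728271484), 30.913047790527344)
[525. 433.  24.]
[580. 341.  24.]
[453. 264.  24.]
[396. 356.  24.]
0.96 [430. 320.  53.  45.] ((501.4849853515625, 133.38116455078125), (39.79212188720703, 28.772342681884766), 65.26130676269531)
0.83 [521. 298.  53.  51.] ((553.8516235351562, 79.78276824951172), (29.665353775024414, 49.12419891357422), 5.858374118804932)
0.68 [515. 202.  55.  68.] ((609.6071166992188, 131.1062774658203), (43.28173065185547, 34.24818420410156), 58.721893310546875)
0.67 [412. 223.  65.  52.] ((557.3016967773438, 188.30123901367188), (30.78277015686035, 40.61452102661133), 36.027320861816406)
[456.9, 240.4, 245.1, 241.9]
```

```bash
python3 - <<'E'
from h import *
plan(.517,.362,.0145,121)
E
```

```text
shift [ 0.0739 -0.1166  0.1141] roll -0.35 | cur [0.5133 0.2243 0.1289] jaw -59.35 j6 77.2 t 6.72
```

{"fn": "carry_out", "kwargs": {
  "moves": [0.014, -0.022, 0, 0, 0.035, -0.055, 0, 0, 0.055, -0.088, 0, 0, 0.069, -0.109, 0.015, 0, 0.074, -0.117, 0.04, 0, 0.074, -0.117, 0.07, 0, 0.074, -0.117, 0.095, 0, 0.074, -0.117, 0.105, 0]
}}

```text
clock: 7.38
eef_pos: [0.5159, 0.3601, 0.0202]
tcp_rot: [3.028, 0.826, -0.015]
contact_force: [-0.7, -1.1, -0.8]
finger_gap: 0.0267
```

```bash
python3 - <<'E'
from h import *
plan(.517,.362,.0145,121)
p=shot("wrist","w5")
E
```

```text
shift [ 0.002  -0.0011  0.0057] roll -0.48 | cur [0.5159 0.3601 0.0202] jaw -59.48 j6 89.3 t 7.38
```

View pics/w5.png

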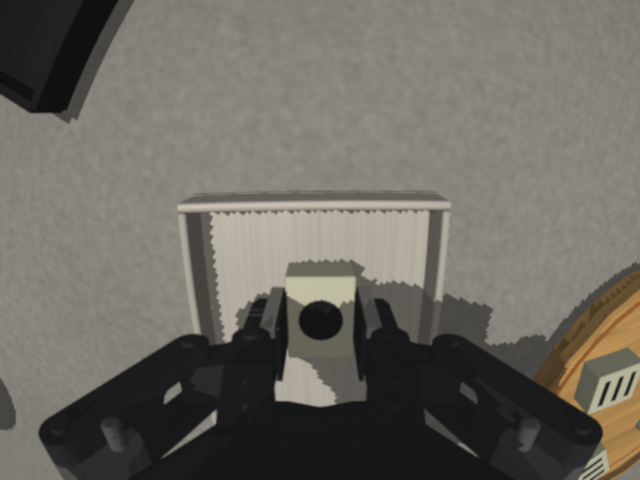

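{"fn": "carry_out", "kwargs": {
  "moves": [0, 0, 0.003, 0, 0, 0, 0.006, 0, 0, 0, 0.0065, 0, 0, 0, 0.0065, 0, 0, 0, 0.0065, 0, 0, 0, 0.0065, 0, 0, 0, 0.0065, 0, 0, 0, 0.0065, 0]
}}

```text
clock: 8.1
eef_pos: [0.5185, 0.3637, 0.0198]
tcp_rot: [-3.03, -0.83, -0.001]
contact_force: [0.6, 0.0, -1.5]
finger_gap: 0.0265
```

{"fn": "carry_out", "kwargs": {
  "moves": [0, 0, 0, 0, 0, 0, 0, 0, 0, 0, 0, 0, 0, 0, 0, 0, 0, 0, -0.02, 0, 0, 0, -0.05, 0, 0, 0, -0.09, 0, 0, 0, -0.13, 0],
  "hand": 0.6
}}

```text
clock: 8.77
eef_pos: [0.5174, 0.363, 0.1493]
tcp_rot: [3.029, 0.83, -0.005]
contact_force: [0.5, 0.4, 0.4]
finger_gap: 0.051
```

```bash
python3 - <<'E'
from h import *
p=shot("wrist","w6")
plan(.462,-.391,.15,-44.5)
p=shot("top","t2")
E
```

```text
shift [-0.4372  0.6205  0.0047] roll -14.86 | cur [0.5218 0.3656 0.1615] jaw -59.36 j6 89.3 t 8.82
```

View pics/w6.png

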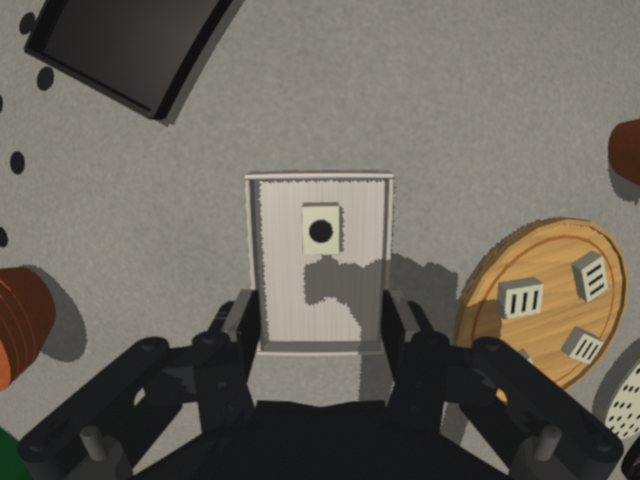

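{"fn": "carry_out", "kwargs": {
  "moves": [-0.012, 0.017, 0, -2, -0.034, 0.048, 0, -4, -0.058, 0.082, 0, -6, -0.082, 0.116, 0, -8, -0.106, 0.15, 0, -10, -0.13, 0.184, 0, -12, -0.154, 0.218, 0, -14, -0.178, 0.252, 0, -15]
}}

```text
clock: 9.53
eef_pos: [0.4931, 0.0542, 0.1495]
tcp_rot: [2.894, 1.221, 0.001]
contact_force: [1.2, -0.2, 0.7]
finger_gap: 0.0514
```

```bash
python3 - <<'E'
from h import *
plan(.462,-.391,.15,-44.5)
E
```

```text
shift [-0.3406  0.2884 -0.0004] roll 0.25 | cur [0.4931 0.0542 0.1495] jaw -44.25 j6 44.0 t 9.53
```

{"fn": "carry_out", "kwargs": {
  "moves": [-0.03, 0.026, 0, 0, -0.06, 0.051, 0, 0, -0.09, 0.077, 0, 0, -0.12, 0.102, 0, 0, -0.15, 0.127, 0, 0, -0.18, 0.153, 0, 0, -0.21, 0.178, 0, 0, -0.24, 0.203, 0, 0]
}}

```text
clock: 10.2
eef_pos: [0.4704, -0.2595, 0.1495]
tcp_rot: [2.895, 1.218, 0.001]
contact_force: [0.3, -0.7, -0.1]
finger_gap: 0.0511
```

{"fn": "carry_out", "kwargs": {
  "moves": [-0.03, 0.025, 0, 0, -0.06, 0.05, 0, 0, -0.08, 0.067, 0, 0, -0.094, 0.079, 0, 0, -0.1, 0.085, 0.01, 0, -0.1, 0.085, 0.03, 0, -0.1, 0.085, 0.06, 0, -0.1, 0.085, 0.08, 0]
}}

```text
clock: 10.87
eef_pos: [0.4611, -0.3872, 0.0665]
tcp_rot: [-2.893, -1.218, 0.001]
contact_force: [-1.0, -0.8, -0.7]
finger_gap: 0.0514
```

```bash
python3 - <<'E'
from h import *
p=shot("wrist","w7")
for r in finder.outline_of(p,"spent0")[:3]:
    m=r["pixels"].astype(np.uint8); c=max(cv2.findContours(m,0,2)[0],key=cv2.contourArea)
    pts=np.array([at_z(p,q,.024)[:2]*1000 for q in c[:,0,:]],np.float32)
    print(r["p"],np.round(r["extent"]),cv2.minAreaRect(pts))
plan(.462,-.3915,.015,-45)
E
```

```text
0.9 [326. 269.  54.  74.] ((463.3458251953125, -389.679443359375), (41.49324417114258, 27.565914154052734), 46.14077377319336)
shift [-0.0028  0.0071  0.0484] roll 0.67 | cur [ 0.4592 -0.385   0.0635] jaw -44.33 j6 -1.1 t 10.97
```

View pics/w7.png

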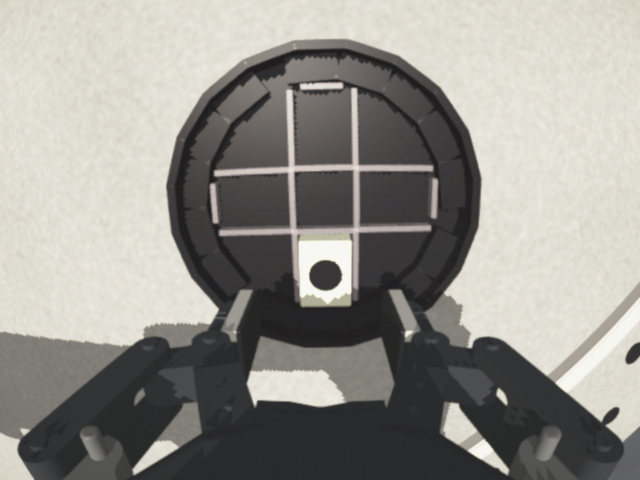

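{"fn": "carry_out", "kwargs": {
  "moves": [-0.0028, 0.007, 0.01, 0.7, -0.0028, 0.007, 0.02, 0.7, -0.0028, 0.007, 0.033, 0.7, -0.0028, 0.007, 0.043, 0.7, -0.0028, 0.007, 0.0484, 0.7, -0.0028, 0.007, 0.0484, 0.7, -0.0028, 0.007, 0.0484, 0.7, -0.0028, 0.007, 0.0484, 0.7]
}}

```text
clock: 11.63
eef_pos: [0.4652, -0.3957, 0.0217]
tcp_rot: [2.902, 1.2, 0.001]
contact_force: [-0.8, 0.4, -0.8]
finger_gap: 0.0511
```

```bash
python3 - <<'E'
from h import *
plan(.462,-.3915,.015,-45)
E
```

```text
shift [ 0.0007 -0.0052  0.0067] roll -0.07 | cur [ 0.4652 -0.3957  0.0217] jaw -45.07 j6 -0.6 t 11.63
```

```bash
python3 - <<'E'
from h import *
for i in range(5):
    s=bot.state(); print(round(s["clock"],2),np.round(s["eef_pos"],4),np.round(np.abs(s["qvel"]).max(),3)); optics.camera("top")
plan(.462,-.3915,.015,-45)
E
```

```text
11.63 [ 0.4652 -0.3957  0.0217] 0.008
11.68 [ 0.4652 -0.3958  0.0219] 0.004
11.73 [ 0.4652 -0.3958  0.022 ] 0.002
11.78 [ 0.4652 -0.3958  0.0219] 0.002
11.83 [ 0.4652 -0.3957  0.0219] 0.004
shift [ 0.0008 -0.0051  0.0067] roll -0.06 | cur [ 0.4651 -0.3956  0.0217] jaw -45.06 j6 -0.6 t 11.88
```

```bash
python3 - <<'E'
s=open('h.py').read()
s=s.replace('''    s=bot.state(); R=Rn.from_rotvec(s["tcp_rot"]).as_matrix(); e=''','''    s=settle(); R=Rn.from_rotvec(s["tcp_rot"]).as_matrix(); e=''')
s+='''
def settle():
    for i in range(12):
        s=bot.state()
        if np.abs(s["qvel"]).max()<0.012: break
        optics.camera("top")
    return s
'''
open('h.py','w').write(s)
E
```

{"fn": "carry_out", "kwargs": {
  "moves": [0.001, -0.003, 0, 0, 0.001, -0.005, 0, 0, 0.001, -0.005, 0.003, 0, 0.001, -0.005, 0.0065, 0, 0.001, -0.005, 0.0065, 0, 0.001, -0.005, 0.0065, 0, 0.001, -0.005, 0.0065, 0, 0.001, -0.005, 0.0065, 0]
}}

```text
clock: 12.55
eef_pos: [0.462, -0.3912, 0.0146]
tcp_rot: [2.903, 1.201, 0.0]
contact_force: [0.1, -1.0, 0.3]
finger_gap: 0.0514
```

{"fn": "carry_out", "kwargs": {
  "moves": [0, 0, 0, 0, 0, 0, 0, 0, 0, 0, 0, 0, 0, 0, 0, 0, 0, 0, 0, 0, 0, 0, 0, 0, 0, 0, 0, 0, 0, 0, 0, 0],
  "hand": 0
}}

```text
clock: 13.22
eef_pos: [0.4621, -0.3912, 0.0149]
tcp_rot: [2.903, 1.201, 0.0]
contact_force: [-0.7, 1.0, 4.3]
finger_gap: 0.0268
```

{"fn": "carry_out", "kwargs": {
  "moves": [0, 0, -0.01, 0, 0, 0, -0.025, 0, 0, 0, -0.045, 0, 0, 0, -0.07, 0, 0, 0, -0.09, 0, 0, 0, -0.105, 0, 0, 0, -0.115, 0, 0, 0, -0.115, 0]
}}

```text
clock: 13.88
eef_pos: [0.4631, -0.3922, 0.1328]
tcp_rot: [2.898, 1.199, 0.003]
contact_force: [0.4, -1.0, 0.2]
finger_gap: 0.0264
```

```bash
python3 - <<'E'
from h import *
plan(.461,.328,.14,121)
p=shot("wrist","w8"); print(p["state"]["finger_gap"])
E
```

```text
shift [ 0.5072 -0.5089 -0.0108] roll 13.93 | cur [ 0.4613 -0.3904  0.1277] jaw -45.07 j6 -0.5 t 14.08
0.02693809570222049
```

View pics/w8.png

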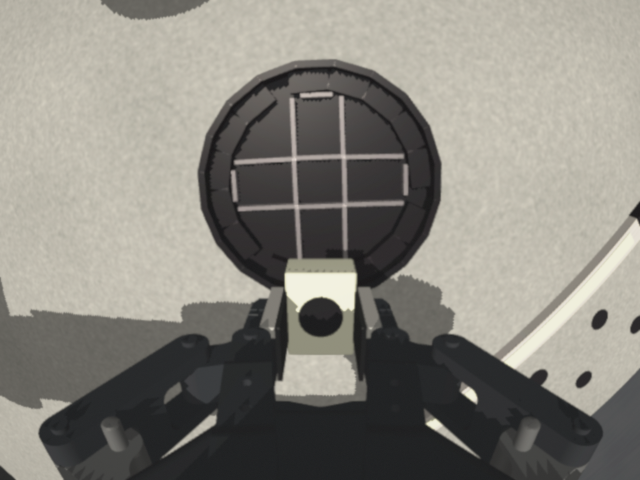

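```bash
python3 - <<'E'
from h import *
import pickle
p=shot("wrist"); pickle.dump(p,open("can.pkl","wb"))
can=finder.outline_of(p,"canister")[0]; m=can["pixels"].astype(np.uint8)
c=max(cv2.findContours(m,0,2)[0],key=cv2.contourArea)
pts=np.array([at_z(p,q,.026)[:2]*1000 for q in c[:,0,:] if q[1]<250],np.float32)
from scipy.optimize import least_squares
f=least_squares(lambda v:np.hypot(pts[:,0]-v[0],pts[:,1]-v[1])-v[2],[488,-363,83],loss='soft_l1'); print(f.x)
for r in finder.spot_point(p,"pocket0")[:5]: print("pocket",round(r["p"],2),np.round(r["xy"],1),np.round(at_z(p,r["xy"],.015),4))
# rectified top view at z=.013 (pocket walls) and polar at .016
def rect(z,half=.09,n=560):
    g=np.zeros((n,n,2),np.float32)
    for i in range(n):
        for j in range(n):
            g[i,j]=proj(p,[.488+half-2*half*i/n,-.3635+half-2*half*j/n,z])
    return cv2.remap(p["color"],g[...,0],g[...,1],1)
im=rect(.013); im=np.clip(im*2.5,0,255).astype(np.uint8)
cv2.imwrite("pics/rect13.png",im)
im2=rect(.016); im2=np.clip(im2*2.5,0,255).astype(np.uint8)
cv2.imwrite("pics/rect16.png",im2)
E
```

```text
[ 488.40699041 -363.44939118   82.56657491]
pocket 0.93 [376.2 176.5] [ 0.5189 -0.3884  0.015 ]
pocket 0.76 [317.7 127.7] [ 0.5139 -0.3364  0.015 ]
pocket 0.67 [323.3 236.1] [ 0.4628 -0.3928  0.015 ]
pocket 0.59 [265.4 184.5] [ 0.4608 -0.3381  0.015 ]
```

View pics/rect13.png

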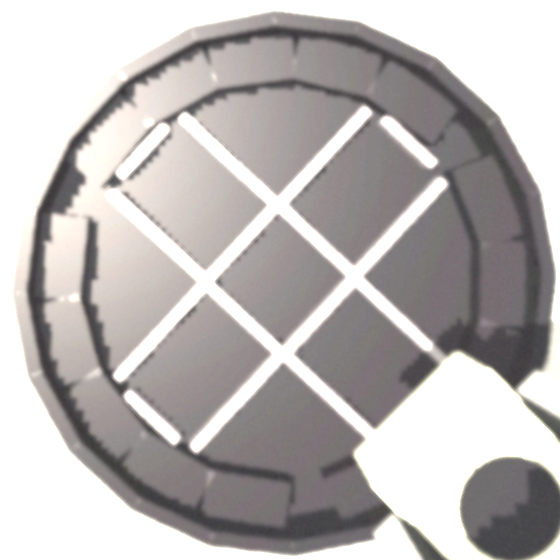

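{"fn": "carry_out", "kwargs": {
  "moves": [0.015, -0.015, -0.01, 0, 0.04, -0.04, -0.01, 0, 0.067, -0.067, -0.01, 2, 0.094, -0.094, -0.01, 4, 0.121, -0.121, -0.01, 6, 0.148, -0.148, -0.01, 8, 0.175, -0.175, -0.01, 10, 0.202, -0.202, -0.01, 12]
}}

```text
clock: 14.95
eef_pos: [0.4618, -0.1037, 0.1392]
tcp_rot: [-3.014, -0.887, 0.0]
contact_force: [0.9, 0.4, -0.2]
finger_gap: 0.0271
```

```bash
python3 - <<'E'
from h import *
import pickle
p=pickle.load(open("can.pkl","rb")); cx,cy=.4884,-.3636
A=np.arange(-180,180,.25); Rr=np.arange(.060,.082,.0001)
g=np.array([[proj(p,[cx+r*np.cos(np.radians(a)),cy+r*np.sin(np.radians(a)),.016]) for a in A] for r in Rr],np.float32)
im=cv2.remap(p["color"],g[...,0],g[...,1],1); im=np.clip(im*3.0,0,255).astype(np.uint8)
im=np.vstack([cv2.resize(im[:,i*480:(i+1)*480],(800,190)) for i in range(3)])
cv2.imwrite("pics/polar.png",im)
e=bot.state()["eef_pos"]
plan(.461,.328,.14,121)
E
```

```text
shift [ 0.2347 -0.3658 -0.0008] roll 1.86 | cur [ 0.4623 -0.1066  0.1394] jaw -57.14 j6 37.3 t 15.3
```

View pics/polar.png

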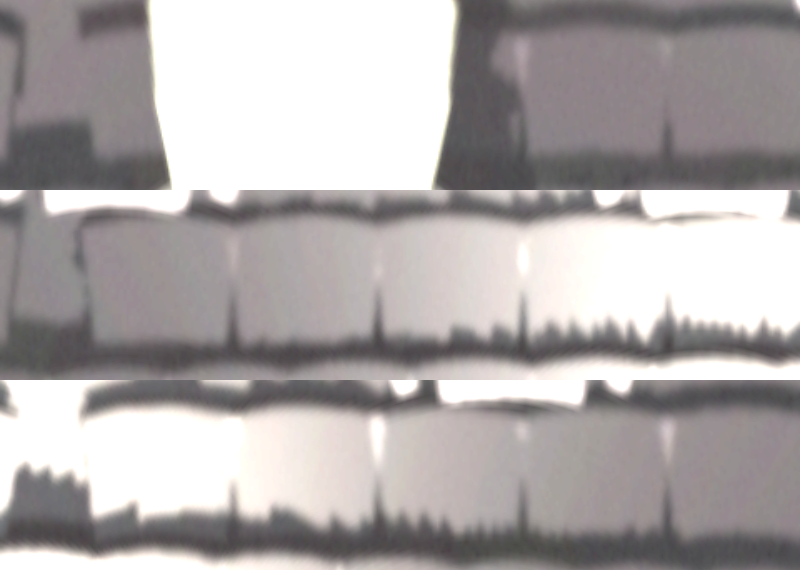

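{"fn": "carry_out", "kwargs": {
  "moves": [0.01, -0.016, 0, 1, 0.031, -0.048, 0, 2, 0.052, -0.081, 0, 2, 0.073, -0.114, 0, 2, 0.094, -0.147, 0, 2, 0.115, -0.18, 0, 2, 0.136, -0.213, 0, 2, 0.157, -0.246, 0, 2]
}}

```text
clock: 15.97
eef_pos: [0.4609, 0.1869, 0.1394]
tcp_rot: [3.028, 0.834, 0.0]
contact_force: [0.7, -0.1, -0.6]
finger_gap: 0.0266
```

{"fn": "carry_out", "kwargs": {
  "moves": [0.021, -0.033, 0, 0, 0.042, -0.066, 0, 0, 0.058, -0.09, 0.01, 0, 0.07, -0.11, 0.03, 0, 0.078, -0.12, 0.055, 0, 0.078, -0.12, 0.08, 0, 0.078, -0.12, 0.095, 0, 0.078, -0.12, 0.105, 0]
}}

```text
clock: 16.63
eef_pos: [0.4652, 0.3278, 0.0312]
tcp_rot: [3.027, 0.835, -0.007]
contact_force: [0.4, -0.5, -0.2]
finger_gap: 0.0267
```

```bash
python3 - <<'E'
from h import *
plan(.461,.328,.0135,121)
p=shot("wrist","w9")
E
```

```text
shift [-0.0061 -0.0018  0.0228] roll -0.13 | cur [0.4671 0.3295 0.0363] jaw -59.13 j6 88.7 t 16.93
```

View pics/w9.png

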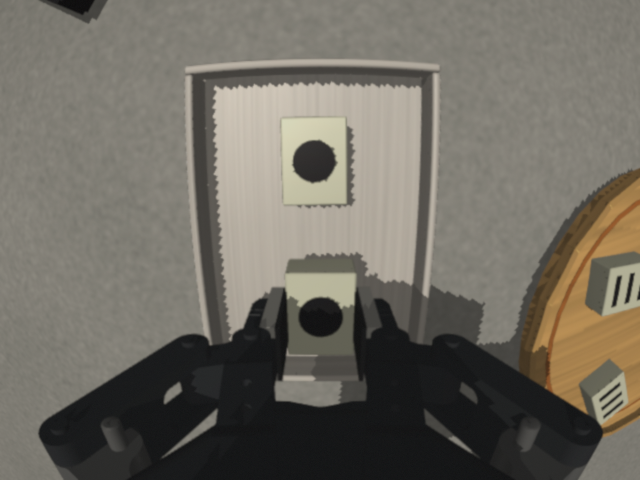

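The second spent cartridge is over the tray (held at 320,310), the first is lying flat at (314,160). Lower and release.

{"fn": "carry_out", "kwargs": {
  "moves": [-0.006, -0.002, 0.005, 0, -0.006, -0.002, 0.012, 0, -0.006, -0.002, 0.018, 0, -0.006, -0.002, 0.022, 0, -0.006, -0.002, 0.0225, 0, -0.006, -0.002, 0.0225, 0, -0.006, -0.002, 0.0225, 0, -0.006, -0.002, 0.0225, 0]
}}

```text
clock: 17.65
eef_pos: [0.4587, 0.3278, 0.0128]
tcp_rot: [3.027, 0.838, -0.002]
contact_force: [-4.3, -1.9, 7.8]
finger_gap: 0.0267
```

{"fn": "carry_out", "kwargs": {
  "moves": [0, 0, 0, 0, 0, 0, 0, 0, 0, 0, 0, 0, 0, 0, 0, 0, 0, 0, -0.02, 0, 0, 0, -0.05, 0, 0, 0, -0.09, 0, 0, 0, -0.12, 0],
  "hand": 0.6
}}

```text
clock: 18.32
eef_pos: [0.4596, 0.3282, 0.134]
tcp_rot: [-3.028, -0.838, -0.001]
contact_force: [0.4, 0.2, 1.4]
finger_gap: 0.0513
```

```bash
python3 - <<'E'
from h import *
plan(.5,.19,.16,121)
p=shot("wrist","w10"); print(p["state"]["finger_gap"])
E
```

```text
shift [-0.035   0.1393 -0.0302] roll -0.06 | cur [0.4583 0.3274 0.1297] jaw -59.06 j6 88.8 t 18.67
0.050655032931981585
```

View pics/w10.png

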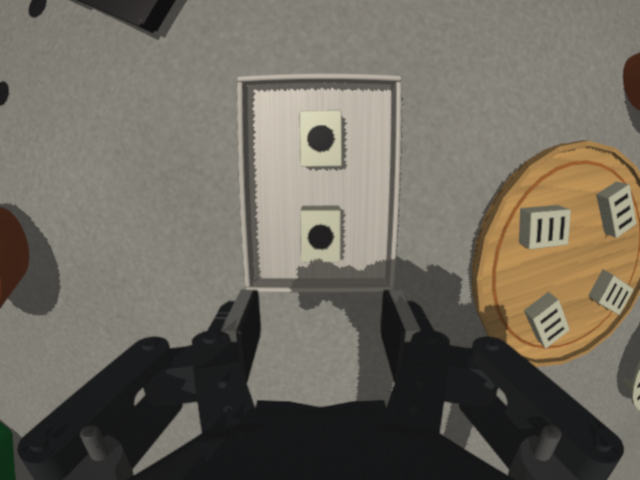

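{"fn": "carry_out", "kwargs": {
  "moves": [-0.02, 0.03, -0.01, 0, -0.04, 0.06, -0.02, 0, -0.06, 0.1, -0.03, 0, -0.08, 0.14, -0.04, 0, -0.09, 0.18, -0.045, 0, -0.096, 0.21, -0.045, 0, -0.1, 0.222, -0.045, 0, -0.1, 0.222, -0.045, 0],
  "hand": 0.5
}}

```text
clock: 19.38
eef_pos: [0.4878, 0.083, 0.1757]
tcp_rot: [3.029, 0.83, -0.004]
contact_force: [0.1, 0.1, -1.1]
finger_gap: 0.0429
```

```bash
cat >> h.py <<'E'
def rects(p,name,z):
    out=[]
    for r in finder.outline_of(p,name):
        if r["p"]<.3: continue
        m=r["pixels"].astype(np.uint8); c=max(cv2.findContours(m,0,2)[0],key=cv2.contourArea)
        pts=np.array([at_z(p,q,z)[:2]*1000 for q in c[:,0,:]],np.float32)
        (x,y),(w,h),a=cv2.minAreaRect(pts)
        if w<h: a+=90; w,h=h,w
        print(name,round(r["p"],2),np.round(r["extent"]),"c",round(x,1),round(y,1),"wh",round(w,1),round(h,1),"long",round(a,1),"jaw",round((a+180)%180-90,1)); out.append((x,y,w,h,a))
    return out
E
python3 - <<'E'
from h import *
settle(); p=shot("wrist","w11"); print(p["state"]["eef_pos"])
rects(p,"cartridge0",.04)
for r in finder.spot_point(p,"cartridge0"): print(r["p"],np.round(r["xy"]),np.round(at_z(p,r["xy"],.031)*1000,1))
E
```

```text
[0.48712095 0.08735601 0.17625448]
cartridge0 0.97 [285. 188.  57.  58.] c 498.7 124.5 wh 38.1 29.7 long 67.6 jaw -22.4
cartridge0 0.76 [256.  88.  55.  45.] c 556.4 184.6 wh 39.2 29.9 long 128.3 jaw 38.3
cartridge0 0.63 [378. 163.  60.  50.] c 553.3 74.5 wh 39.8 28.8 long 98.4 jaw 8.4
cartridge0 0.62 [358.  66.  56.  60.] c 609.6 126.4 wh 38.7 30.1 long 59.2 jaw -30.8
cartridge0 0.37 [597. 379.  79.  99.] c 514.1 -325.9 wh 191.8 111.3 long 84.8 jaw -5.2
0.98 [379. 159.] [556.1  74.2  31. ]
0.95 [284. 187.] [498.7 126.5  31. ]
0.8 [357.  66.] [608.9 126.5  31. ]
0.48 [528. 260.] [558.4 -92.5  31. ]
```

View pics/w11.png

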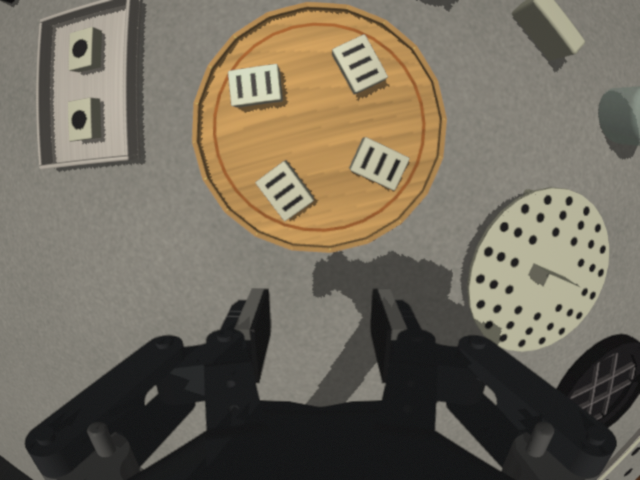

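```bash
python3 - <<'E'
from h import *
plan(.499,.1253,.031,-22.4)
E
```

```text
shift [ 0.0296 -0.0265  0.1458] roll -36.55 | cur [0.4874 0.0873 0.1768] jaw -58.95 j6 62.5 t 19.78
```

{"fn": "carry_out", "kwargs": {
  "moves": [0.008, -0.007, 0.01, -7, 0.015, -0.013, 0.025, -14, 0.022, -0.02, 0.04, -21, 0.03, -0.0265, 0.055, -28, 0.03, -0.0265, 0.075, -35, 0.03, -0.0265, 0.095, -36.5, 0.03, -0.0265, 0.105, -36.5, 0.03, -0.0265, 0.11, -36.5]
}}

```text
clock: 20.45
eef_pos: [0.4983, 0.1248, 0.0649]
tcp_rot: [-2.612, -1.743, 0.006]
contact_force: [-0.1, 0.4, 0.1]
finger_gap: 0.0425
```

```bash
python3 - <<'E'
from h import *
plan(.499,.1253,.031,-22.4)
p=shot("wrist","w12")
for r in finder.spot_point(p,"cartridge0")[:2]: print(r["p"],np.round(r["xy"]),np.round(at_z(p,r["xy"],.031)*1000,1))
E
```

```text
shift [ 0.     -0.0019  0.0372] roll -0.18 | cur [0.5006 0.1245 0.0682] jaw -22.58 j6 30.3 t 20.65
0.92 [314. 274.] [498.4 125.4  31. ]
0.73 [378. 119.] [556.8 185.7  31. ]
```

View pics/w12.png

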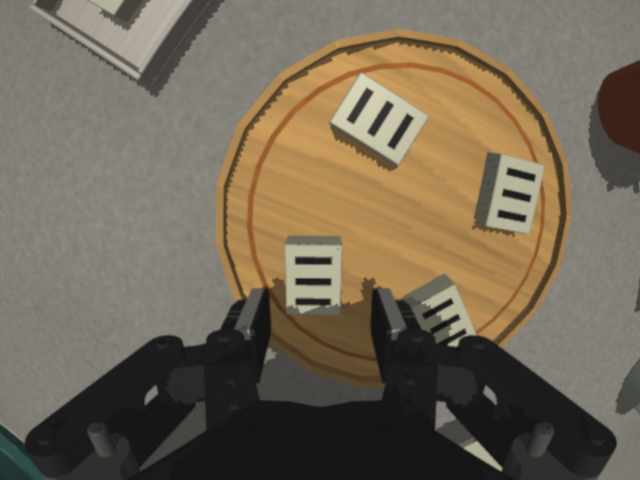

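{"fn": "carry_out", "kwargs": {
  "moves": [0, -0.002, 0.01, 0, 0, -0.002, 0.022, 0, 0, -0.002, 0.032, 0, 0, -0.002, 0.037, 0, 0, -0.002, 0.037, 0, 0, -0.002, 0.037, 0, 0, -0.002, 0.037, 0, 0, -0.002, 0.037, 0]
}}

```text
clock: 21.42
eef_pos: [0.4985, 0.1252, 0.0305]
tcp_rot: [2.613, 1.743, 0.002]
contact_force: [-0.6, 0.2, 0.3]
finger_gap: 0.0429
```

{"fn": "carry_out", "kwargs": {
  "moves": [0, 0, 0, 0, 0, 0, 0, 0, 0, 0, 0, 0, 0, 0, 0, 0, 0, 0, 0, 0, 0, 0, 0, 0, 0, 0, 0, 0, 0, 0, 0, 0],
  "hand": 0
}}

```text
clock: 22.08
eef_pos: [0.4986, 0.1252, 0.0308]
tcp_rot: [2.612, 1.743, 0.002]
contact_force: [-0.4, 0.1, 5.7]
finger_gap: 0.0268
```

{"fn": "carry_out", "kwargs": {
  "moves": [0, 0, -0.01, 0, 0, 0, -0.025, 0, 0, 0, -0.045, 0, 0, 0, -0.07, 0, 0, 0, -0.09, 0, 0, 0, -0.105, 0, 0, 0, -0.11, 0, 0, 0, -0.11, 0]
}}

```text
clock: 22.75
eef_pos: [0.4986, 0.1252, 0.1414]
tcp_rot: [2.612, 1.743, 0.003]
contact_force: [-0.2, -0.1, -0.9]
finger_gap: 0.0268
```

```bash
python3 - <<'E'
from h import *
plan(.4617,-.392,.14,-43.2)
p=shot("wrist","w13"); print(p["state"]["finger_gap"])
E
```

```text
shift [-0.4909  0.1659 -0.0014] roll 20.63 | cur [0.4969 0.125  0.1382] jaw -22.57 j6 30.3 t 22.9
0.026930666634637206
```

View pics/w13.png

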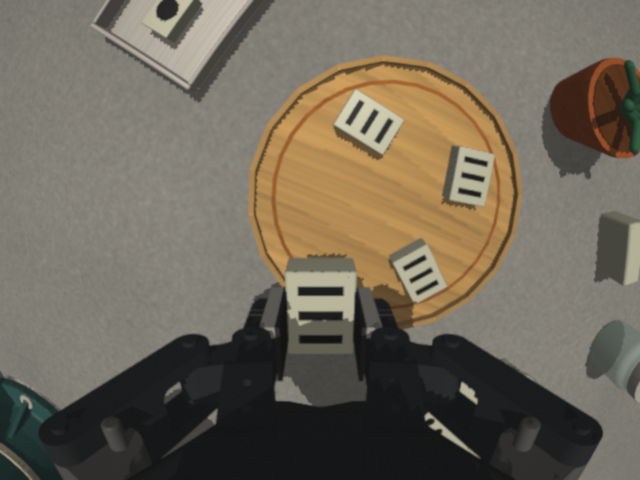

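{"fn": "carry_out", "kwargs": {
  "moves": [-0.015, 0.005, 0, 0, -0.045, 0.015, 0, 3, -0.08, 0.027, 0, 6, -0.115, 0.039, 0, 9, -0.15, 0.051, 0, 12, -0.185, 0.063, 0, 15, -0.22, 0.074, 0, 18, -0.255, 0.086, 0, 20.6]
}}

```text
clock: 23.62
eef_pos: [0.4783, -0.1447, 0.1385]
tcp_rot: [-2.883, -1.244, 0.003]
contact_force: [-0.0, 1.3, -0.7]
finger_gap: 0.0267
```

{"fn": "carry_out", "kwargs": {
  "moves": [-0.018, 0.021, 0, 0, -0.036, 0.042, 0, 0, -0.056, 0.065, 0, 0, -0.076, 0.088, 0, 0, -0.1, 0.11, 0, 0, -0.12, 0.125, 0, 0, -0.13, 0.135, 0, 0, -0.13, 0.135, 0, 0]
}}

```text
clock: 24.28
eef_pos: [0.4882, -0.3329, 0.1383]
tcp_rot: [-2.884, -1.243, 0.002]
contact_force: [-0.0, 0.3, -0.4]
finger_gap: 0.0265
```

```bash
python3 - <<'E'
from h import *
plan(.4617,-.392,.05,-43.2)
E
```

```text
shift [-0.0648  0.0231  0.0895] roll 0.11 | cur [ 0.4892 -0.329   0.1395] jaw -43.09 j6 3.6 t 24.48
```

{"fn": "carry_out", "kwargs": {
  "moves": [-0.015, 0.005, 0.01, 0, -0.035, 0.012, 0.02, 0, -0.055, 0.02, 0.035, 0, -0.065, 0.023, 0.055, 0, -0.065, 0.023, 0.075, 0, -0.065, 0.023, 0.085, 0, -0.065, 0.023, 0.09, 0, -0.065, 0.023, 0.09, 0]
}}

```text
clock: 25.15
eef_pos: [0.4613, -0.3919, 0.0488]
tcp_rot: [-2.879, -1.25, 0.001]
contact_force: [1.5, -0.5, -1.3]
finger_gap: 0.0268
```

```bash
python3 - <<'E'
from h import *
plan(.4617,-.392,.0155,-43.2)
p=shot("wrist","w14"); print(p["state"]["finger_gap"])
E
```

```text
shift [ 0.0007 -0.0019  0.0362] roll 0.1 | cur [ 0.4625 -0.3937  0.0517] jaw -43.1 j6 -2.7 t 25.3
0.02670120384486239
```

View pics/w14.png

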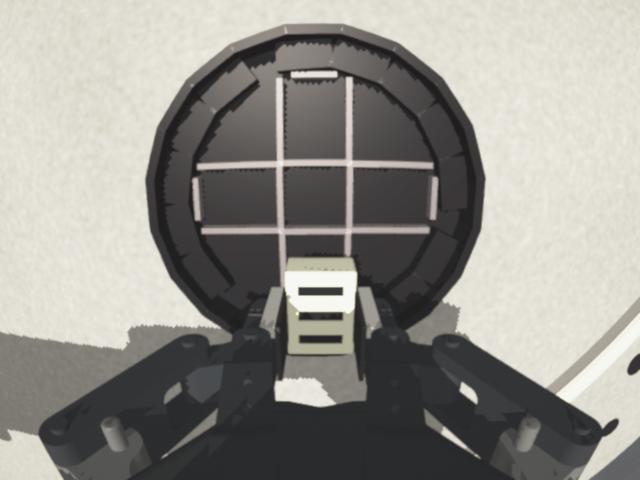

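{"fn": "carry_out", "kwargs": {
  "moves": [0.0005, -0.002, 0.005, 0, 0.0005, -0.002, 0.012, 0, 0.0005, -0.002, 0.018, 0, 0.0005, -0.002, 0.022, 0, 0.0005, -0.002, 0.022, 0, 0.0005, -0.002, 0.022, 0, 0.0005, -0.002, 0.022, 0, 0.0005, -0.002, 0.022, 0]
}}

```text
clock: 26.02
eef_pos: [0.4605, -0.3922, 0.0284]
tcp_rot: [2.882, 1.248, 0.0]
contact_force: [0.1, -0.2, 0.5]
finger_gap: 0.027
```

```bash
python3 - <<'E'
from h import *
plan(.4617,-.392,.0155,-43.2)
p=shot("wrist","w15"); print(p["state"]["finger_gap"])
# overlay predicted pocket rectangles at wall top
im=p["color"].copy()
c=np.array([.4884,-.3636]); 
for k in range(4):
    a=np.radians(46.8+90*k); u=np.array([np.cos(a),np.sin(a)]); v=np.array([-u[1],u[0]]); o=c+.039*u
    q=[proj(p,[*(o+sx*.02025*u+sy*.01525*v),.013]) for sx,sy in((1,1),(1,-1),(-1,-1),(-1,1))]
    cv2.polylines(im,[np.int32(np.round(np.array(q)*8))],True,(0,255,0),1,cv2.LINE_AA,3)
cv2.imwrite("pics/w15o.png",np.clip(im*1.6,0,255).astype(np.uint8))
E
```

```text
shift [0.001  0.0007 0.0129] roll 0.03 | cur [ 0.4605 -0.3922  0.0284] jaw -43.17 j6 -2.6 t 26.02
0.027024648226354423
```

View pics/w15o.png

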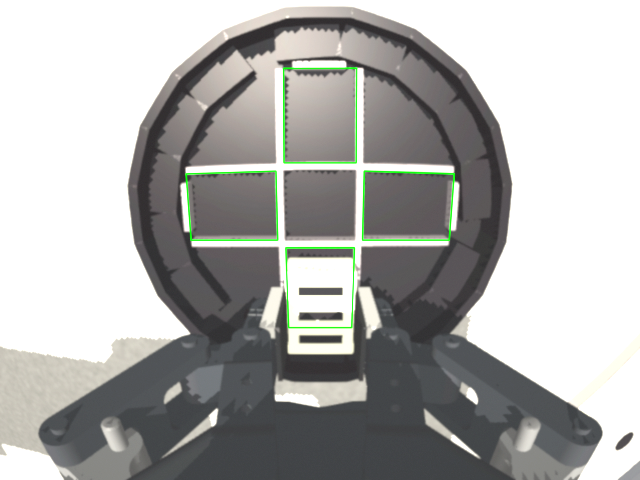

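{"fn": "carry_out", "kwargs": {
  "moves": [0.001, 0.0007, 0, 0, 0.001, 0.0007, 0, 0, 0.001, 0.0007, 0.004, 0, 0.001, 0.0007, 0.008, 0, 0.001, 0.0007, 0.011, 0, 0.001, 0.0007, 0.0125, 0, 0.001, 0.0007, 0.0125, 0, 0.001, 0.0007, 0.0125, 0]
}}

```text
clock: 26.73
eef_pos: [0.4614, -0.3916, 0.0153]
tcp_rot: [-2.883, -1.249, 0.0]
contact_force: [0.2, -0.8, -0.2]
finger_gap: 0.0271
```

{"fn": "carry_out", "kwargs": {
  "moves": [0, 0, 0, 0, 0, 0, 0, 0, 0, 0, 0, 0, 0, 0, 0, 0, 0, 0, -0.02, 0, 0, 0, -0.05, 0, 0, 0, -0.09, 0, 0, 0, -0.12, 0],
  "hand": 0.5
}}

```text
clock: 27.4
eef_pos: [0.4617, -0.3919, 0.1381]
tcp_rot: [2.881, 1.248, 0.001]
contact_force: [0.9, -0.5, 1.6]
finger_gap: 0.0428
```

```bash
python3 - <<'E'
from h import *
plan(.53,.055,.16,8)
p=shot("wrist","w16"); print(p["state"]["finger_gap"])
rects(p,"cartridge0",.024)
E
```

```text
shift [ 0.3727 -0.2545 -0.0257] roll -51.17 | cur [ 0.4606 -0.3908  0.1333] jaw -43.17 j6 -2.5 t 27.75
0.042564846036502055
cartridge0 0.6 [324. 234.  41.  54.] c 463.3 -391.4 wh 41.1 27.8 long 46.1 jaw -43.9
cartridge0 0.46 [320. 179. 243. 234.] c 488.2 -364.0 wh 167.5 166.9 long 137.1 jaw 47.1
```

View pics/w16.png

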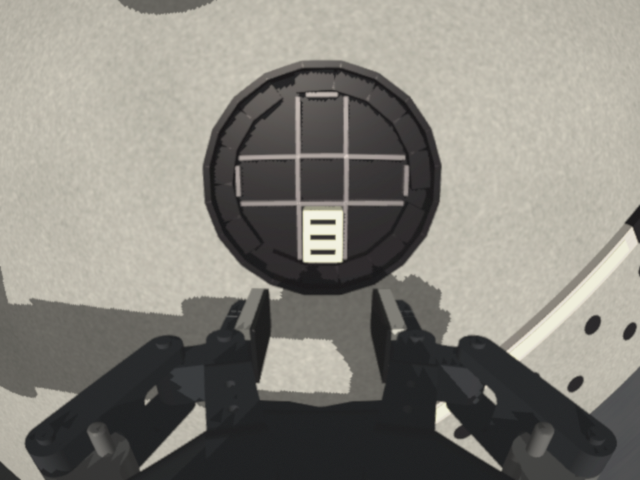

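```bash
python3 - <<'E'
from h import *
plan(.56,.02,.16,8)
E
```

```text
shift [ 0.3677 -0.2088 -0.0258] roll -51.16 | cur [ 0.4607 -0.3909  0.1333] jaw -43.16 j6 -2.5 t 27.85
```

{"fn": "carry_out", "kwargs": {
  "moves": [0.02, -0.011, -0.01, -4, 0.055, -0.031, -0.02, -10, 0.09, -0.051, -0.025, -17, 0.125, -0.071, -0.025, -24, 0.16, -0.091, -0.025, -31, 0.195, -0.111, -0.025, -38, 0.23, -0.131, -0.025, -45, 0.265, -0.15, -0.025, -51]
}}

```text
clock: 28.52
eef_pos: [0.5328, -0.0936, 0.1594]
tcp_rot: [-2.057, -2.372, 0.001]
contact_force: [0.2, -0.5, 0.1]
finger_gap: 0.0425
```

```bash
python3 - <<'E'
from h import *
plan(.56,.02,.16,8)
E
```

```text
shift [0.1126 0.0425 0.    ] roll -0.32 | cur [ 0.533  -0.0972  0.1601] jaw 7.68 j6 -24.0 t 28.92
```

{"fn": "carry_out", "kwargs": {
  "moves": [0.015, 0.006, 0, 0, 0.04, 0.015, 0, 0, 0.07, 0.026, 0, 0, 0.095, 0.036, 0, 0, 0.11, 0.042, 0, 0, 0.112, 0.042, 0, 0, 0.112, 0.042, 0, 0, 0.112, 0.042, 0, 0]
}}

```text
clock: 29.58
eef_pos: [0.5596, 0.0194, 0.1604]
tcp_rot: [2.066, 2.366, -0.001]
contact_force: [-1.4, -0.1, 0.1]
finger_gap: 0.0431
```

```bash
python3 - <<'E'
from h import *
settle(); p=shot("wrist","w17"); print(p["state"]["eef_pos"])
rects(p,"cartridge0",.04)
plan(.554,.0745,.031,8.4)
E
```

```text
[0.55955682 0.01938011 0.16035556]
cartridge0 0.75 [409.  99.  66.  62.] c 609.5 125.3 wh 40.5 29.0 long 57.9 jaw -32.1
cartridge0 0.55 [348.  22.  58.  44.] c 558.1 180.7 wh 35.5 32.2 long 124.0 jaw 34.0
shift [0.0555 0.002  0.1294] roll -0.69 | cur [0.5595 0.0193 0.1604] jaw 7.71 j6 -11.5 t 29.68
```

View pics/w17.png

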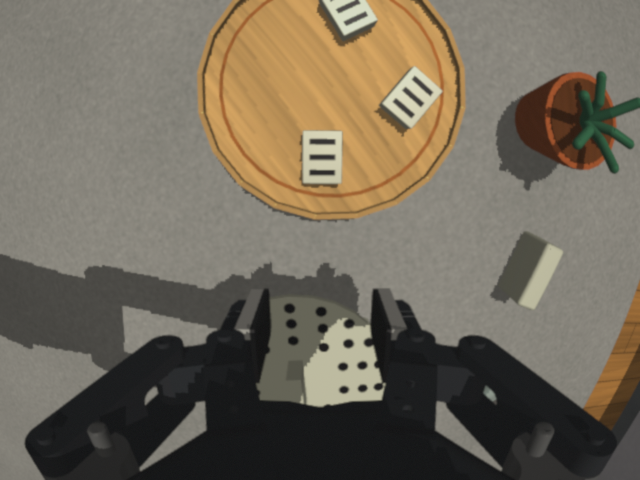

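{"fn": "carry_out", "kwargs": {
  "moves": [0.015, 0, 0.015, 0, 0.035, 0.001, 0.03, 0, 0.05, 0.001, 0.05, 0, 0.055, 0.001, 0.07, 0, 0.055, 0.001, 0.085, 0, 0.055, 0.001, 0.092, 0, 0.055, 0.001, 0.092, 0, 0.055, 0.001, 0.092, 0]
}}

```text
clock: 30.35
eef_pos: [0.5534, 0.0746, 0.0688]
tcp_rot: [2.066, 2.366, -0.0]
contact_force: [0.5, -0.0, -0.2]
finger_gap: 0.0426
```

```bash
python3 - <<'E'
from h import *
settle(); p=shot("wrist","w18"); print(p["state"]["eef_pos"])
rects(p,"cartridge0",.04)
for r in finder.spot_point(p,"cartridge0")[:3]: print(r["p"],np.round(r["xy"]),np.round(at_z(p,r["xy"],.031)*1000,1))
plan(.554,.0745,.031,8.4)
E
```

```text
[0.55429518 0.07487941 0.070045  ]
cartridge0 0.93 [321. 274.  52.  79.] c 552.9 76.5 wh 41.8 28.7 long 97.7 jaw 7.7
cartridge0 0.92 [356.  54.  89.  97.] c 555.9 184.7 wh 38.3 29.8 long 125.8 jaw 35.8
cartridge0 0.77 [444. 192.  93.  94.] c 608.5 127.9 wh 38.5 32.6 long 59.3 jaw -30.7
0.86 [444. 191.] [611.4 126.   31. ]
0.73 [355.  54.] [556.2 186.4  31. ]
shift [-0.0007 -0.0003  0.0389] roll -0.59 | cur [0.5541 0.0752 0.0699] jaw 7.81 j6 -5.9 t 30.6
```

View pics/w18.png

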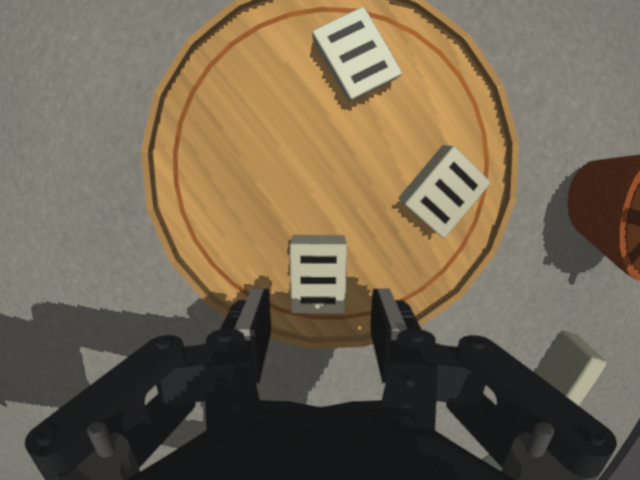

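{"fn": "carry_out", "kwargs": {
  "moves": [0, -0.0005, 0.01, 0, 0, -0.0005, 0.022, 0, 0, -0.0005, 0.032, 0, 0, -0.0005, 0.0385, 0, 0, -0.0005, 0.0385, 0, 0, -0.0005, 0.0385, 0, 0, -0.0005, 0.0385, 0, 0, -0.0005, 0.0385, 0]
}}

```text
clock: 31.27
eef_pos: [0.5532, 0.0755, 0.0306]
tcp_rot: [2.064, 2.367, 0.001]
contact_force: [0.3, -0.4, -0.1]
finger_gap: 0.043
```

{"fn": "carry_out", "kwargs": {
  "moves": [0, 0, 0, 0, 0, 0, 0, 0, 0, 0, 0, 0, 0, 0, 0, 0, 0, 0, 0, 0, 0, 0, 0, 0, 0, 0, 0, 0, 0, 0, 0, 0],
  "hand": 0
}}

```text
clock: 31.93
eef_pos: [0.5534, 0.0755, 0.0309]
tcp_rot: [2.064, 2.367, 0.002]
contact_force: [0.5, 0.5, 5.6]
finger_gap: 0.0272
```

{"fn": "carry_out", "kwargs": {
  "moves": [0, 0, -0.01, 0, 0, 0, -0.025, 0, 0, 0, -0.045, 0, 0, 0, -0.07, 0, 0, 0, -0.09, 0, 0, 0, -0.105, 0, 0, 0, -0.11, 0, 0, 0, -0.11, 0]
}}

```text
clock: 32.6
eef_pos: [0.5533, 0.0755, 0.1415]
tcp_rot: [2.063, 2.367, 0.003]
contact_force: [-0.2, 1.2, -0.6]
finger_gap: 0.0269
```

```bash
python3 - <<'E'
from h import *
plan(.46,-.3369,.14,46.8)
p=shot("wrist","w19"); print(p["state"]["finger_gap"])
E
```

```text
shift [-0.396  -0.1469 -0.0015] roll -38.97 | cur [0.5516 0.0754 0.1381] jaw 7.83 j6 -5.9 t 32.75
0.02682894978074776
```

View pics/w19.png

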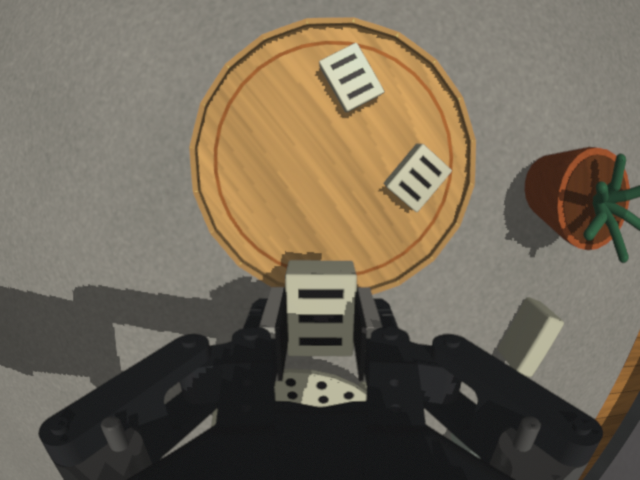

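```bash
python3 - <<'E'
from h import *
settle(); p=shot("wrist"); s=p["state"]; R=Rn.from_rotvec(s["tcp_rot"]).as_matrix()
for dx in (0,-.001,-.002): print(dx, [np.round(proj(p,s["eef_pos"]+R@np.array([dx+o,0,-.009])),1) for o in (-.012,0,.012)])
# slots in picture
g=cv2.cvtColor(p["color"],cv2.COLOR_BGR2GRAY)[275:360,310:332].mean(1); print([ (275+i,int(v)) for i,v in enumerate(g)][::3])
plan(.5168,-.3903,.14,46.8)
for f in ("w13","w14","w19","w8"):
    g=cv2.cvtColor(cv2.imread(f"pics/{f}.png"),cv2.COLOR_BGR2GRAY)[270:365,310:332].mean(1)
    print(f,[int(v) for v in g])
E
```

```text
0 [array([319.9, 339.7]), array([319.9, 314.3]), array([319.9, 286.9])]
-0.001 [array([320. , 341.7]), array([319.9, 316.5]), array([319.9, 289.3])]
-0.002 [array([320. , 343.7]), array([319.9, 318.7]), array([319.9, 291.6])]
[(275, 165), (278, 185), (281, 185), (284, 185), (287, 180), (290, 55), (293, 30), (296, 31), (299, 156), (302, 185), (305, 185), (308, 185), (311, 185), (314, 113), (317, 27), (320, 25), (323, 76), (326, 98), (329, 98), (332, 98), (335, 97), (338, 33), (341, 19), (344, 23), (347, 98), (350, 98), (353, 98), (356, 115), (359, 106)]
shift [-0.4566 -0.098  -0.0017] roll -38.97 | cur [0.5516 0.0754 0.138 ] jaw 7.83 j6 -5.9 t 32.85
w13 [107, 125, 152, 171, 178, 179, 179, 179, 179, 179, 179, 179, 180, 179, 179, 171, 136, 75, 33, 29, 29, 29, 29, 29, 35, 88, 152, 175, 179, 179, 179, 179, 179, 179, 179, 179, 179, 179, 179, 178, 165, 117, 62, 33, 28, 28, 28, 28, 28, 44, 75, 92, 96, 95, 95, 95, 95, 95, 95, 95, 95, 95, 95, 94, 83, 52, 25, 19, 18, 18, 19, 19, 27, 56, 87, 95, 95, 95, 95, 95, 95, 95, 94, 88, 76, 70, 70, 70, 70, 70, 69, 69, 69, 69, 69]
w14 [192, 225, 243, 246, 
[... 597 characters left out ...]
185, 185, 185, 185, 185, 185, 185, 185, 184, 170, 113, 53, 29, 27, 27, 26, 25, 28, 47, 76, 94, 98, 99, 98, 98, 98, 98, 98, 98, 98, 98, 97, 89, 63, 33, 20, 19, 19, 20, 19, 23, 53, 89, 98, 98, 98, 98, 98, 98, 98, 98, 102, 114, 122, 119, 104, 90, 84, 77, 73, 73]
w8 [143, 147, 179, 218, 234, 238, 239, 239, 239, 239, 239, 239, 239, 239, 239, 239, 239, 239, 239, 239, 239, 239, 239, 239, 238, 238, 228, 188, 127, 77, 53, 45, 43, 44, 44, 43, 44, 44, 44, 44, 44, 44, 44, 43, 43, 41, 40, 38, 35, 32, 30, 29, 29, 29, 29, 29, 29, 29, 29, 29, 29, 29, 29, 32, 41, 63, 99, 129, 140, 142, 141, 142, 141, 141, 141, 141, 141, 141, 141, 141, 141, 141, 141, 140, 152, 186, 197, 196, 196, 196, 198, 199, 200, 200, 198]
```

{"fn": "carry_out", "kwargs": {
  "moves": [-0.015, -0.003, 0, 0, -0.045, -0.01, 0, -6, -0.08, -0.017, 0, -12, -0.115, -0.025, 0, -18, -0.15, -0.032, 0, -24, -0.185, -0.04, 0, -30, -0.22, -0.047, 0, -36, -0.255, -0.055, 0, -39]
}}

```text
clock: 33.52
eef_pos: [0.5321, -0.1861, 0.1388]
tcp_rot: [-1.149, -2.922, -0.0]
contact_force: [1.0, -0.1, -0.5]
finger_gap: 0.0268
```

```bash
python3 - <<'E'
from h import *
plan(.5157,-.3893,.14,46.8)
E
```

```text
shift [-0.1282 -0.1621 -0.0007] roll 0.1 | cur [ 0.5329 -0.1833  0.1394] jaw 46.9 j6 -71.7 t 33.87
```

{"fn": "carry_out", "kwargs": {
  "moves": [-0.02, -0.025, 0, 0, -0.045, -0.057, 0, 0, -0.07, -0.088, 0, 0, -0.095, -0.12, 0, 0, -0.118, -0.149, 0.01, 0, -0.128, -0.162, 0.035, 0, -0.128, -0.162, 0.065, 0, -0.128, -0.162, 0.085, 0]
}}

```text
clock: 34.53
eef_pos: [0.5151, -0.3898, 0.0522]
tcp_rot: [-1.155, -2.919, -0.002]
contact_force: [-0.6, -0.1, -1.1]
finger_gap: 0.0271
```

```bash
python3 - <<'E'
from h import *
plan(.5157,-.3893,.028,46.8)
E
```

```text
shift [ 0.0022 -0.      0.03  ] roll 0.11 | cur [ 0.5172 -0.3907  0.058 ] jaw 46.91 j6 -89.0 t 34.88
```

{"fn": "carry_out", "kwargs": {
  "moves": [0.002, 0, 0.007, 0, 0.002, 0, 0.015, 0, 0.002, 0, 0.022, 0, 0.002, 0, 0.028, 0, 0.002, 0, 0.03, 0, 0.002, 0, 0.03, 0, 0.002, 0, 0.03, 0, 0.002, 0, 0.03, 0]
}}

```text
clock: 35.55
eef_pos: [0.5142, -0.3893, 0.0253]
tcp_rot: [1.156, 2.921, -0.0]
contact_force: [0.2, -0.6, -0.5]
finger_gap: 0.0267
```

```bash
cat >> h.py <<'E'
CAN=np.array([.4884,-.3636]); CA=46.8
def overlay(p,fn):
    im=p["color"].copy()
    for k in range(4):
        a=np.radians(CA+90*k); u=np.array([np.cos(a),np.sin(a)]); v=np.array([-u[1],u[0]]); o=CAN+.039*u
        q=[proj(p,[*(o+sx*.02025*u+sy*.01525*v),.013]) for sx,sy in((1,1),(1,-1),(-1,-1),(-1,1))]
        cv2.polylines(im,[np.int32(np.round(np.array(q)*8))],True,(0,255,0),1,cv2.LINE_AA,3)
    cv2.imwrite(f"pics/{fn}.png",np.clip(im*1.6,0,255).astype(np.uint8))
E
python3 - <<'E'
from h import *
plan(.5157,-.3893,.0155,46.8)
p=shot("wrist"); overlay(p,"w20o"); print(p["state"]["finger_gap"])
E
```

```text
shift [-0.0011  0.001   0.0098] roll 0.03 | cur [ 0.5142 -0.3893  0.0253] jaw 46.83 j6 -89.0 t 35.55
0.02672348044895984
```

View pics/w20o.png

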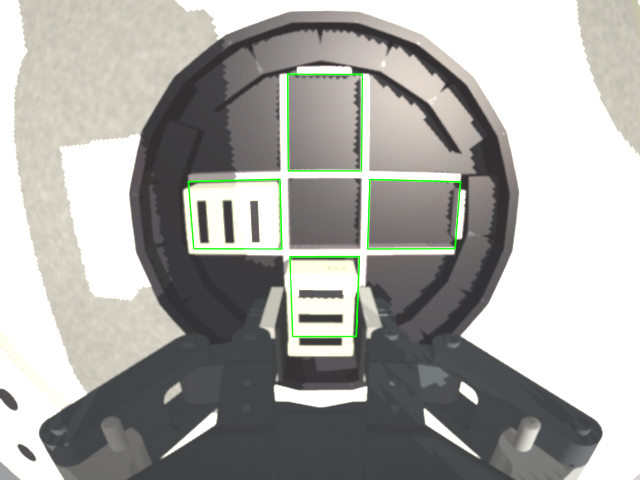

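{"fn": "carry_out", "kwargs": {
  "moves": [-0.001, 0.001, 0, 0, -0.001, 0.001, 0, 0, -0.001, 0.001, 0.003, 0, -0.001, 0.001, 0.006, 0, -0.001, 0.001, 0.0085, 0, -0.001, 0.001, 0.0098, 0, -0.001, 0.001, 0.0098, 0, -0.001, 0.001, 0.0098, 0]
}}

```text
clock: 36.27
eef_pos: [0.5154, -0.389, 0.015]
tcp_rot: [-1.156, -2.921, 0.0]
contact_force: [-0.7, 0.1, -0.8]
finger_gap: 0.0266
```

{"fn": "carry_out", "kwargs": {
  "moves": [0, 0, 0, 0, 0, 0, 0, 0, 0, 0, 0, 0, 0, 0, 0, 0, 0, 0, -0.02, 0, 0, 0, -0.05, 0, 0, 0, -0.09, 0, 0, 0, -0.13, 0],
  "hand": 0.5
}}

```text
clock: 36.93
eef_pos: [0.5147, -0.3883, 0.1452]
tcp_rot: [-1.154, -2.919, -0.002]
contact_force: [0.8, -0.8, -0.5]
finger_gap: 0.0429
```

```bash
python3 - <<'E'
from h import *
plan(.586,.125,.15,36)
p=shot("wrist","w21"); print(p["state"]["finger_gap"])
E
```

```text
shift [ 0.2991  0.4232 -0.0059] roll 10.83 | cur [ 0.5146 -0.3883  0.143 ] jaw 46.83 j6 -88.9 t 37.28
0.042743738180263995
```

View pics/w21.png

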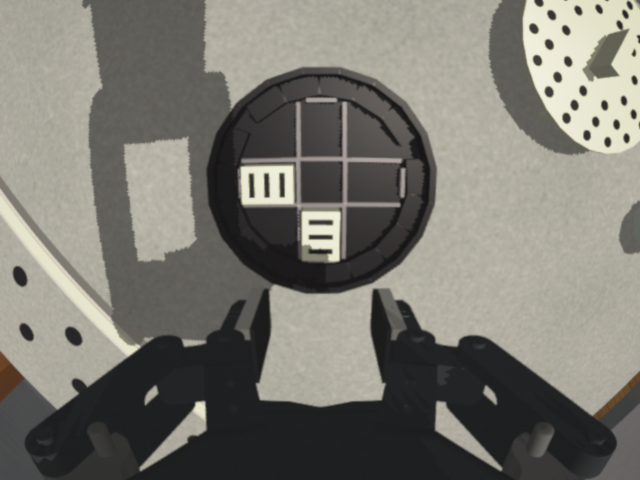

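{"fn": "carry_out", "kwargs": {
  "moves": [0.012, 0.017, -0.006, 0, 0.032, 0.045, -0.006, 2, 0.053, 0.075, -0.006, 4, 0.075, 0.106, -0.006, 6, 0.097, 0.137, -0.006, 8, 0.119, 0.168, -0.006, 10, 0.141, 0.199, -0.006, 11, 0.163, 0.23, -0.006, 11]
}}

```text
clock: 38.0
eef_pos: [0.553, -0.1077, 0.1494]
tcp_rot: [-1.43, -2.794, 0.001]
contact_force: [0.0, -0.6, -0.8]
finger_gap: 0.0427
```

```bash
python3 - <<'E'
from h import *
plan(.586,.125,.15,36)
E
```

```text
shift [0.1727 0.1642 0.0005] roll -0.28 | cur [ 0.5535 -0.1111  0.1506] jaw 35.72 j6 -52.8 t 38.4
```

{"fn": "carry_out", "kwargs": {
  "moves": [0.015, 0.014, 0, 0, 0.04, 0.038, 0, 0, 0.068, 0.065, 0, 0, 0.096, 0.092, 0, 0, 0.124, 0.118, 0, 0, 0.15, 0.142, 0, 0, 0.165, 0.157, 0, 0, 0.172, 0.164, 0, 0]
}}

```text
clock: 39.07
eef_pos: [0.5865, 0.1275, 0.1509]
tcp_rot: [-1.428, -2.798, -0.001]
contact_force: [-0.4, -0.3, 0.4]
finger_gap: 0.0427
```

```bash
python3 - <<'E'
from h import *
settle(); p=shot("wrist","w22"); print(p["state"]["eef_pos"])
rects(p,"cartridge0",.04)
for r in finder.spot_point(p,"cartridge0")[:3]: print(r["p"],np.round(r["xy"]),np.round(at_z(p,r["xy"],.031)*1000,1))
plan(.556,.1855,.031,36)
E
```

```text
[0.58626058 0.12370719 0.15104715]
cartridge0 0.76 [350. 250.  61.  60.] c 609.0 128.1 wh 38.2 32.3 long 59.9 jaw -30.1
cartridge0 0.55 [340. 138.  42.  60.] c 556.8 186.1 wh 38.2 27.9 long 125.6 jaw 35.6
0.97 [338. 135.] [554.7 187.2  31. ]
0.59 [349. 246.] [608.9 127.3  31. ]
shift [0.0676 0.0113 0.1202] roll -0.3 | cur [0.5862 0.124  0.1512] jaw 35.7 j6 -29.2 t 39.47
```

View pics/w22.png

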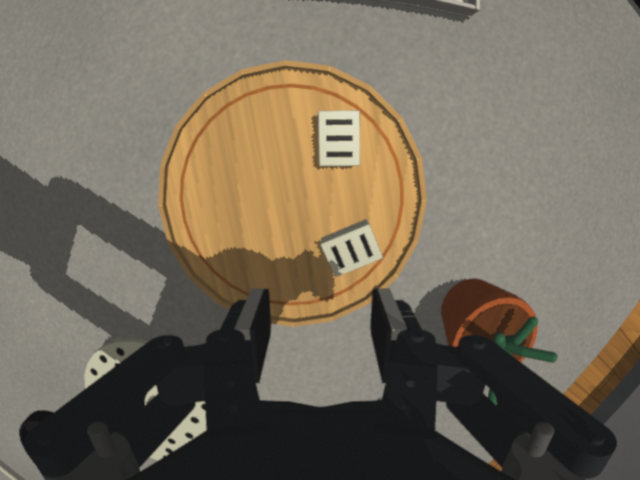

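{"fn": "carry_out", "kwargs": {
  "moves": [0.015, 0.003, 0.01, 0, 0.035, 0.006, 0.02, 0, 0.055, 0.009, 0.035, 0, 0.068, 0.0113, 0.055, 0, 0.068, 0.0113, 0.07, 0, 0.068, 0.0113, 0.082, 0, 0.068, 0.0113, 0.083, 0, 0.068, 0.0113, 0.083, 0]
}}

```text
clock: 40.13
eef_pos: [0.5547, 0.1872, 0.0671]
tcp_rot: [-1.43, -2.795, 0.002]
contact_force: [-0.1, -0.2, -0.6]
finger_gap: 0.0429
```

```bash
python3 - <<'E'
from h import *
settle(); p=shot("wrist","w23"); print(p["state"]["eef_pos"])
rects(p,"cartridge0",.04)
for r in finder.spot_point(p,"cartridge0")[:3]: print(r["p"],np.round(r["xy"]),np.round(at_z(p,r["xy"],.031)*1000,1))
plan(.5565,.1862,.031,35.7)
E
```

```text
[0.55657448 0.18733662 0.06955624]
cartridge0 0.85 [333. 385.  72.  47.] c 602.8 133.6 wh 39.6 31.2 long 57.9 jaw -32.1
cartridge0 0.69 [320. 275.  56.  83.] c 554.2 188.4 wh 42.7 28.2 long 127.1 jaw 37.1
0.68 [319. 271.] [555.4 187.2  31. ]
0.64 [333. 394.] [610.1 125.5  31. ]
shift [-0.001  -0.0007  0.0385] roll 0.1 | cur [0.5564 0.1874 0.0695] jaw 35.8 j6 -22.7 t 40.43
```

View pics/w23.png

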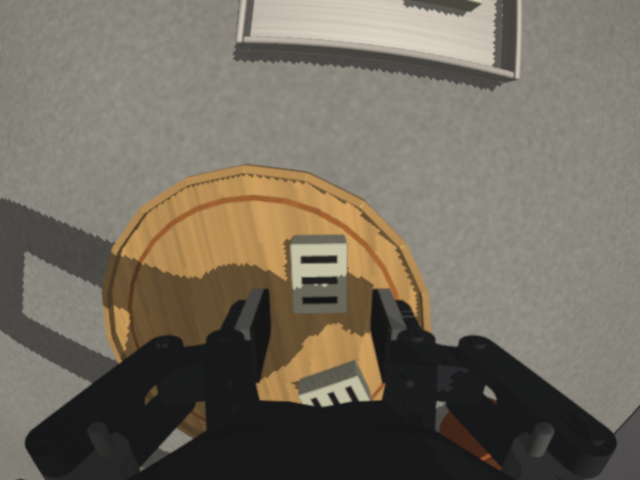

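{"fn": "carry_out", "kwargs": {
  "moves": [-0.001, -0.0005, 0.01, 0, -0.001, -0.0005, 0.022, 0, -0.001, -0.0005, 0.032, 0, -0.001, -0.0005, 0.0385, 0, -0.001, -0.0005, 0.0385, 0, -0.001, -0.0005, 0.0385, 0, -0.001, -0.0005, 0.0385, 0, -0.001, -0.0005, 0.0385, 0]
}}

```text
clock: 41.1
eef_pos: [0.5562, 0.1865, 0.0303]
tcp_rot: [1.43, 2.796, 0.001]
contact_force: [0.7, 0.1, 0.4]
finger_gap: 0.0426
```

{"fn": "carry_out", "kwargs": {
  "moves": [0, 0, 0, 0, 0, 0, 0, 0, 0, 0, 0, 0, 0, 0, 0, 0, 0, 0, 0, 0, 0, 0, 0, 0, 0, 0, 0, 0, 0, 0, 0, 0],
  "hand": 0
}}

```text
clock: 41.77
eef_pos: [0.5563, 0.1866, 0.0306]
tcp_rot: [1.43, 2.796, 0.002]
contact_force: [-0.4, -0.1, 6.4]
finger_gap: 0.027
```

{"fn": "carry_out", "kwargs": {
  "moves": [0, 0, -0.01, 0, 0, 0, -0.025, 0, 0, 0, -0.045, 0, 0, 0, -0.07, 0, 0, 0, -0.09, 0, 0, 0, -0.105, 0, 0, 0, -0.11, 0, 0, 0, -0.11, 0]
}}

```text
clock: 42.43
eef_pos: [0.5563, 0.1865, 0.1412]
tcp_rot: [1.429, 2.795, 0.002]
contact_force: [1.1, -0.1, -1.3]
finger_gap: 0.0267
```

```bash
cat >> h.py <<'E'
def heldoff(p):
    """rows of dark slots; predicted middle 314.3 at dx=0, 2.2px/mm"""
    g=cv2.cvtColor(p["color"],cv2.COLOR_BGR2GRAY)[270:365,310:332].mean(1)
    d=(g<60); seg=[]; i=0
    while i<len(d):
        if d[i]:
            j=i
            while j<len(d) and d[j]: j+=1
            seg.append((270+(i+j-1)/2,j-i)); i=j
        i+=1
    print("dark rows",seg)
E
python3 - <<'E'
from h import *
plan(.46,-.3369,.14,46.8)
p=shot("wrist","w24"); print(p["state"]["finger_gap"]); heldoff(p)
E
```

```text
shift [-0.3686 -0.3829 -0.0014] roll -10.97 | cur [0.5546 0.1861 0.1377] jaw 35.83 j6 -22.8 t 42.58
0.02669695547855404
dark rows [(290.5, 8), (315.5, 8), (338.5, 8)]
```

View pics/w24.png

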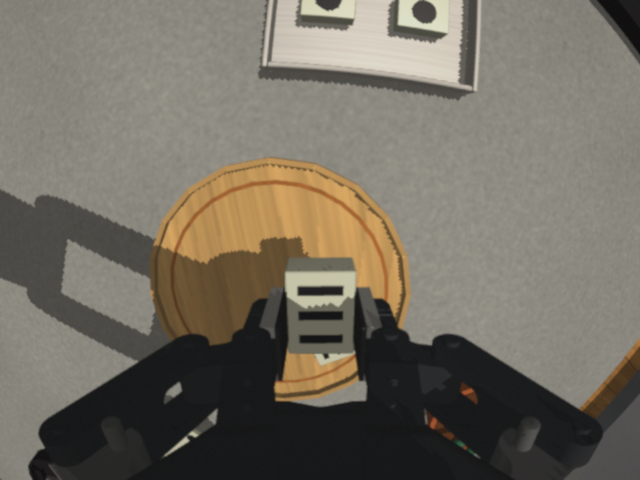

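{"fn": "carry_out", "kwargs": {
  "moves": [-0.01, -0.01, 0, 0, -0.032, -0.033, 0, -2, -0.056, -0.058, 0, -4, -0.081, -0.084, 0, -6, -0.106, -0.11, 0, -8, -0.131, -0.136, 0, -10, -0.156, -0.162, 0, -11, -0.181, -0.188, 0, -11]
}}

```text
clock: 43.3
eef_pos: [0.5076, -0.0727, 0.1388]
tcp_rot: [-1.155, -2.92, 0.001]
contact_force: [-0.1, -0.7, -0.1]
finger_gap: 0.0265
```

```bash
python3 - <<'E'
from h import *
plan(.4596,-.3366,.14,46.8)
E
```

```text
shift [-0.1463 -0.2291 -0.0007] roll 0.13 | cur [ 0.5092 -0.0694  0.1394] jaw 46.93 j6 -61.0 t 43.7
```

{"fn": "carry_out", "kwargs": {
  "moves": [-0.015, -0.023, 0, 0, -0.035, -0.055, 0, 0, -0.057, -0.089, 0, 0, -0.079, -0.124, 0, 0, -0.101, -0.158, 0, 0, -0.123, -0.193, 0, 0, -0.14, -0.219, 0, 0, -0.146, -0.229, 0, 0]
}}

```text
clock: 44.37
eef_pos: [0.4586, -0.3406, 0.1394]
tcp_rot: [1.158, 2.92, -0.003]
contact_force: [0.2, -0.6, 0.6]
finger_gap: 0.0266
```

{"fn": "carry_out", "kwargs": {
  "moves": [0, 0, 0.01, 0, 0, 0, 0.03, 0, 0, 0, 0.055, 0, 0, 0, 0.08, 0, 0, 0, 0.1, 0, 0, 0, 0.107, 0, 0, 0, 0.107, 0, 0, 0, 0.107, 0]
}}

```text
clock: 45.03
eef_pos: [0.4597, -0.336, 0.0328]
tcp_rot: [-1.153, -2.922, -0.001]
contact_force: [-0.4, -0.4, 0.4]
finger_gap: 0.0261
```

```bash
python3 - <<'E'
from h import *
plan(.4596,-.3366,.027,46.8)
p=shot("wrist"); overlay(p,"w25o"); heldoff(p)
E
```

```text
shift [0.0013 0.0001 0.0076] roll 0.1 | cur [ 0.4605 -0.3375  0.0346] jaw 46.9 j6 -88.8 t 45.13
dark rows [(290.5, 6), (315.0, 7), (338.5, 6), (359.5, 10)]
```

View pics/w25o.png

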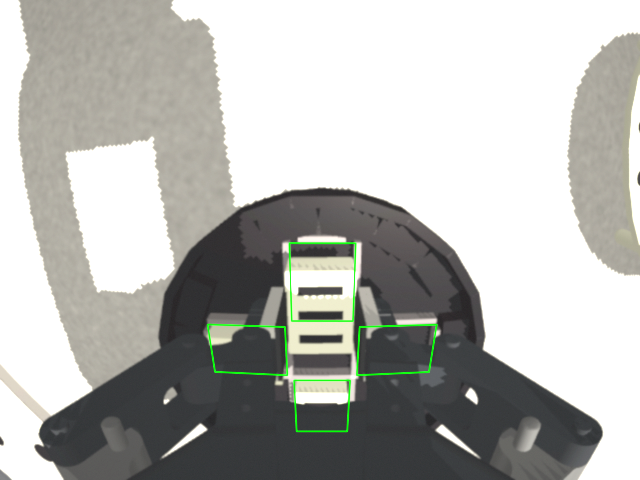

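{"fn": "carry_out", "kwargs": {
  "moves": [0.001, 0, 0, 0, 0.001, 0, 0.004, 0, 0.001, 0, 0.009, 0, 0.001, 0, 0.014, 0, 0.001, 0, 0.018, 0, 0.001, 0, 0.019, 0, 0.001, 0, 0.019, 0, 0.001, 0, 0.019, 0]
}}

```text
clock: 45.85
eef_pos: [0.4585, -0.3365, 0.0146]
tcp_rot: [1.156, 2.921, 0.001]
contact_force: [-1.1, 2.7, 6.7]
finger_gap: 0.0267
```

```bash
python3 - <<'E'
from h import *
plan(.4596,-.3366,.0155,46.8); print(bot.state()["contact_force"])
E
```

```text
shift [-0.0009  0.0007 -0.0009] roll 0.03 | cur [ 0.4585 -0.3365  0.0146] jaw 46.83 j6 -88.8 t 45.85
[-1.14207943  2.67677451  6.70311884]
```

Touching the pocket floor; release.

{"fn": "carry_out", "kwargs": {
  "moves": [0, 0, 0, 0, 0, 0, 0, 0, 0, 0, 0, 0, 0, 0, 0, 0, 0, 0, -0.02, 0, 0, 0, -0.05, 0, 0, 0, -0.09, 0, 0, 0, -0.13, 0],
  "hand": 0.5
}}

```text
clock: 46.52
eef_pos: [0.4574, -0.3359, 0.1434]
tcp_rot: [-1.154, -2.918, -0.002]
contact_force: [0.6, 0.1, 0.8]
finger_gap: 0.0426
```

```bash
python3 - <<'E'
from h import *
plan(.56,.08,.15,-31)
p=shot("wrist","w26"); print(p["state"]["finger_gap"])
p=shot("top","t3"); rects(p,"cartridge0",.04)
E
```

```text
shift [ 0.2097  0.3735 -0.0078] roll 77.83 | cur [ 0.4574 -0.3358  0.1414] jaw 46.83 j6 -88.8 t 46.87
0.04277832981435194
cartridge0 0.81 [487. 316.  22.  24.] c 458.7 -329.0 wh 36.7 28.4 long 134.0 jaw 44.0
cartridge0 0.7 [258. 240.  23.  25.] c 610.7 124.8 wh 43.4 31.0 long 56.5 jaw -33.5
cartridge0 0.66 [515. 287.  20.  21.] c 518.7 -385.4 wh 31.5 31.3 long 133.9 jaw 43.9
```

View pics/w26.png

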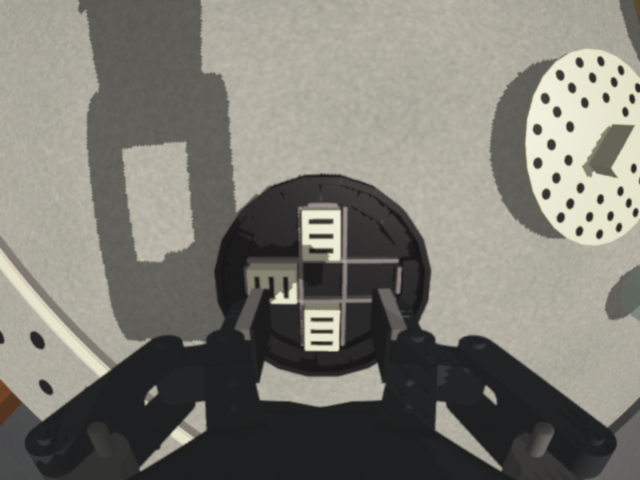

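View pics/t3.png

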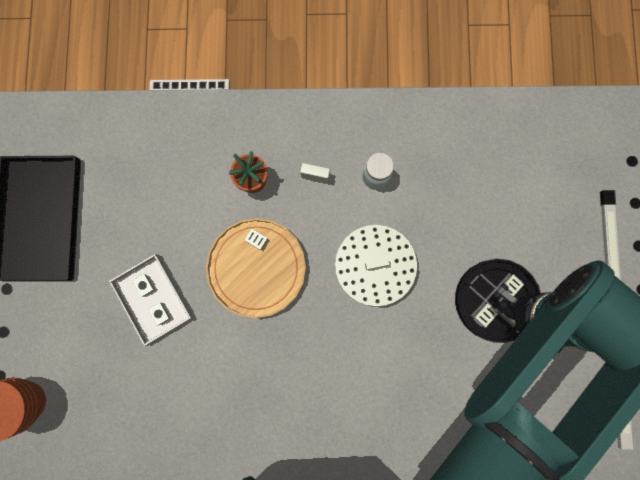

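{"fn": "carry_out", "kwargs": {
  "moves": [0.01, 0.018, -0.008, 4, 0.028, 0.05, -0.008, 10, 0.047, 0.083, -0.008, 17, 0.066, 0.117, -0.008, 24, 0.085, 0.151, -0.008, 31, 0.104, 0.185, -0.008, 38, 0.123, 0.219, -0.008, 45, 0.142, 0.253, -0.008, 52]
}}

```text
clock: 47.68
eef_pos: [0.5257, -0.0613, 0.1508]
tcp_rot: [-2.274, -2.166, 0.001]
contact_force: [1.3, 0.1, -0.8]
finger_gap: 0.0424
```

```bash
python3 - <<'E'
from h import *
plan(.56,.08,.15,-31)
E
```

```text
shift [0.1457 0.028  0.0011] roll 28.47 | cur [ 0.5256 -0.0643  0.1512] jaw -2.53 j6 -10.6 t 48.03
```

{"fn": "carry_out", "kwargs": {
  "moves": [0.015, 0.003, 0, 5, 0.04, 0.008, 0, 11, 0.07, 0.014, 0, 17, 0.1, 0.02, 0, 23, 0.125, 0.025, 0, 28.5, 0.14, 0.028, 0, 28.5, 0.145, 0.028, 0, 28.5, 0.145, 0.028, 0, 28.5]
}}

```text
clock: 48.7
eef_pos: [0.5602, 0.0801, 0.1514]
tcp_rot: [2.734, 1.548, -0.001]
contact_force: [0.3, -0.4, 0.3]
finger_gap: 0.0427
```

```bash
python3 - <<'E'
from h import *
settle(); p=shot("wrist","w27"); print(p["state"]["eef_pos"])
rects(p,"cartridge0",.04)
for r in finder.spot_point(p,"cartridge0")[:1]: print(r["p"],np.round(r["xy"]),np.round(at_z(p,r["xy"],.031)*1000,1))
plan(.609,.127,.07,-31)
E
```

```text
[0.56009438 0.07886303 0.15149772]
cartridge0 0.71 [345. 141.  41.  56.] c 610.6 126.8 wh 36.4 28.0 long 59.6 jaw -30.4
0.57 [344. 138.] [610.3 128.1  31. ]
shift [0.0664 0.0171 0.0817] roll -0.08 | cur [0.5601 0.079  0.1517] jaw -31.08 j6 33.4 t 48.95
```

View pics/w27.png

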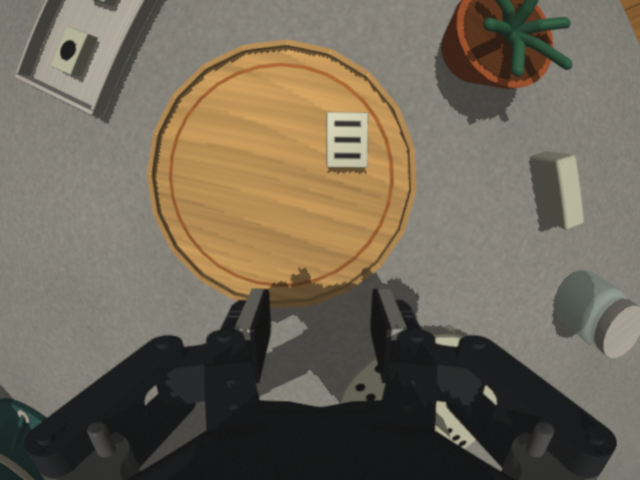

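{"fn": "carry_out", "kwargs": {
  "moves": [0.015, 0.004, 0.01, 0, 0.035, 0.009, 0.02, 0, 0.055, 0.014, 0.035, 0, 0.067, 0.018, 0.055, 0, 0.067, 0.018, 0.07, 0, 0.067, 0.018, 0.08, 0, 0.067, 0.018, 0.082, 0, 0.067, 0.018, 0.082, 0]
}}

```text
clock: 49.62
eef_pos: [0.6095, 0.1278, 0.0689]
tcp_rot: [-2.734, -1.546, 0.003]
contact_force: [0.3, 0.6, 0.3]
finger_gap: 0.0427
```

```bash
python3 - <<'E'
from h import *
settle(); p=shot("wrist","w28"); print(p["state"]["eef_pos"])
rects(p,"cartridge0",.04)
for r in finder.spot_point(p,"cartridge0")[:1]: print(r["p"],np.round(r["xy"]),np.round(at_z(p,r["xy"],.031)*1000,1))
plan(.61,.127,.031,-31)
E
```

```text
[0.61093193 0.12824323 0.07142611]
cartridge0 0.67 [320. 274.  58.  78.] c 612.3 128.8 wh 42.1 28.4 long 59.2 jaw -30.8
0.83 [320. 271.] [611.5 128.1  31. ]
shift [-0.0018  0.      0.0402] roll 0.01 | cur [0.6108 0.1285 0.0712] jaw -30.99 j6 37.7 t 49.92
```

View pics/w28.png

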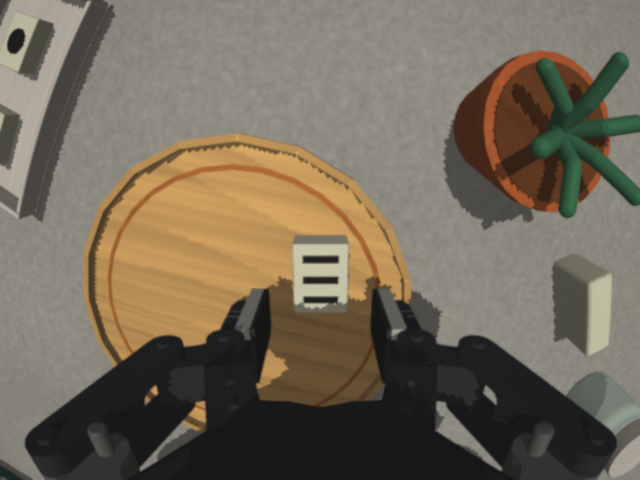

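{"fn": "carry_out", "kwargs": {
  "moves": [-0.001, 0, 0.01, 0, -0.001, 0, 0.022, 0, -0.001, 0, 0.032, 0, -0.001, 0, 0.0395, 0, -0.001, 0, 0.0395, 0, -0.001, 0, 0.0395, 0, -0.001, 0, 0.0395, 0, -0.001, 0, 0.0395, 0]
}}

```text
clock: 50.58
eef_pos: [0.6102, 0.1279, 0.0308]
tcp_rot: [2.733, 1.547, 0.002]
contact_force: [0.6, -0.1, -0.5]
finger_gap: 0.043
```

{"fn": "carry_out", "kwargs": {
  "moves": [0, 0, 0, 0, 0, 0, 0, 0, 0, 0, 0, 0, 0, 0, 0, 0, 0, 0, 0, 0, 0, 0, 0, 0, 0, 0, 0, 0, 0, 0, 0, 0],
  "hand": 0
}}

```text
clock: 51.25
eef_pos: [0.6103, 0.1279, 0.0312]
tcp_rot: [2.733, 1.547, 0.003]
contact_force: [-0.2, -0.8, 4.7]
finger_gap: 0.0264
```

{"fn": "carry_out", "kwargs": {
  "moves": [0, 0, -0.01, 0, 0, 0, -0.025, 0, 0, 0, -0.045, 0, 0, 0, -0.07, 0, 0, 0, -0.09, 0, 0, 0, -0.105, 0, 0, 0, -0.11, 0, 0, 0, -0.11, 0]
}}

```text
clock: 51.92
eef_pos: [0.6102, 0.1279, 0.1418]
tcp_rot: [2.733, 1.547, 0.004]
contact_force: [1.0, 0.1, -0.0]
finger_gap: 0.0267
```

```bash
python3 - <<'E'
from h import *
plan(.5151,-.3352,.14,-43.2)
p=shot("wrist","w29"); print(p["state"]["finger_gap"]); heldoff(p)
E
```

```text
shift [-0.4449  0.1581 -0.0013] roll 12.22 | cur [0.6085 0.1276 0.1381] jaw -30.98 j6 37.6 t 52.07
0.026677938544710646
dark rows [(291.0, 7), (316.0, 7), (338.5, 8)]
```

View pics/w29.png

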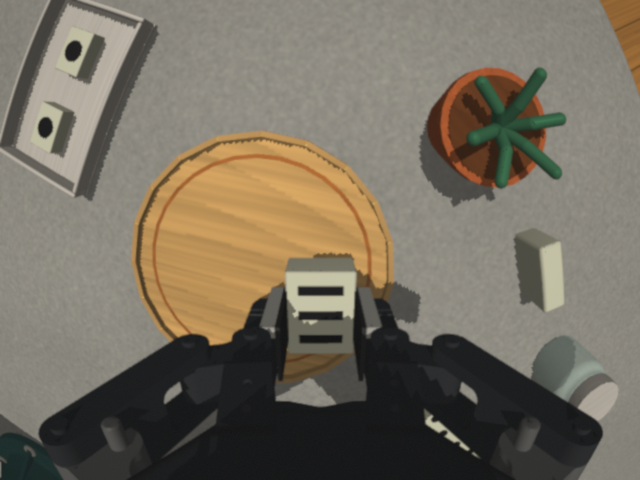

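{"fn": "carry_out", "kwargs": {
  "moves": [-0.014, 0.005, 0, 0, -0.042, 0.015, 0, 2, -0.076, 0.027, 0, 4, -0.11, 0.039, 0, 6, -0.144, 0.051, 0, 8, -0.178, 0.063, 0, 10, -0.212, 0.075, 0, 12, -0.246, 0.087, 0, 12]
}}

```text
clock: 52.78
eef_pos: [0.5559, -0.1302, 0.1392]
tcp_rot: [-2.881, -1.251, 0.003]
contact_force: [0.7, -0.8, -0.3]
finger_gap: 0.0267
```

```bash
python3 - <<'E'
from h import *
plan(.5155,-.3348,.14,-43.2)
E
```

```text
shift [-0.1811  0.1107 -0.0002] roll 0.33 | cur [ 0.5576 -0.1268  0.1399] jaw -42.87 j6 24.4 t 53.18
```

{"fn": "carry_out", "kwargs": {
  "moves": [-0.02, 0.012, 0, 0, -0.045, 0.028, 0, 0, -0.075, 0.046, 0, 0, -0.105, 0.064, 0, 0, -0.135, 0.083, 0, 0, -0.16, 0.098, 0, 0, -0.176, 0.108, 0, 0, -0.181, 0.111, 0, 0]
}}

```text
clock: 53.85
eef_pos: [0.5151, -0.338, 0.1399]
tcp_rot: [2.881, 1.251, -0.001]
contact_force: [0.2, -0.4, 0.1]
finger_gap: 0.0269
```

{"fn": "carry_out", "kwargs": {
  "moves": [0, 0, 0.01, 0, 0, 0, 0.03, 0, 0, 0, 0.055, 0, 0, 0, 0.08, 0, 0, 0, 0.1, 0, 0, 0, 0.107, 0, 0, 0, 0.107, 0, 0, 0, 0.107, 0]
}}

```text
clock: 54.52
eef_pos: [0.5161, -0.3347, 0.0333]
tcp_rot: [-2.879, -1.256, -0.0]
contact_force: [-0.7, -0.4, -0.4]
finger_gap: 0.0267
```

```bash
python3 - <<'E'
from h import *
plan(.5155,-.3348,.0155,-43.2)
p=shot("wrist"); overlay(p,"w30o"); heldoff(p)
E
```

```text
shift [ 0.0001 -0.002   0.0198] roll 0.28 | cur [ 0.5169 -0.3362  0.0353] jaw -42.92 j6 4.6 t 54.62
dark rows [(290.5, 6), (315.5, 6), (339.0, 7), (359.0, 11)]
```

View pics/w30o.png

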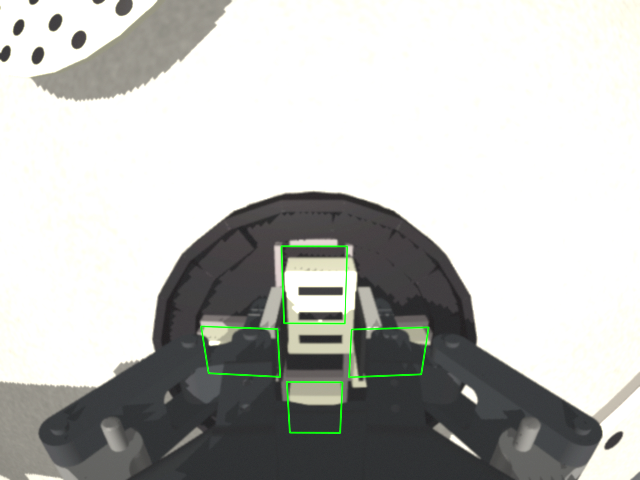

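{"fn": "carry_out", "kwargs": {
  "moves": [0, -0.001, 0, 0.2, 0, -0.0015, 0.003, 0.3, 0, -0.0015, 0.006, 0.3, 0, -0.0015, 0.007, 0.3, 0, -0.0015, 0.007, 0.3, 0, -0.0015, 0.007, 0.3, 0, -0.0015, 0.007, 0.3, 0, -0.0015, 0.007, 0.3]
}}

```text
clock: 55.33
eef_pos: [0.5144, -0.3351, 0.0263]
tcp_rot: [2.884, 1.246, 0.0]
contact_force: [-0.3, -0.2, 0.2]
finger_gap: 0.0266
```

```bash
python3 - <<'E'
from h import *
plan(.5155,-.3348,.0155,-43.2)
E
```

```text
shift [0.001  0.0006 0.0108] roll -0.08 | cur [ 0.5144 -0.3351  0.0263] jaw -43.28 j6 4.9 t 55.33
```

{"fn": "carry_out", "kwargs": {
  "moves": [0.001, 0.0006, 0, 0, 0.001, 0.0006, 0, 0, 0.001, 0.0006, 0.003, 0, 0.001, 0.0006, 0.006, 0, 0.001, 0.0006, 0.009, 0, 0.001, 0.0006, 0.0105, 0, 0.001, 0.0006, 0.0105, 0, 0.001, 0.0006, 0.0105, 0]
}}

```text
clock: 56.0
eef_pos: [0.5161, -0.3352, 0.0216]
tcp_rot: [2.881, 1.245, 0.002]
contact_force: [-7.9, 6.3, 22.1]
finger_gap: 0.0264
```

{"fn": "carry_out", "kwargs": {
  "moves": [0, 0, 0, 0, 0, 0, 0, 0, 0, 0, 0, 0, 0, 0, 0, 0, 0, 0, -0.02, 0, 0, 0, -0.05, 0, 0, 0, -0.09, 0, 0, 0, -0.13, 0],
  "hand": 0.5
}}

```text
clock: 56.67
eef_pos: [0.5144, -0.3339, 0.1446]
tcp_rot: [-2.88, -1.244, 0.004]
contact_force: [1.2, -0.5, 0.3]
finger_gap: 0.0428
```

```bash
python3 - <<'E'
from h import *
settle(); p=shot("wrist","w31"); print(p["state"]["finger_gap"])
r=rects(p,"cover",.040); r=rects(p,"cartridge0",.024)
for q in finder.spot_point(p,"handle")[:1]: print(q,at_z(p,q["xy"],.054))
p=shot("top","t4"); r=rects(p,"cover",.04)
E
```

```text
0.04215008475325037
cover 0.79 [168.  48. 198.  94.] c 522.0 -143.6 wh 162.6 74.3 long 125.8 jaw 35.8
cartridge0 0.92 [321. 233.  44.  61.] c 516.2 -335.2 wh 42.4 31.1 long 47.6 jaw -42.4
cartridge0 0.79 [270. 280.  50.  46.] c 461.0 -335.2 wh 38.4 32.6 long 135.5 jaw 45.5
cartridge0 0.72 [372. 278.  50.  43.] c 518.2 -387.4 wh 39.1 34.5 long 137.5 jaw 47.5
cartridge0 0.68 [322. 321.  41.  51.] c 464.6 -389.9 wh 46.0 27.6 long 46.7 jaw -43.3
cover 0.63 [376. 265.  84.  81.] c 558.5 -114.8 wh 161.4 159.0 long 134.5 jaw 44.5
```

View pics/w31.png

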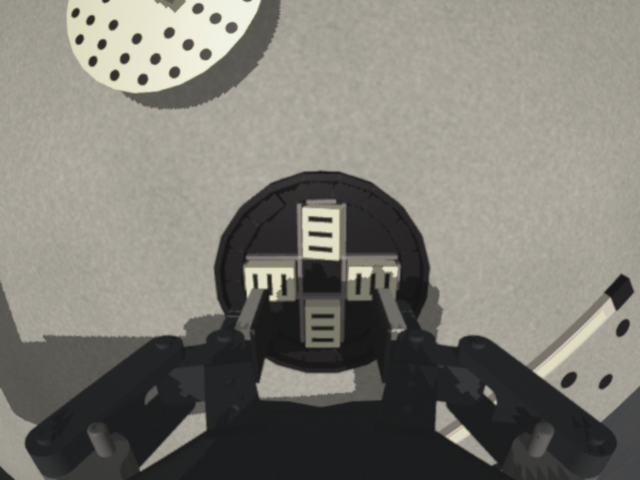

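```bash
python3 - <<'E'
from h import *
plan(.45,-.404,.13,-43.2)
E
```

```text
shift [-0.0953  0.0002  0.0147] roll -0.08 | cur [ 0.5152 -0.3345  0.1447] jaw -43.28 j6 5.0 t 57.32
```

{"fn": "carry_out", "kwargs": {
  "moves": [-0.015, 0, 0, 0, -0.04, 0, 0, 0, -0.065, 0, 0.005, 0, -0.085, 0, 0.01, 0, -0.095, 0, 0.015, 0, -0.095, 0, 0.015, 0, -0.095, 0, 0.015, 0, -0.095, 0, 0.015, 0]
}}

```text
clock: 57.98
eef_pos: [0.4509, -0.4034, 0.1309]
tcp_rot: [2.884, 1.246, 0.001]
contact_force: [0.4, -0.1, -0.7]
finger_gap: 0.0425
```

```bash
python3 - <<'E'
from h import *
settle(); p=shot("wrist","w32"); r=rects(p,"cartridge0",.024)
overlay(p,"w32o"); im=cv2.imread("pics/w32o.png")[40:300,190:450]; cv2.imwrite("pics/w32z.png",cv2.resize(im,None,fx=2.3,fy=2.3,interpolation=2))
E
```

```text
cartridge0 0.89 [320. 212.  41.  59.] c 462.7 -391.3 wh 40.0 27.4 long 47.4 jaw -42.6
cartridge0 0.89 [377. 160.  57.  40.] c 515.6 -389.8 wh 39.0 28.0 long 136.1 jaw 46.1
cartridge0 0.84 [262. 163.  61.  48.] c 459.0 -337.4 wh 40.5 28.5 long 136.1 jaw 46.1
cartridge0 0.6 [322. 102.  48.  61.] c 516.5 -335.5 wh 38.0 29.7 long 46.6 jaw -43.4
```

View pics/w32z.png

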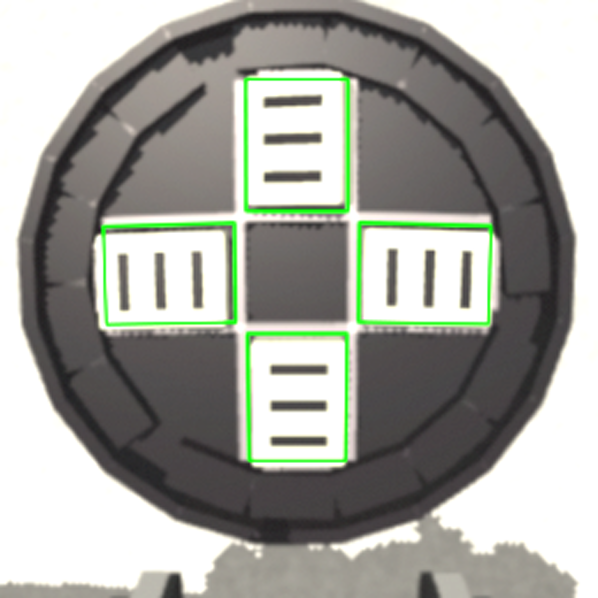

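```bash
cat >> h.py <<'E'
def zoomcan(p,fn,z=.024,gain=.8):
    im=p["color"].copy()[20:320,170:470]; S=2
    im=cv2.resize(np.clip(im*gain,0,255).astype(np.uint8),None,fx=S,fy=S,interpolation=2)
    for k in range(4):
        a=np.radians(CA+90*k); u=np.array([np.cos(a),np.sin(a)]); v=np.array([-u[1],u[0]]); o=CAN+.039*u
        q=[(proj(p,[*(o+sx*.019*u+sy*.014*v),z])-[170,20])*S for sx,sy in((1,1),(1,-1),(-1,-1),(-1,1))]
        cv2.polylines(im,[np.int32(np.round(np.array(q)*8))],True,(0,0,255),1,cv2.LINE_AA,3)
    cv2.imwrite(f"pics/{fn}.png",im)
E
python3 - <<'E'
from h import *
settle(); p=shot("wrist"); zoomcan(p,"w33z")
E
```

```text
(no output)
```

View pics/w33z.png

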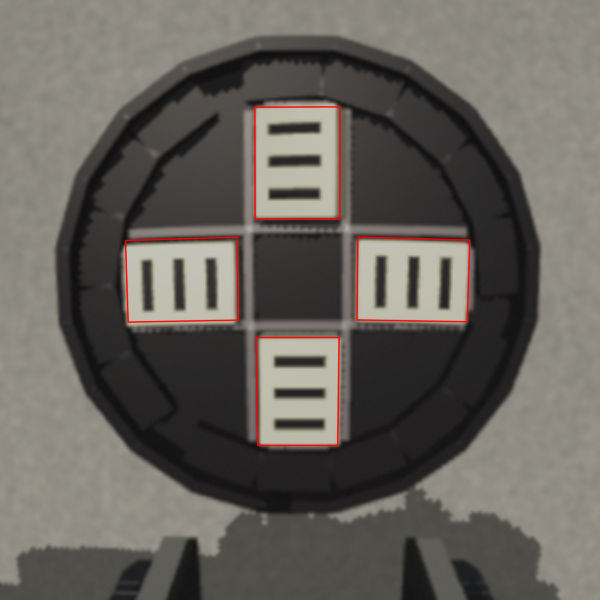

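```bash
python3 - <<'E'
from h import *
p=shot("side"); S=8
c=proj(p,[.4884,-.3636,.02]); x0,y0=int(c[0]-48),int(c[1]-30)
im=cv2.resize(p["color"][y0:y0+60,x0:x0+96],None,fx=S,fy=S,interpolation=2)
for k in range(4):
    a=np.radians(CA+90*k); u=np.array([np.cos(a),np.sin(a)]); v=np.array([-u[1],u[0]]); o=CAN+.039*u
    q=[(proj(p,[*(o+sx*.019*u+sy*.014*v),.024])-[x0,y0]+.5)*S for sx,sy in((1,1),(1,-1),(-1,-1),(-1,1))]
    cv2.polylines(im,[np.int32(np.round(q))],True,(0,0,255),1); cv2.putText(im,"abcd"[k],tuple(np.int32(np.mean(q,0))),0,.6,(255,0,0),2)
cv2.imwrite("pics/s1.png",im)
E
```

```text
(no output)
```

View pics/s1.png

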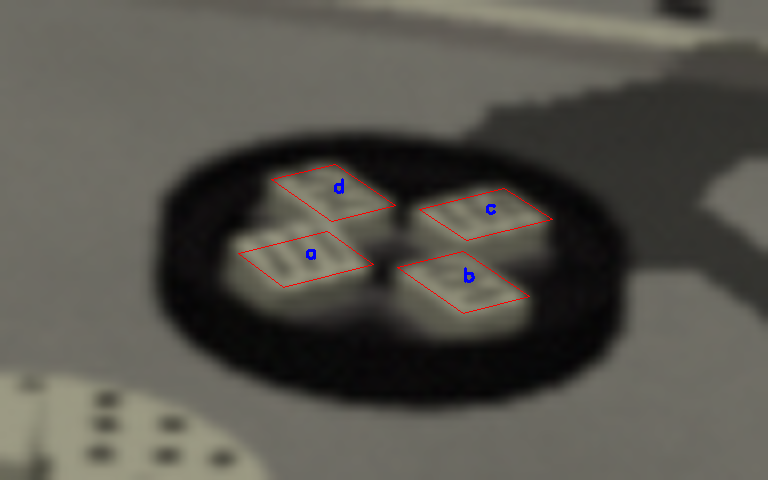

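```bash
python3 - <<'E'
from h import *
plan(.5151,-.3352,.06,-43.2)
E
```

```text
shift [0.0935 0.     0.0711] roll 0.0 | cur [ 0.4511 -0.4033  0.1311] jaw -43.2 j6 -4.0 t 58.23
```

{"fn": "carry_out", "kwargs": {
  "moves": [0.02, 0, 0, 0, 0.045, 0, 0, 0, 0.07, 0, 0.01, 0, 0.088, 0, 0.025, 0, 0.0935, 0, 0.045, 0, 0.0935, 0, 0.06, 0, 0.0935, 0, 0.071, 0, 0.0935, 0, 0.071, 0]
}}

```text
clock: 58.9
eef_pos: [0.5131, -0.3341, 0.0565]
tcp_rot: [-2.879, -1.245, 0.004]
contact_force: [-1.6, 0.2, -0.9]
finger_gap: 0.0425
```

```bash
python3 - <<'E'
from h import *
plan(.5151,-.3352,.018,-43.2)
p=shot("wrist","w34")
E
```

```text
shift [ 0.0011 -0.0011  0.0433] roll -0.1 | cur [ 0.5151 -0.3366  0.0613] jaw -43.3 j6 4.9 t 59.1
```

View pics/w34.png

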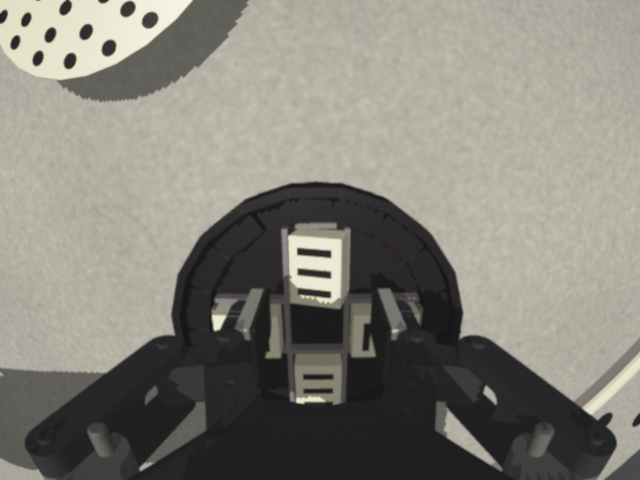

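```bash
python3 - <<'E'
from h import *
settle(); p=shot("wrist"); overlay(p,"x"); im=cv2.imread("pics/x.png")[200:420,220:420]
cv2.imwrite("pics/w35z.png",cv2.resize(im,None,fx=3,fy=3,interpolation=2))
E
```

```text
(no output)
```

View pics/w35z.png

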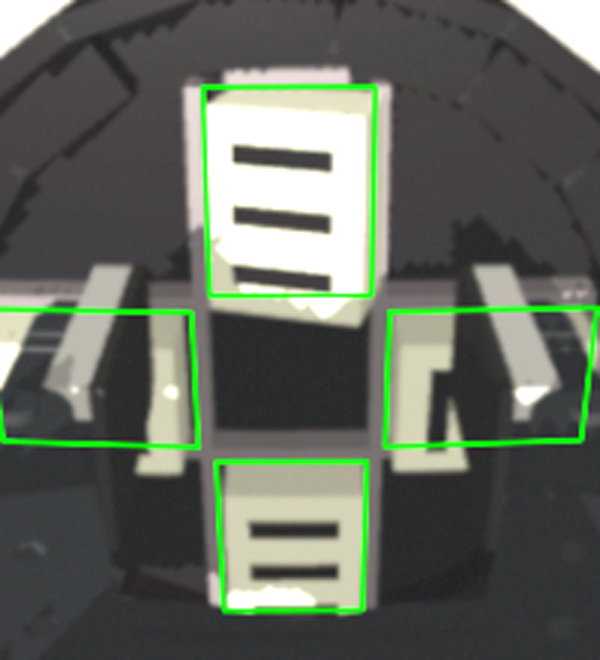

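{"fn": "carry_out", "kwargs": {
  "moves": [0.001, -0.0013, 0.01, 0, 0.001, -0.0013, 0.022, 0, 0.001, -0.0013, 0.032, 0, 0.001, -0.0013, 0.04, 0, 0.001, -0.0013, 0.0425, 0, 0.001, -0.0013, 0.0425, 0, 0.001, -0.0013, 0.0425, 0, 0.001, -0.0013, 0.0425, 0]
}}

```text
clock: 59.87
eef_pos: [0.5146, -0.3345, 0.0177]
tcp_rot: [2.883, 1.245, 0.001]
contact_force: [0.6, -0.6, 0.8]
finger_gap: 0.0426
```

{"fn": "carry_out", "kwargs": {
  "moves": [0, 0, 0, 0, 0, 0, 0, 0, 0, 0, 0, 0, 0, 0, 0, 0, 0, 0, 0, 0, 0, 0, 0, 0, 0, 0, 0, 0, 0, 0, 0, 0],
  "hand": 0,
  "newtons": 40
}}

```text
clock: 60.53
eef_pos: [0.5147, -0.3345, 0.0182]
tcp_rot: [2.883, 1.245, 0.001]
contact_force: [-0.6, 0.6, 5.3]
finger_gap: 0.0279
```

```bash
python3 - <<'E'
from h import *
plan(.5151,-.3352,.018,-43.2); print(bot.state()["contact_force"],bot.state()["finger_gap"])
p=shot("wrist","w36"); heldoff(p)
E
```

```text
shift [-0.0002  0.0008  0.0002] roll -0.08 | cur [ 0.5147 -0.3345  0.0182] jaw -43.28 j6 5.0 t 60.53
[-0.56715353  0.64857081  5.32567572] 0.027938349397480848
dark rows [(289.5, 6), (314.5, 6), (338.0, 7), (359.0, 11)]
```

View pics/w36.png

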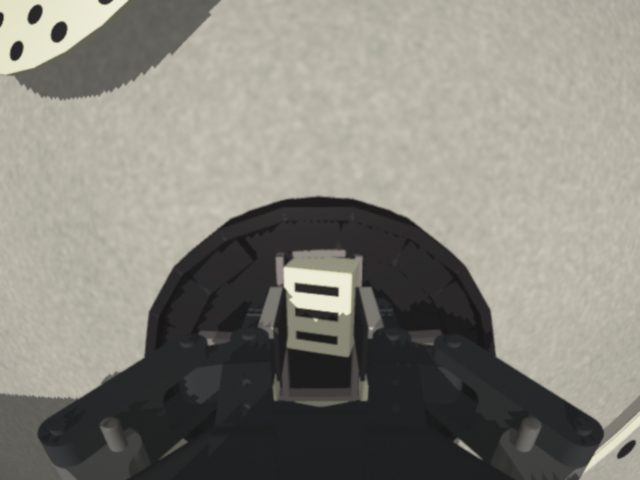

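{"fn": "carry_out", "kwargs": {
  "moves": [0, 0, -0.003, 0, 0, 0, -0.008, 0, 0, 0, -0.014, 0, 0, 0, -0.02, 0, 0, 0, -0.025, 0, 0, 0, -0.025, 0, 0, 0, -0.025, 0, 0, 0, -0.025, 0],
  "newtons": 80
}}

```text
clock: 61.25
eef_pos: [0.5141, -0.3341, 0.0421]
tcp_rot: [-2.884, -1.246, 0.0]
contact_force: [-0.1, -0.2, 0.2]
finger_gap: 0.0264
```

```bash
python3 - <<'E'
from h import *
plan(.5151,-.3352,.018,-43.2); print(bot.state()["contact_force"],bot.state()["finger_gap"])
p=shot("wrist","w37"); heldoff(p); cv2.imwrite("pics/w37z.png",cv2.resize(p["color"][230:400,240:400],None,fx=4,fy=4,interpolation=2)[:600])
E
```

```text
shift [-0.0001  0.0015  0.0241] roll -0.07 | cur [ 0.5141 -0.3341  0.0421] jaw -43.27 j6 5.0 t 61.25
[-0.08567029 -0.15773927  0.174562  ] 0.0264480738591458
dark rows [(289.5, 6), (314.5, 6), (337.5, 6), (359.0, 11)]
```

View pics/w37z.png

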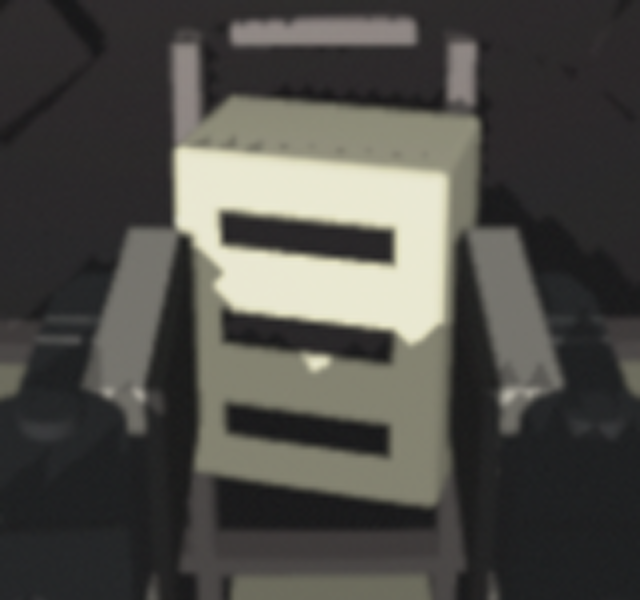

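```bash
python3 - <<'E'
from h import *
plan(.39,-.23,.1,-43.2)
E
```

```text
shift [-0.0093 -0.1616 -0.0581] roll -0.07 | cur [ 0.5139 -0.334   0.0418] jaw -43.27 j6 5.0 t 61.3
```

{"fn": "carry_out", "kwargs": {
  "moves": [0, 0, -0.02, 0, 0, 0, -0.045, 0, 0, -0.015, -0.055, 0, -0.002, -0.045, -0.058, 0, -0.004, -0.08, -0.058, 0, -0.007, -0.115, -0.058, 0, -0.009, -0.145, -0.058, 0, -0.009, -0.16, -0.058, 0]
}}

```text
clock: 61.97
eef_pos: [0.3886, -0.2286, 0.0993]
tcp_rot: [-2.881, -1.245, 0.003]
contact_force: [0.3, -0.1, -0.6]
finger_gap: 0.0259
```

{"fn": "carry_out", "kwargs": {
  "moves": [0, 0, 0.01, 0, 0, 0, 0.03, 0, 0, 0, 0.055, 0, 0, 0, 0.075, 0, 0, 0, 0.08, 0, 0, 0, 0.08, 0, 0, 0, 0.08, 0, 0, 0, 0.08, 0]
}}

```text
clock: 62.63
eef_pos: [0.3927, -0.232, 0.0215]
tcp_rot: [2.882, 1.245, 0.002]
contact_force: [0.5, 0.2, -0.0]
finger_gap: 0.0261
```

```bash
python3 - <<'E'
from h import *
plan(.39,-.23,.013,-43.2);p=shot("wrist","w38")
E
```

```text
shift [-0.0004 -0.0034  0.0087] roll -0.08 | cur [ 0.3927 -0.232   0.0217] jaw -43.28 j6 5.6 t 62.68
```

View pics/w38.png

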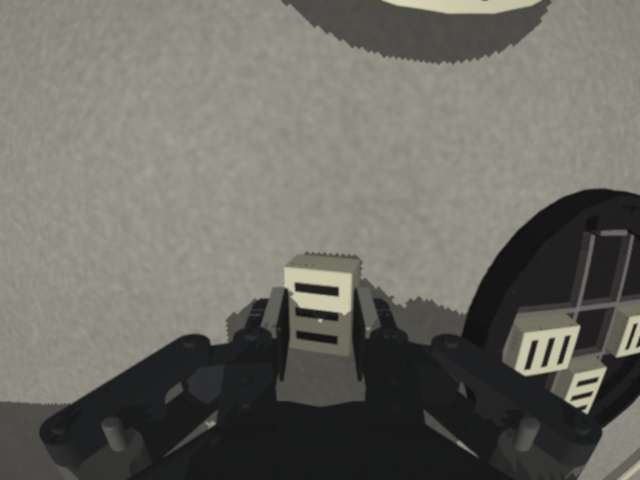

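{"fn": "carry_out", "kwargs": {
  "moves": [0, 0, 0.003, 0, 0, 0, 0.006, 0, 0, 0, 0.008, 0, 0, 0, 0.008, 0, 0, 0, 0.008, 0, 0, 0, 0.008, 0, 0, 0, 0.008, 0, 0, 0, 0.008, 0]
}}

```text
clock: 63.4
eef_pos: [0.3916, -0.2311, 0.0124]
tcp_rot: [2.884, 1.246, 0.0]
contact_force: [-0.2, 0.0, 2.3]
finger_gap: 0.0259
```

{"fn": "carry_out", "kwargs": {
  "moves": [0, 0, 0, 0, 0, 0, 0, 0, 0, 0, 0, 0, 0, 0, 0, 0, 0, 0, -0.01, 0, 0, 0, -0.025, 0, 0, 0, -0.04, 0, 0, 0, -0.045, 0],
  "hand": 0.5,
  "newtons": 40
}}

```text
clock: 64.07
eef_pos: [0.3929, -0.2321, 0.0601]
tcp_rot: [2.88, 1.244, 0.004]
contact_force: [0.3, -0.4, 0.6]
finger_gap: 0.0428
```

```bash
python3 - <<'E'
from h import *
settle();p=shot("wrist","w39");print(p["state"]["eef_pos"])
rects(p,"cartridge0",.018)
for r in finder.spot_point(p,"cartridge0")[:2]: print(r["p"],np.round(r["xy"]),np.round(at_z(p,r["xy"],.009)*1000,1))
E
```

```text
[ 0.39101523 -0.23065631  0.05647846]
cartridge0 0.81 [328. 267.  55.  78.] c 396.8 -232.3 wh 41.6 28.5 long 46.7 jaw -43.3
cartridge0 0.71 [607. 306.  48.  47.] c 515.7 -389.6 wh 50.7 35.7 long 135.4 jaw 45.4
cartridge0 0.6 [556. 359.  52.  55.] c 461.8 -391.7 wh 47.9 39.8 long 47.1 jaw -42.9
cartridge0 0.45 [420.  22. 230.  42.] c 524.6 -172.4 wh 125.1 25.6 long 143.8 jaw 53.8
0.86 [515. 314.] [ 458.6 -340.2    9. ]
0.66 [606. 306.] [ 518.5 -397.8    9. ]
```

View pics/w39.png

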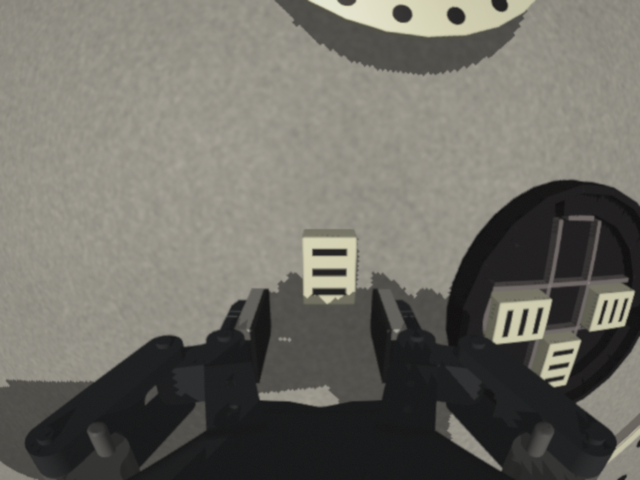

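```bash
python3 - <<'E'
from h import *
settle();p=shot("wrist")
print(at_z(p,(329.5,272),.018))
m=at_z(p,(329.5,272),.018)
plan(m[0],m[1],.0095,-43.2)
E
```

```text
[ 0.39555595 -0.23404705  0.018     ]
shift [0.0006 0.0057 0.0469] roll -0.07 | cur [ 0.3911 -0.2307  0.0564] jaw -43.27 j6 5.6 t 64.52
```

{"fn": "carry_out", "kwargs": {
  "moves": [0.0005, 0.003, 0, 0, 0.0005, 0.0055, 0.01, 0, 0.0005, 0.0055, 0.022, 0, 0.0005, 0.0055, 0.034, 0, 0.0005, 0.0055, 0.044, 0, 0.0005, 0.0055, 0.047, 0, 0.0005, 0.0055, 0.047, 0, 0.0005, 0.0055, 0.047, 0]
}}

```text
clock: 65.18
eef_pos: [0.3959, -0.2345, 0.0101]
tcp_rot: [-2.884, -1.246, 0.0]
contact_force: [0.5, 0.7, -0.4]
finger_gap: 0.0428
```

{"fn": "carry_out", "kwargs": {
  "moves": [0, 0, 0, 0, 0, 0, 0, 0, 0, 0, 0, 0, 0, 0, 0, 0, 0, 0, 0, 0, 0, 0, 0, 0, 0, 0, 0, 0, 0, 0, 0, 0],
  "hand": 0
}}

```text
clock: 65.85
eef_pos: [0.3966, -0.235, 0.0111]
tcp_rot: [2.882, 1.245, 0.002]
contact_force: [0.3, -0.1, 6.1]
finger_gap: 0.0267
```

{"fn": "carry_out", "kwargs": {
  "moves": [0, 0, -0.01, 0, 0, 0, -0.025, 0, 0, 0, -0.045, 0, 0, 0, -0.065, 0, 0, 0, -0.075, 0, 0, 0, -0.075, 0, 0, 0, -0.075, 0, 0, 0, -0.075, 0]
}}

```text
clock: 66.52
eef_pos: [0.395, -0.2338, 0.0838]
tcp_rot: [-2.882, -1.245, 0.002]
contact_force: [-0.1, -0.1, -0.1]
finger_gap: 0.0266
```

```bash
python3 - <<'E'
from h import *
plan(.5151,-.3352,.085,-43.2)
p=shot("wrist","w40"); print(p["state"]["finger_gap"]); heldoff(p)
E
```

```text
shift [ 0.0085  0.1571 -0.002 ] roll -0.07 | cur [ 0.3949 -0.2337  0.0836] jaw -43.27 j6 5.6 t 66.57
0.02629191291182611
dark rows [(289.0, 7), (313.0, 7), (336.0, 7)]
```

View pics/w40.png

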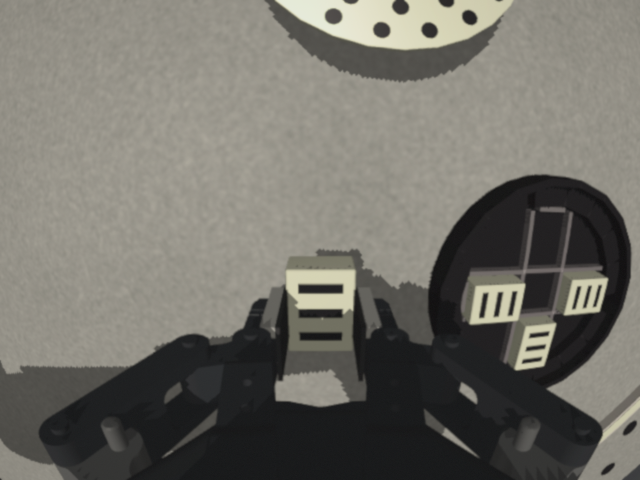

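{"fn": "carry_out", "kwargs": {
  "moves": [0.001, 0.015, 0, 0, 0.003, 0.045, 0, 0, 0.005, 0.08, 0, 0, 0.006, 0.115, 0, 0, 0.008, 0.143, 0, 0, 0.008, 0.156, 0, 0, 0.008, 0.157, 0, 0, 0.008, 0.157, 0, 0]
}}

```text
clock: 67.28
eef_pos: [0.5151, -0.336, 0.0834]
tcp_rot: [-2.881, -1.244, 0.003]
contact_force: [-1.3, 0.6, -0.0]
finger_gap: 0.0267
```

```bash
python3 - <<'E'
from h import *
plan(.5147,-.3351,.03,-43.2)
E
```

```text
shift [0.0001 0.     0.0546] roll -0.06 | cur [ 0.5147 -0.3352  0.0846] jaw -43.26 j6 4.9 t 67.43
```

{"fn": "carry_out", "kwargs": {
  "moves": [0, 0, 0.01, 0, 0, 0, 0.025, 0, 0, 0, 0.04, 0, 0, 0, 0.05, 0, 0, 0, 0.054, 0, 0, 0, 0.054, 0, 0, 0, 0.054, 0, 0, 0, 0.054, 0]
}}

```text
clock: 68.1
eef_pos: [0.5162, -0.3366, 0.0323]
tcp_rot: [2.882, 1.245, 0.002]
contact_force: [0.8, 0.1, 0.0]
finger_gap: 0.0262
```

```bash
python3 - <<'E'
from h import *
plan(.5147,-.3351,.0165,-43.2)
p=shot("wrist"); overlay(p,"x"); im=cv2.imread("pics/x.png")[220:420,220:420]
cv2.imwrite("pics/w41z.png",cv2.resize(im,None,fx=3,fy=3,interpolation=2))
E
```

```text
shift [ 0.0001 -0.0022  0.0158] roll -0.07 | cur [ 0.5162 -0.3366  0.0323] jaw -43.27 j6 4.9 t 68.1
```

View pics/w41z.png

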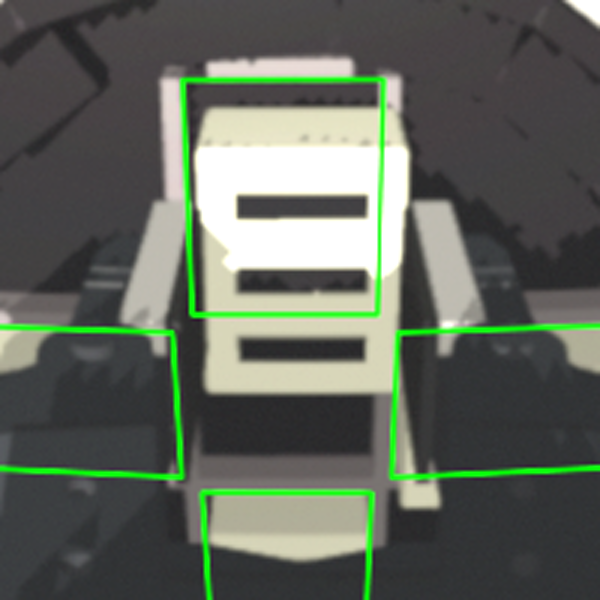

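{"fn": "carry_out", "kwargs": {
  "moves": [0, -0.001, 0, 0, 0, -0.0022, 0, 0, 0, -0.0022, 0.003, 0, 0, -0.0022, 0.006, 0, 0, -0.0022, 0.006, 0, 0, -0.0022, 0.006, 0, 0, -0.0022, 0.006, 0, 0, -0.0022, 0.006, 0]
}}

```text
clock: 68.82
eef_pos: [0.5141, -0.3348, 0.0252]
tcp_rot: [2.884, 1.246, 0.0]
contact_force: [0.3, -0.2, -0.3]
finger_gap: 0.0265
```

```bash
python3 - <<'E'
from h import *
plan(.5147,-.3351,.0165,-43.2)
p=shot("wrist"); overlay(p,"x"); im=cv2.imread("pics/x.png")[220:420,220:420]
cv2.imwrite("pics/w42z.png",cv2.resize(im,None,fx=3,fy=3,interpolation=2))
E
```

```text
shift [0.0002 0.0007 0.0087] roll -0.07 | cur [ 0.5141 -0.3348  0.0252] jaw -43.27 j6 4.9 t 68.82
```

View pics/w42z.png

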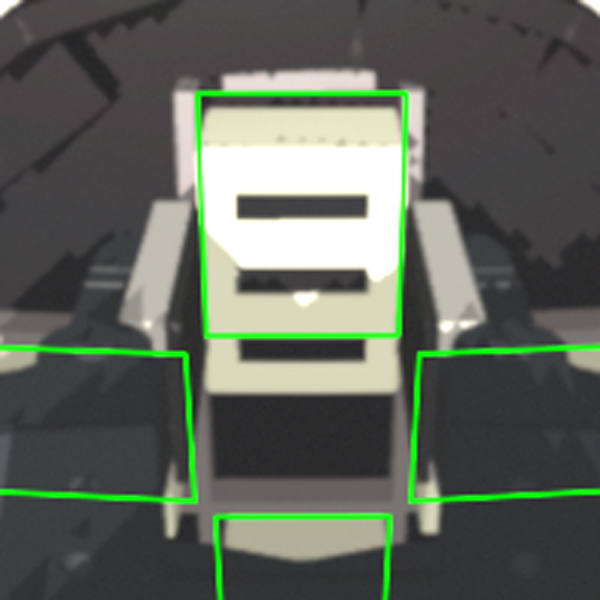

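{"fn": "carry_out", "kwargs": {
  "moves": [0, 0, 0.002, 0, 0, 0, 0.004, 0, 0, 0, 0.006, 0, 0, 0, 0.008, 0, 0, 0, 0.008, 0, 0, 0, 0.008, 0, 0, 0, 0.008, 0, 0, 0, 0.008, 0]
}}

```text
clock: 69.53
eef_pos: [0.5141, -0.3347, 0.0172]
tcp_rot: [2.884, 1.246, 0.0]
contact_force: [-0.0, 0.0, 1.4]
finger_gap: 0.0265
```

{"fn": "carry_out", "kwargs": {
  "moves": [0, 0, 0, 0, 0, 0, 0, 0, 0, 0, 0, 0, 0, 0, 0, 0, 0, 0, -0.02, 0, 0, 0, -0.05, 0, 0, 0, -0.09, 0, 0, 0, -0.12, 0],
  "hand": 0.5
}}

```text
clock: 70.2
eef_pos: [0.5143, -0.3349, 0.1396]
tcp_rot: [2.883, 1.245, 0.001]
contact_force: [1.2, -0.9, 1.2]
finger_gap: 0.0429
```

```bash
cat >> h.py <<'E'
def sidecan(fn):
    p=shot("side"); S=8
    c=proj(p,[.4884,-.3636,.02]); x0,y0=int(c[0]-48),int(c[1]-30)
    im=cv2.resize(p["color"][y0:y0+60,x0:x0+96],None,fx=S,fy=S,interpolation=2)
    for k in range(4):
        a=np.radians(CA+90*k); u=np.array([np.cos(a),np.sin(a)]); v=np.array([-u[1],u[0]]); o=CAN+.039*u
        q=[(proj(p,[*(o+sx*.019*u+sy*.014*v),.024])-[x0,y0]+.5)*S for sx,sy in((1,1),(1,-1),(-1,-1),(-1,1))]
        cv2.polylines(im,[np.int32(np.round(q))],True,(0,0,255),1)
    cv2.imwrite(f"pics/{fn}.png",im)
E
python3 - <<'E'
from h import *
settle(); sidecan("s2"); p=shot("wrist"); zoomcan(p,"w43z")
plan(.45,-.404,.13,-43.2)
E
```

```text
shift [-0.0942  0.002   0.005 ] roll -0.08 | cur [ 0.5132 -0.334   0.1349] jaw -43.28 j6 4.9 t 70.65
```

View pics/w43z.png

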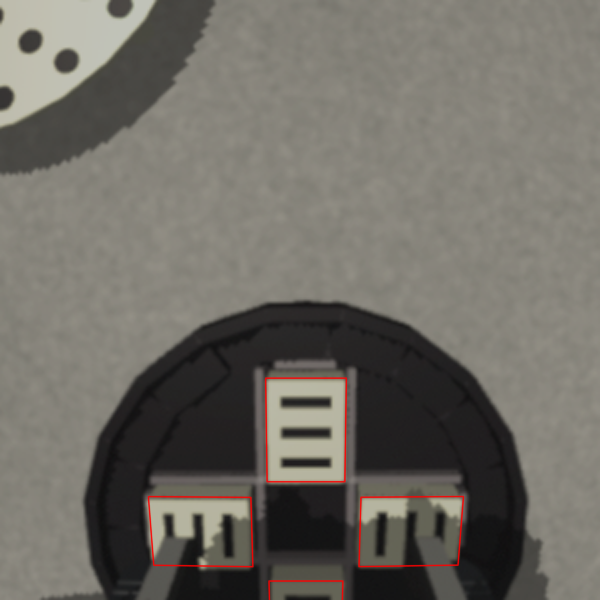

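View pics/s2.png

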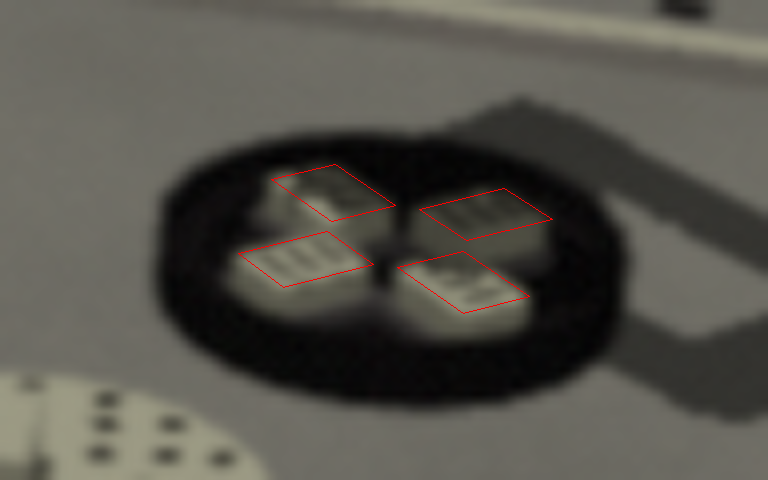

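```bash
python3 - <<'E'
from h import *
plan(.555,-.2,.17,-5)
p=shot("side"); c=proj(p,[.557,-.117,.03]); x0,y0=int(c[0]-50),int(c[1]-35)
cv2.imwrite("pics/s3.png",cv2.resize(p["color"][y0:y0+70,x0:x0+100],None,fx=8,fy=8,interpolation=2))
E
```

```text
shift [ 0.1262 -0.0616 -0.0349] roll -38.28 | cur [ 0.5132 -0.334   0.1349] jaw -43.28 j6 4.9 t 70.65
```

View pics/s3.png

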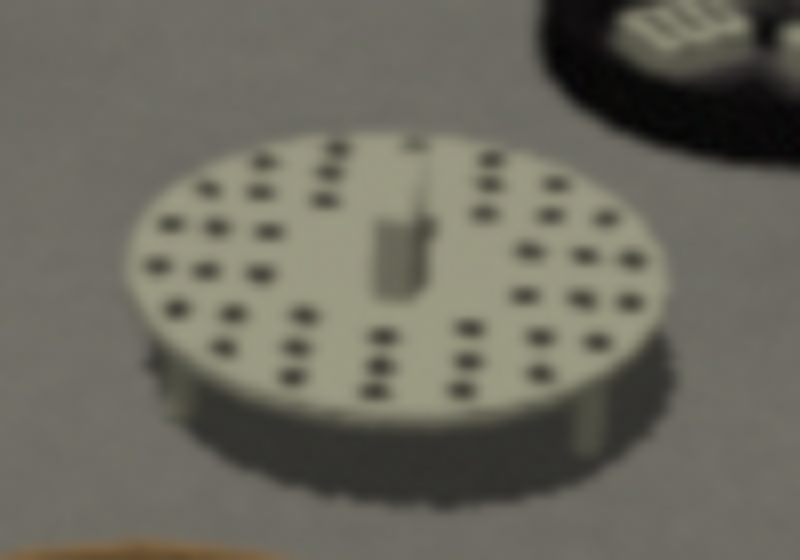

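{"fn": "carry_out", "kwargs": {
  "moves": [0.01, -0.005, -0.01, -5, 0.03, -0.015, -0.02, -11, 0.05, -0.025, -0.03, -17, 0.075, -0.037, -0.035, -23, 0.1, -0.049, -0.035, -29, 0.118, -0.058, -0.035, -35, 0.126, -0.062, -0.035, -38, 0.126, -0.062, -0.035, -38]
}}

```text
clock: 71.37
eef_pos: [0.5556, -0.1981, 0.1714]
tcp_rot: [-2.316, -2.12, -0.0]
contact_force: [0.1, -0.2, 0.3]
finger_gap: 0.0426
```

```bash
python3 - <<'E'
from h import *
settle()
p=shot("side"); c=proj(p,[.557,-.117,.03]); x0,y0=int(c[0]-50),int(c[1]-35)
for q in [(180,415),(588,455)]:
    print(at_z(p,(q[0]/8+x0,q[1]/8+y0),0.002))
p=shot("wrist","w44"); print(p["state"]["eef_pos"],yaw(p["state"]))
r=rects(p,"cover",.04); 
for q in finder.spot_point(p,"handle")[:2]: print(q,at_z(p,q["xy"],.054))
for q in finder.spot_point(p,"cover")[:2]: print(q,at_z(p,q["xy"],0))
E
```

```text
[ 0.61026908 -0.06618449  0.002     ]
[ 0.48901376 -0.08729532  0.002     ]
[ 0.55489438 -0.20144229  0.17182139] -5.394214403127507
cover 0.61 [316. 117. 217. 214.] c 557.8 -116.4 wh 162.0 161.6 long 30.7 jaw -59.3
{'xy': [314.7, 113.5], 'p': 0.93} [ 0.55935824 -0.1165763   0.054     ]
{'xy': [316.1, 116.8], 'p': 0.89} [ 0.55968154 -0.1161815   0.        ]
{'xy': [291.4, 361.0], 'p': 0.3} [ 0.51190844 -0.34656609  0.        ]
```

View pics/w44.png

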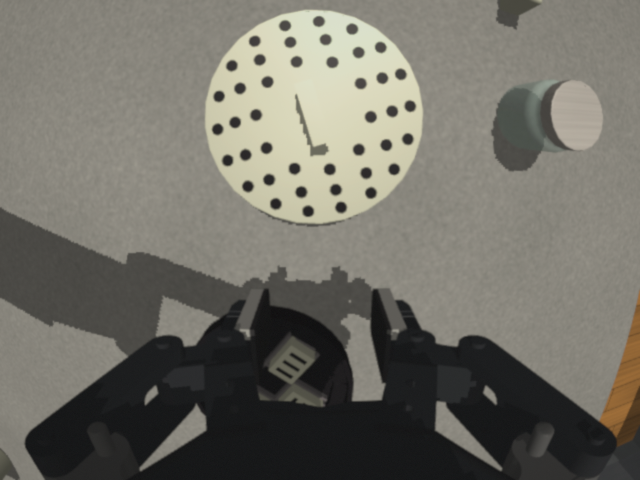

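```bash
python3 - <<'E'
from h import *
p=shot("wrist"); im=p["color"][60:180,250:390].astype(float)
im=np.clip((im-130)*2.2,0,255).astype(np.uint8)
cv2.imwrite("pics/w45z.png",cv2.resize(im,None,fx=5,fy=5,interpolation=2))
E
```

```text
(no output)
```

View pics/w45z.png

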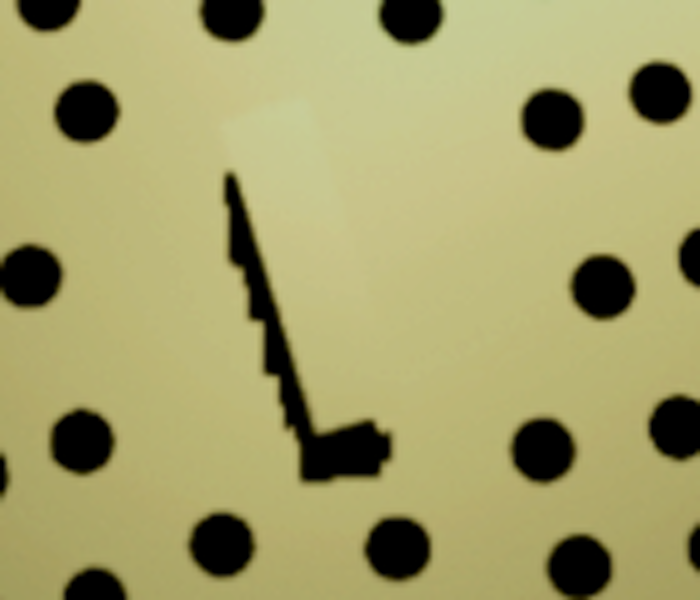

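```bash
python3 - <<'E'
from h import *
p=shot("wrist")
Q=[(222,122),(310,97),(312,438)]
W=[at_z(p,(q[0]/5+250,q[1]/5+60),.068) for q in Q]; print(np.round(W,4))
d=W[2]-W[0]; print("axis",np.degrees(np.arctan2(d[1],d[0])),np.hypot(*d[:2])); e=W[1]-W[0]; print("short",np.degrees(np.arctan2(e[1],e[0])),np.hypot(*e[:2]))
c=W[0]+d/2+e/2; print("centre",c)
E
```

```text
[[ 0.5484 -0.0962  0.068 ]
 [ 0.5601 -0.0941  0.068 ]
 [ 0.5561 -0.1394  0.068 ]]
axis -79.94331218510509 0.04380865027591401
short 10.390846567305102 0.011897542997021095
centre [ 0.55807783 -0.11674103  0.068     ]
```

```bash
python3 - <<'E'
from h import *
plan(.558,-.1167,.10,10.2)
E
```

```text
shift [ 0.0841 -0.005   0.0722] roll -15.53 | cur [ 0.5552 -0.2009  0.1722] jaw -5.33 j6 -20.1 t 71.92
```

{"fn": "carry_out", "kwargs": {
  "moves": [0.015, -0.001, 0, -4, 0.04, -0.002, 0.01, -8, 0.065, -0.004, 0.025, -12, 0.08, -0.005, 0.045, -15.5, 0.084, -0.005, 0.06, -15.5, 0.084, -0.005, 0.07, -15.5, 0.084, -0.005, 0.072, -15.5, 0.084, -0.005, 0.072, -15.5]
}}

```text
clock: 72.58
eef_pos: [0.5577, -0.1168, 0.0996]
tcp_rot: [-2.015, -2.409, 0.001]
contact_force: [-0.5, -0.8, -0.1]
finger_gap: 0.0427
```

```bash
python3 - <<'E'
from h import *
plan(.558,-.1167,.048,10.2); p=shot("wrist","w46")
E
```

```text
shift [ 0.0008 -0.0007  0.0533] roll -0.04 | cur [ 0.5587 -0.1174  0.1013] jaw 10.16 j6 -27.7 t 72.68
```

View pics/w46.png

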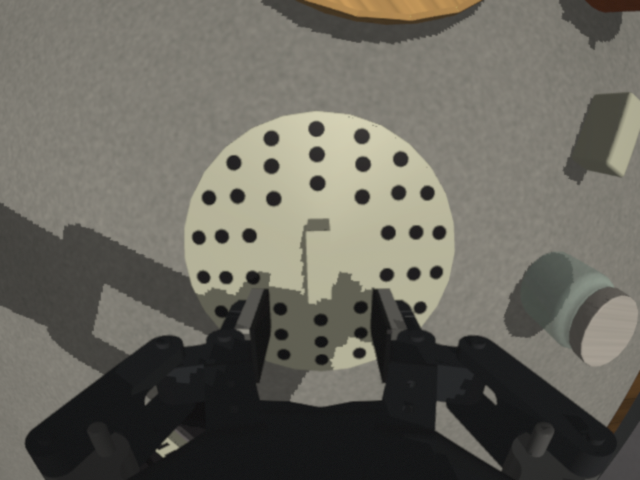

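{"fn": "carry_out", "kwargs": {
  "moves": [0.001, -0.0007, 0.01, 0, 0.001, -0.0007, 0.025, 0, 0.001, -0.0007, 0.04, 0, 0.001, -0.0007, 0.05, 0, 0.001, -0.0007, 0.0525, 0, 0.001, -0.0007, 0.0525, 0, 0.001, -0.0007, 0.0525, 0, 0.001, -0.0007, 0.0525, 0]
}}

```text
clock: 73.4
eef_pos: [0.558, -0.1158, 0.0489]
tcp_rot: [2.013, 2.409, 0.001]
contact_force: [-0.2, 0.7, 0.4]
finger_gap: 0.0429
```

```bash
python3 - <<'E'
from h import *
plan(.558,-.1167,.048,10.2); print(bot.state()["contact_force"])
E
```

```text
shift [-0.0009 -0.0001  0.0009] roll 0.02 | cur [ 0.558  -0.1158  0.0489] jaw 10.22 j6 -27.6 t 73.4
[-0.17854564  0.7372581   0.44691035]
```

{"fn": "carry_out", "kwargs": {
  "moves": [0, 0, 0, 0, 0, 0, 0, 0, 0, 0, 0, 0, 0, 0, 0, 0, 0, 0, 0, 0, 0, 0, 0, 0, 0, 0, 0, 0, 0, 0, 0, 0],
  "hand": 0,
  "newtons": 100
}}

```text
clock: 74.07
eef_pos: [0.5578, -0.1157, 0.0486]
tcp_rot: [2.014, 2.409, 0.001]
contact_force: [0.1, 0.3, 5.4]
finger_gap: 0.0097
```

```bash
python3 - <<'E'
from h import *
plan(.558,-.1167,.048,10.2); print(bot.state()["contact_force"],bot.state()["finger_gap"]); p=shot("wrist","w47")
E
```

```text
shift [-0.001  -0.      0.0006] roll 0.02 | cur [ 0.5578 -0.1157  0.0486] jaw 10.22 j6 -27.6 t 74.07
[0.10697424 0.28833083 5.40231249] 0.009695741398851099
```

View pics/w47.png

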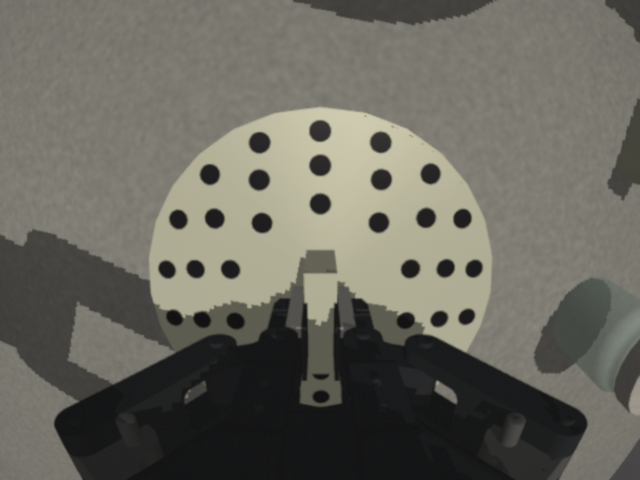

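```bash
python3 - <<'E'
from h import *
p=shot("wrist"); s=p["state"]; R=Rn.from_rotvec(s["tcp_rot"]).as_matrix()
for dx in (-.003,-.002,-.001,0,.001): 
    X=s["eef_pos"]+R@np.array([dx+.022,0,0]); print(dx,proj(p,[X[0],X[1],.068]),proj(p,[X[0],X[1],.040]))
    a=s["eef_pos"]+R@np.array([dx+.082,0,0]);print("   rim",proj(p,[a[0],a[1],.04]), [proj(p,s["eef_pos"]*[1,1,0]+[0,0,.04]+R@np.array([dx,sg*.082,0])) for sg in(-1,1)])
g=cv2.cvtColor(p["color"],cv2.COLOR_BGR2GRAY); print(g[100:116,320], g[240:285:1,318])
E
```

```text
-0.003 [320.0602225  280.46357627] [320.04999222 255.52250652]
   rim [319.94028511 111.78873935] [array([149.87323912, 297.73738055]), array([490.53855273, 297.69251179])]
-0.002 [320.05792721 277.86185688] [320.04811659 253.29802367]
   rim [319.93861557 109.33121418] [array([149.53879244, 295.85120185]), array([490.87087688, 295.80406519])]
-0.001 [320.05562697 275.24537758] [320.04623915 251.06477273]
   rim [319.93695469 106.87598031] [array([149.20594819, 293.95672283]), array([491.20158935, 293.90729249])]
0 [320.05332203 272.61427396] [320.04436007 248.82286396]
   rim [319.93530262 104.42324853] [array([148.87475101, 292.0539865 ]), array([491.53064542, 292.00223673])]
0.001 [320.05101266 269.96868902] [320.0424795  246.57241103]
   rim [319.93365949 101.97322833] [array([148.54524577, 290.1430379 ]), array([491.85800016, 290.08894303])]
[117 118 119 121 123 126 142 171 192 197 199 198 199 198 199 198] [180 181 180 180 180 180 180 180 176 159 125 102  98  97  97  97  97  97
  97  97  97  97  97  97  98  98  98  98  98  98  97  97 107 137 165 172
 172 171 172 172 172 172 172 172 172]
```

{"fn": "carry_out", "kwargs": {
  "moves": [0, 0, -0.005, 0, 0, 0, -0.015, 0, 0, 0, -0.03, 0, 0, 0, -0.045, 0, 0, 0, -0.06, 0, 0, 0, -0.072, 0, 0, 0, -0.08, 0, 0, 0, -0.08, 0]
}}

```text
clock: 74.83
eef_pos: [0.5581, -0.1158, 0.1298]
tcp_rot: [2.012, 2.408, 0.002]
contact_force: [-0.3, -0.8, -1.8]
finger_gap: 0.0094
```

```bash
python3 - <<'E'
from h import *
plan(.488,-.3631,.13,37.5); print(bot.state()["contact_force"],bot.state()["ft_torque"],bot.state()["finger_gap"]); p=shot("wrist","w48")
E
```

```text
shift [-0.2317 -0.1114 -0.0034] roll -27.27 | cur [ 0.5565 -0.1153  0.1266] jaw 10.23 j6 -27.6 t 74.98
[ 0.69454675  0.00974404 -3.06081699] [ 0.01832724  0.00928238 -0.01033771] 0.009629080536400639
```

View pics/w48.png

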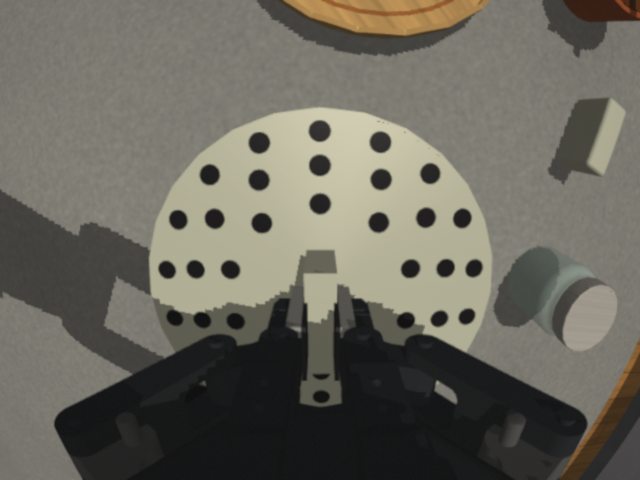

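```bash
python3 - <<'E'
from h import *
p=shot("top"); im=p["color"][250:350,440:560]; cv2.imwrite("pics/t5.png",cv2.resize(im,None,fx=5,fy=5,interpolation=2))
E
```

```text
(no output)
```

View pics/t5.png

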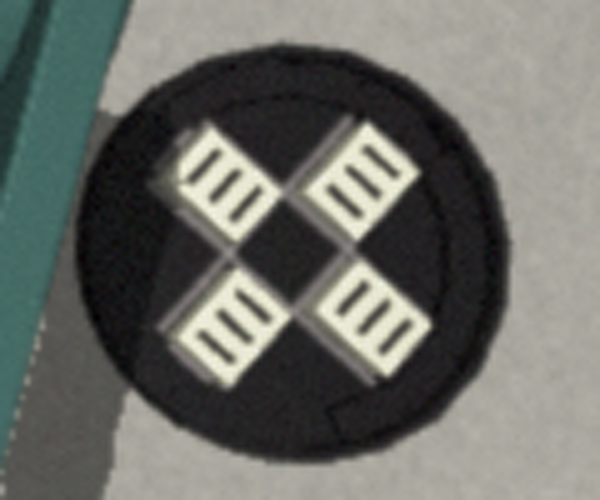

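{"fn": "carry_out", "kwargs": {
  "moves": [-0.01, -0.005, -0.003, 0, -0.03, -0.014, -0.003, -4, -0.055, -0.027, -0.003, -8, -0.085, -0.041, -0.003, -12, -0.115, -0.055, -0.003, -16, -0.145, -0.07, -0.003, -20, -0.175, -0.084, -0.003, -24, -0.2, -0.096, -0.003, -27]
}}

```text
clock: 75.75
eef_pos: [0.4965, -0.3323, 0.1303]
tcp_rot: [-1.393, -2.815, 0.002]
contact_force: [0.1, -0.4, -2.0]
finger_gap: 0.0099
```

```bash
python3 - <<'E'
from h import *
plan(.488,-.3631,.13,37.5); print(bot.state()["finger_gap"])
E
```

```text
shift [-0.0213 -0.0291  0.0005] roll -0.23 | cur [ 0.4983 -0.3285  0.1305] jaw 37.27 j6 -76.1 t 76.1
0.00962227068515086
```

{"fn": "carry_out", "kwargs": {
  "moves": [-0.007, -0.01, 0, 0, -0.015, -0.02, 0, 0, -0.021, -0.029, 0, 0, -0.021, -0.029, 0.01, 0, -0.021, -0.029, 0.025, 0, -0.021, -0.029, 0.04, 0, -0.021, -0.029, 0.048, 0, -0.021, -0.029, 0.048, 0]
}}

```text
clock: 76.77
eef_pos: [0.4861, -0.3623, 0.079]
tcp_rot: [-1.394, -2.808, -0.003]
contact_force: [-0.8, 0.5, -3.4]
finger_gap: 0.0097
```

```bash
python3 - <<'E'
from h import *
plan(.488,-.3631,.068,37.5); print(bot.state()["finger_gap"]); p=shot("wrist","w49")
E
```

```text
shift [0.0011 0.0003 0.0158] roll -0.27 | cur [ 0.4884 -0.3641  0.0838] jaw 37.23 j6 -79.3 t 76.97
0.009876734120702519
```

View pics/w49.png

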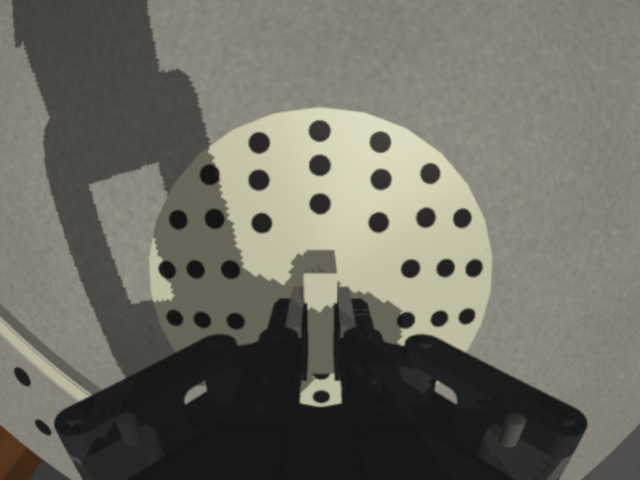

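{"fn": "carry_out", "kwargs": {
  "moves": [0.001, 0, 0.003, -0.2, 0.001, 0, 0.007, -0.2, 0.001, 0, 0.011, -0.2, 0.001, 0, 0.013, -0.2, 0.001, 0, 0.014, -0.2, 0.001, 0, 0.014, -0.2, 0.001, 0, 0.014, -0.2, 0.001, 0, 0.014, -0.2]
}}

```text
clock: 77.68
eef_pos: [0.4873, -0.363, 0.0689]
tcp_rot: [1.391, 2.816, -0.0]
contact_force: [-0.5, 0.5, -3.1]
finger_gap: 0.0097
```

```bash
python3 - <<'E'
from h import *
plan(.488,-.3631,.0535,37.5); s=bot.state(); print(s["finger_gap"],s["contact_force"],s["ft_torque"])
E
```

```text
shift [-0.0005  0.0005  0.0154] roll -0.08 | cur [ 0.4873 -0.363   0.0689] jaw 37.42 j6 -79.4 t 77.68
0.009710868469573806 [-0.53575564  0.52727858 -3.14839627] [-0.00454186 -0.01681866 -0.02371028]
```

{"fn": "carry_out", "kwargs": {
  "moves": [-0.0005, 0.0005, 0.001, 0, -0.0005, 0.0005, 0.002, 0, -0.0005, 0.0005, 0.003, 0, -0.0005, 0.0005, 0.004, 0, -0.0005, 0.0005, 0.005, 0, -0.0005, 0.0005, 0.006, 0, -0.0005, 0.0005, 0.006, 0, -0.0005, 0.0005, 0.006, 0]
}}

```text
clock: 78.35
eef_pos: [0.4878, -0.3629, 0.0626]
tcp_rot: [-1.391, -2.817, 0.0]
contact_force: [-0.5, 0.5, -3.1]
finger_gap: 0.0098
```

{"fn": "carry_out", "kwargs": {
  "moves": [0, 0, 0.001, 0, 0, 0, 0.002, 0, 0, 0, 0.0035, 0, 0, 0, 0.005, 0, 0, 0, 0.0065, 0, 0, 0, 0.0075, 0, 0, 0, 0.0078, 0, 0, 0, 0.0078, 0]
}}

```text
clock: 79.02
eef_pos: [0.4879, -0.3629, 0.055]
tcp_rot: [-1.391, -2.817, 0.0]
contact_force: [0.4, -0.9, -2.7]
finger_gap: 0.0099
```

```bash
python3 - <<'E'
from h import *
s=settle(); print(s["eef_pos"],s["finger_gap"],s["contact_force"],s["ft_torque"])
E
```

```text
[ 0.48787883 -0.36293032  0.05498818] 0.009901490520735754 [ 0.44473231 -0.93294021 -2.72004813] [ 0.03634555  0.03755279 -0.0038666 ]
```

Nearly home (54.6 mm expected). Lower slightly, then release and lift.

{"fn": "carry_out", "kwargs": {
  "moves": [0, 0, 0.0005, 0, 0, 0, 0.001, 0, 0, 0, 0.001, 0, 0, 0, 0.001, 0, 0, 0, 0.001, 0, 0, 0, 0.001, 0, 0, 0, 0.001, 0, 0, 0, 0.001, 0]
}}

```text
clock: 79.68
eef_pos: [0.488, -0.363, 0.0547]
tcp_rot: [1.391, 2.816, -0.0]
contact_force: [-3.4, 2.7, 6.0]
finger_gap: 0.0099
```

{"fn": "carry_out", "kwargs": {
  "moves": [0, 0, 0, 0, 0, 0, 0, 0, 0, 0, 0, 0, 0, 0, 0, 0, 0, 0, 0, 0, 0, 0, -0.01, 0, 0, 0, -0.03, 0, 0, 0, -0.06, 0],
  "hand": 0.5
}}

```text
clock: 80.35
eef_pos: [0.4863, -0.3615, 0.1116]
tcp_rot: [-1.388, -2.811, -0.003]
contact_force: [-0.2, -1.7, -0.1]
finger_gap: 0.0431
```

{"fn": "carry_out", "kwargs": {
  "moves": [-0.02, 0, -0.02, 0, -0.05, 0, -0.04, 0, -0.07, 0, -0.06, 0, -0.08, 0, -0.07, 0, -0.08, 0, -0.07, 0, -0.08, 0, -0.07, 0, -0.08, 0, -0.07, 0, -0.08, 0, -0.07, 0]
}}

```text
clock: 81.02
eef_pos: [0.5357, -0.4253, 0.1824]
tcp_rot: [-1.39, -2.814, -0.001]
contact_force: [0.1, -0.3, -0.1]
finger_gap: 0.0425
```

```bash
python3 - <<'E'
from h import *
s=settle(); print(s["eef_pos"],s["contact_force"])
p=shot("wrist","w50"); rects(p,"cover",.046)
p=shot("side","s4"); c=proj(p,[.4884,-.3636,.03]); x0,y0=int(c[0]-48),int(c[1]-30); S=8
im=cv2.resize(p["color"][y0:y0+60,x0:x0+96],None,fx=S,fy=S,interpolation=2)
for z,col in((.046,(0,0,255)),(.056,(255,0,0))):
    q=[(proj(p,[.4884+.082*np.cos(t),-.3636+.082*np.sin(t),z])-[x0,y0]+.5)*S for t in np.linspace(0,6.283,90)]
    cv2.polylines(im,[np.int32(np.round(q))],True,col,1)
cv2.imwrite("pics/s4z.png",im)
E
```

```text
[ 0.53566063 -0.42526673  0.18240569] [ 0.12923546 -0.34467728 -0.14834262]
cover 0.67 [323. 126. 217. 210.] c 488.2 -364.0 wh 162.5 162.0 long 47.4 jaw -42.6
```

View pics/s4z.png

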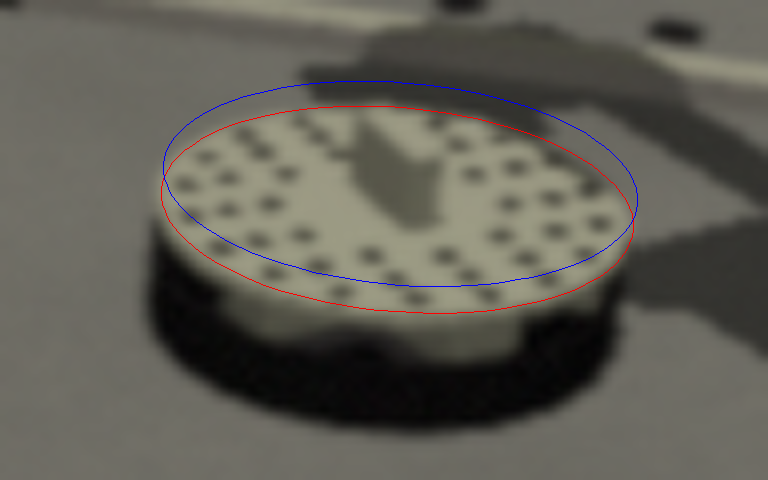

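View pics/w50.png

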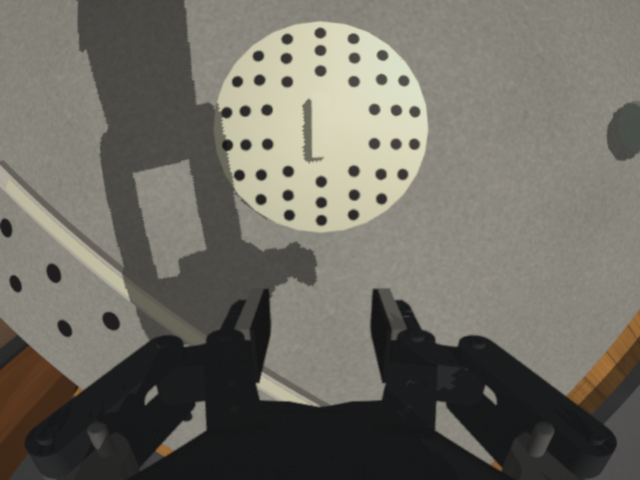

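```bash
python3 - <<'E'
from h import *
p=shot("top","t6"); rects(p,"spent0",.022); rects(p,"cartridge0",.04); rects(p,"cover",.046)
for n in("pot","jar","meter"): print(n,[np.round(r["extent"],1) for r in finder.outline_of(p,n)[:1]])
E
```

```text
spent0 0.82 [143. 285.  21.  24.] c 517.8 358.5 wh 42.3 34.8 long 33.0 jaw -57.0
spent0 0.52 [157. 311.  21.  22.] c 459.7 324.3 wh 40.0 32.3 long 31.2 jaw -58.8
spent0 0.36 [375. 170.  29.  33.] c 756.5 -124.2 wh 80.5 60.7 long 153.3 jaw 63.3
cover 0.89 [503. 301.  86.  84.] c 489.3 -363.6 wh 161.5 159.9 long 90.0 jaw 0.0
cover 0.72 [158. 312.  17.  19.] c 459.7 316.6 wh 36.7 30.5 long 31.8 jaw -58.2
pot [array([249.3, 173.4,  36.3,  38.9])]
jar [array([377.1, 172.1,  30. ,  36.1])]
meter [array([315.8, 171.6,  28.3,  16.9])]
```

View pics/t6.png

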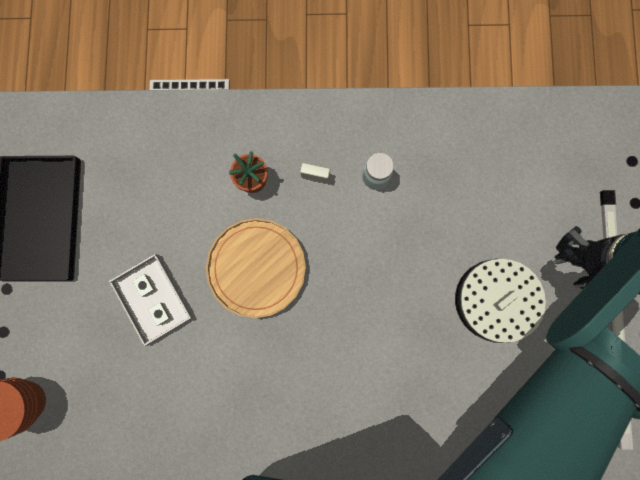

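Everything is in place: two spent cartridges in the tray, the turntable empty, the cover home, and the bystanders unmoved. Handing in.

```bash
python3 -c "
from plant import bot
print(bot.finish_job())"
```

```text
the job is handed in; nothing more can be done
None
```

The job is finished and handed in at about 81 s of the 210 s allowed.

- **Spent cartridges:** both are lying flat in the tray.
- **Fresh cartridges:** all four were seated in pockets of their own. The last one caught on a pocket wall the first time: it pressed with about 22 N and came to rest tilted. I took it out, set it flat on the shelf, gripped it again and reseated it. The wrist and side pictures then showed it flat.
- **Cover:** I read the keyway angle from a wrist picture (67.5° and every 120° from there). I turned the cover to that angle in the air and lowered it. The feet dropped in without catching, so it never had to be turned on the ring.

In the last checks, the tool stood at 54.7 mm when the cover touched bottom; fully home is 54.6 mm. The side picture matches a level cover at its fully home height. The turntable is empty, and the pot, jar and meter have not moved. After the reseating no check failed. The networks gave a few low-confidence false detections, for example the jar as a spent cartridge, and I set these aside after looking at the picture.

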